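# Reload the wood-sample reader

### The arm

A 6-joint arm with a two-finger parallel gripper is mounted at the origin on the work surface. World frame = base frame: x ahead of the robot, y to its left, z up, the work surface at z = 0. Lengths are in m, angles in rad, forces in N, time in s.
With the tool pointing down it reaches from about 0.35 to 0.975 m from the base axis. Payload 4.9 kg.
Tool frame: the origin (TCP) lies between the finger pads; the fingertips stand 22 mm ahead of it and the grasp point (between the pads) lies 3 mm ahead of it; z points along the fingers, y is the line along which they close (so a half turn about z gives the same grasp; the last joint's range is limited). The gripper opens to 85 mm and grips with 20 to 120 N. Pads are 22 mm wide; open, the fingers measure 114 mm over their backs; the gripper's body (76 mm by 85 mm) begins 54 mm behind the grasp point. The pads swing forward as they close: fully open they stand 13 mm farther back than shut.
Start: joints at [-1.353, 0.053, 1.613, -0, 1.476, -0.119], TCP at [0.207, -0.59, 0.217] pointing down, gripper open.
Joint ranges: [-3.01, 3.01], [-1.01, 2.22], [0.06, 2.58], [-1.02, 4.17], [0.09, 2.62], [-3.14, 3.14]. Speed limits (rad/s): [2.57, 2.57, 3.14, 3.14, 3.14, 3.14].

### API

Orientations are given as a unit quaternion [w, x, y, z].
In Python, from plant import state, grab_frame, get_calibration, job_done, recognise, regions_of gives the robot as it stands.
- The arm moves only by the tool apply_moves, never from a script. Its argument "targets" is a list of rows, each an object with "translation": the shift along the tool's x, y, z normalised to -1 to 1, where 1 is 100 mm, a list of three; "twist": the turn about the tool's z normalised to -1 to 1, where 1 is 0.1 rad; "hand": the opening, from 0 (shut) to 1 (fully open). A call has 1 to 8 rows; each row shifts and turns the commanded pose from where the row before left it, along the tool's axes as they then stand; what a row does not reach is not made up. A row lasts 1/10 s, in which the tool goes at most 50 mm and 8.59 degrees, less where a joint would pass 70% of its speed; a pose out of reach is approached as far as the arm can. A call with a number of a shift or a turn outside -1 to 1 is refused whole. A call with a gripper value outside its range is refused whole. The fingers move at their own pace and stop on an object; the grip force is fixed at half the most. Time passes only in rows, so rows that do not move let the fingers close. It gives the time, the measured TCP pose, the force, the opening and the grip force at its end, in the units of the state.
- state(): the state, without advancing time (a new reading comes with each control period).
- grab_frame(name): name is "scene" or "top" or "wrist"; returns the picture (400x640x3 uint8, red, green, blue); there is no depth.
- get_calibration(name): a dict with "camera_matrix" (3x3 intrinsics, pixels), "pose" (4x4, takes a point from camera to world coordinates). Camera axes: x right, y up, looking along -z (the intrinsics and any distortion apply to the point x, -y, -z); pixel columns grow to the right and rows downward; lengths in m; the calibration is good to about 2 mm. The wrist camera is an equidistant fisheye: a pixel r from the principal point sees the ray r / f radians off the axis. A picture is of the moment at which its call begins: read the wrist's pose just before it. get_calibration takes no time and is no camera call; for the wrist camera it gives the pose at the moment of the call.
- job_done(): hands the job in; it is judged then, once.
Trained networks look in the newest picture that a camera, given by its name, has taken for a name from the list of things; names that differ only in an ending like _2 or _b are one class to them, and where a whole thing is asked for, a point or a joint stands for the part that bears it (a point fixed in the world has none). Each returns a list of dicts, best first, with "score" (0 to 1); they miss things now and then, are a little off and sometimes report something else, mostly with a low value. They report only what shows in the picture. A call takes as long as a camera call. They do not tell look-alikes from the thing itself.
- recognise(camera, query): "point" ([x, y, z] in m, in world coordinates, good to about 4 mm: the middle of the surface that is visible of it).
- regions_of(camera, query): "pixels" (400x640 bool, what is visible of it).
The state is a dict: "time": time; "joint_pos": joint angles; "joint_vel": joint speeds; "joint_efforts": joint torques, N m; "tool_pos": TCP position; "tool_rot": TCP orientation; "contact_force": force on the tool from outside, world axes, zero at the start; "ft_torque": the same for the moment, N m; "gripper_width": opening from 0.0 (shut) to 1.0 (fully open); "grasp_force": force on a finger pad.
Only numpy, scipy, OpenCV 4.12 (cv2) and the standard library are available. Lean on these libraries where they do the work, as an engineer would, in place of code of your own. Each camera call takes 0.05 s, during which the arm holds its last target. There are 200 camera calls.

### The job

The reader's tray is shut on its push-push catch with the last job, a round branch slice, still inside: press the tray's black push block to release the catch and let the tray spring out, and lay the slice flat in the open cardboard box. Then load all the rectangular wood samples from the bench into the tray as one straight, even row, each lying flat with a long side flush against the tray's rear fence and centred on an index line, filling the lines from the left end (as the robot looks at the reader) without skipping any, and only then push the tray home until the catch holds it. Leave the other things on the bench where they are.

Things in the scene. Friction and masses are not known exactly. Their poses are not given: they have to be found in the camera images.
- reader: The sample reader, a fixed grey dock 262 mm wide; origin under its middle, own x away from the robot (the way the tray goes home), y left, z up. Own x -0.095 to 0.035: side walls 58 mm high, 8 mm thick; from x -0.062 on they carry a clear flat hood, underside 58 mm, top 62 mm above the bench; x 0.035 to 0.105: a block 76 mm high. The tray comes out towards own -x.
- tray (a joint): How far the tray is out (m): 0 = home, held by the catch; 0.120 = sprung out (end stop); -0.0144 = hard stop behind home. A damped spring pushes it out with 6 to 8.5 N, at about 0.1 m/s. Push it (8 to 13 N, at most 40 mm/s) past 0 to -0.012 or further, best to the hard stop, and let go: from out it then stays at 0, from home it springs right out. A shorter push changes nothing.
- pad_face (a point): Centre of the front face of the tray's black push block, 21 mm above the bench. The block is 70 mm wide, reaches from 9 to 33 mm above the bench and stands 45 mm out of the tray's front panel. Moves with the tray; push along the reader's own +x.
- fence (a point): Middle of the face of the tray's rear fence, at floor height; moves with the tray (reader x = 0.008 - joint); axes as the reader's. White tray: floor 25 mm above the bench, 228 mm wide inside (y) and 100 mm deep, from the fence to the grey front panel. Side walls (4 mm thick), fence and front panel (8 mm thick) all stand 8 mm above the floor, lower than a sample.
- mark1 (a point): Leftmost of the four dark index lines on the tray floor: on the floor, just where the middle of a sample belongs (seen from above) that lies flat, centred on the line, a long (46 mm) side flush with the fence: 16 mm in front of the fence. Moves with the tray; axes as the reader's: x towards the fence, y along it to the left, z up. Lines are 52 mm apart.
- mark2 (a point): Second from the left of the four dark index lines on the tray floor: on the floor, just where the middle of a sample belongs (seen from above) that lies flat, centred on the line, a long (46 mm) side flush with the fence: 16 mm in front of the fence. Moves with the tray; axes as the reader's: x towards the fence, y along it to the left, z up.
- mark3 (a point): Third from the left of the four dark index lines on the tray floor: on the floor, just where the middle of a sample belongs (seen from above) that lies flat, centred on the line, a long (46 mm) side flush with the fence: 16 mm in front of the fence. Moves with the tray; axes as the reader's: x towards the fence, y along it to the left, z up.
- mark4 (a point): Rightmost of the four dark index lines on the tray floor: on the floor, just where the middle of a sample belongs (seen from above) that lies flat, centred on the line, a long (46 mm) side flush with the fence: 16 mm in front of the fence. Moves with the tray; axes as the reader's: x towards the fence, y along it to the left, z up.
- sample1: A plain brown rectangular wood sample, 32 x 46 x 16 mm (own x, y, z), about 20 g; origin at its middle (8 mm above its underside), own z up. Starts lying flat on the bench beside the reader. Three or all four of the samples are present; all are alike.
- sample2: A plain brown rectangular wood sample, 32 x 46 x 16 mm (own x, y, z), about 20 g; origin at its middle (8 mm above its underside), own z up. Starts lying flat on the bench beside the reader. Three or all four of the samples are present; all are alike.
- sample3: A plain brown rectangular wood sample, 32 x 46 x 16 mm (own x, y, z), about 20 g; origin at its middle (8 mm above its underside), own z up. Starts lying flat on the bench beside the reader. Three or all four of the samples are present; all are alike.
- sample4: A plain brown rectangular wood sample, 32 x 46 x 16 mm (own x, y, z), about 20 g; origin at its middle (8 mm above its underside), own z up. Starts lying flat on the bench beside the reader. Three or all four of the samples are present; all are alike.
- slice: Round branch slice with dark bark rim, 50 mm diameter, 16 mm thick, about 30 g; origin at the centre of its underside, own z up. Starts lying flat on the tray floor under the clear hood.
- done_box_in (a point): Centre of the inner floor of the fixed open cardboard box for finished pieces: inside 116 x 116 mm, walls 4 mm thick, rim 30 mm above the bench; x and y along its walls.
- lens: Hand lens lying on the bench, a bystander: round frame 60 mm across (origin at its centre, underside) and a 90 mm handle towards own -x, 8 mm thick. Leave it.
- jar: Closed jar, 52 mm diameter, 75 mm high, bystander. Origin centre of underside.
- mug: White mug, 76 mm diameter, 95 mm high, bystander. Origin centre of underside.
- eraser: White eraser 45 x 22 x 14 mm, bystander (not a sample). Origin centre of underside.
- marker: Black marker pen 110 mm long, 16 mm thick, bystander. Origin centre of underside.
- ruler: Steel ruler 30 x 150 x 4 mm lying on the bench, bystander. Origin centre of underside.
Not all that is in view belongs to the job. Leave any green look-alike of the sample1 alone.

How it is judged:
By the outcome, as a careful person would: the job done as asked, in the order asked, and still so for the second after the job is handed in, with the robot touching nothing.
Of sample1, sample2, sample3, sample4 only 3 to 4 are there at a start; the rules pass over those that are not, and their reading is None.
At some moment in a run one of sample1, sample2, sample3, sample4, slice may be knocked a few centimetres aside while the robot is not near it.
Once in a run the grip may slacken for a moment while it holds something.
It also fails if it takes over 210 s, if anything falls off the work surface, if the arm or the gripper's body presses on something with over 40 N, if the wrist force passes 120 N, or if a joint passes its speed limit or range.

## Working session

There is one attempt and no reset: what is moved stays moved. The work goes in short steps, Python scripts to look and compute and a tool call to move; the robot and the scene stay as the last step left them, time stands still between calls to the robot, and variables do not carry over. Pictures are saved under pics/ and viewed, at most 14 in all, crops included, and the job is handed in when it is done.

Besides the shell and the picture viewer there is one more tool, called after "Request:" as a command line: name --argument value ..., lists and objects as JSON in quotes. apply_moves: Moves the arm, as the interface text tells. Its arguments: {"type":"object","properties":{"targets":{"type":"array"}},"required":["targets"]}

```bash
ls; mkdir -p pics; cat > h.py <<'E'
from plant import *
import numpy as np, cv2
from scipy.spatial.transform import Rotation as R
def snap(cam,fn,crop=None,scale=1):
    im=grab_frame(cam)
    o=im if crop is None else im[crop[1]:crop[3],crop[0]:crop[2]]
    if scale!=1:o=cv2.resize(o,None,fx=scale,fy=scale,interpolation=cv2.INTER_CUBIC)
    cv2.imwrite('pics/'+fn,o[...,::-1]); return im
def ray(cam,u,v,c=None):
    c=c or get_calibration(cam);K=np.array(c['camera_matrix']);T=np.array(c['pose'])
    x=(u-K[0,2])/K[0,0];y=(v-K[1,2])/K[1,1]
    if cam=='wrist':
        r=np.hypot(x,y);d=np.array([np.sin(r)*x/max(r,1e-9),-np.sin(r)*y/max(r,1e-9),-np.cos(r)])
    else:d=np.array([x,-y,-1.])
    return T[:3,3],T[:3,:3]@d
def onz(cam,u,v,z,c=None):
    o,d=ray(cam,u,v,c);return o+d*(z-o[2])/d[2]
def pose():
    s=state();q=s['tool_rot'];return np.array(s['tool_pos']),R.from_quat([q[1],q[2],q[3],q[0]]),s
def blob(cam,mask,z,c=None):
    "min-area rect of mask projected to plane z: centre, size, yaw of long side"
    p=cv2.findContours(mask.astype(np.uint8),cv2.RETR_EXTERNAL,cv2.CHAIN_APPROX_NONE)[0]
    p=max(p,key=cv2.contourArea)[:,0]
    c=c or get_calibration(cam)
    w=np.array([onz(cam,u,v,z,c)[:2] for u,v in p]).astype(np.float32)
    (cx,cy),(a,b),t=cv2.minAreaRect(w*1000)
    if a<b:a,b,t=b,a,t+90
    return np.round([cx/1000,cy/1000,a,b,(t+90)%180-90],4)
E
python3 - <<'E'
from h import *
s=state();print(s)
for c in('scene','top'):
    snap(c,c+'0.png');k=get_calibration(c);print(c,np.round(k['camera_matrix'],1).tolist(),np.round(k['pose'],3).tolist())
for q in ['reader','tray','pad_face','sample1','slice','lens','jar','mug','eraser','marker','ruler','done_box_in']:
    try:print(q,[(np.round(r['point'],3).tolist(),round(r['score'],2)) for r in recognise('top',q)])
    except Exception as e:print(q,e)
E
```

```text
pics
{'time': 0.0, 'joint_pos': array([-1.35297866e+00,  5.33516505e-02,  1.61432369e+00,  3.20884038e-05,
        1.47600343e+00, -1.19015390e-01]), 'joint_vel': array([-0.00075863, -0.00104945,  0.00031439,  0.00045783, -0.00095002,
        0.00188112]), 'joint_efforts': array([-2.14913111e-03, -3.93693817e+01, -3.70172596e+01, -2.97317974e-04,
        7.26090831e-03, -2.20269447e-05]), 'tool_pos': array([ 0.20641798, -0.58922537,  0.21614855]), 'tool_rot': array([-1.04257149e-03,  9.85851147e-01,  1.67619889e-01, -3.55560722e-05]), 'contact_force': array([0.91735986, 0.03136405, 0.35803529]), 'ft_torque': array([-0.01008372,  0.03904703,  0.01155589]), 'grasp_force': 0.0, 'gripper_width': 0.9982899133869068}
scene [[398.0, 0.0, 328.1], [0.0, 398.0, 205.2], [0.0, 0.0, 1.0]] [[-0.228, -0.747, 0.625, 1.305], [0.974, -0.179, 0.14, 0.135], [0.007, 0.64, 0.768, 0.987], [0.0, 0.0, 0.0, 1.0]]
top [[456.8, 0.0, 320.8], [0.0, 456.8, 200.1], [0.0, 0.0, 1.0]] [[0.008, 0.987, -0.163, 0.351], [-1.0, 0.011, 0.018, -0.025], [0.02, 0.163, 0.986, 1.299], [0.0, 0.0, 0.0, 1.0]]
reader [([0.705, -0.011, 0.062], 0.57), ([0.553, 0.422, 0.015], 0.42), ([0.438, -0.471, 0.011], 0.34)]
tray [([0.624, -0.003, 0.022], 0.91)]
pad_face [([0.626, -0.004, 0.028], 0.72)]
sample1 [([0.412, 0.159, 0.02], 0.77), ([0.42, 0.262, 0.016], 0.63), ([0.581, 0.313, 0.015], 0.62), ([0.313, 0.23, 0.015], 0.51), ([0.357, 0.343, 0.014], 0.5), ([0.407, -0.354, 0.013], 0.45)]
slice []
lens [([0.696, 0.352, 0.008], 0.74), ([0.423, 0.262, 0.014], 0.36), ([0.625, -0.004, 0.026], 0.2)]
jar [([0.714, 0.258, 0.08], 0.55)]
mug [([0.548, -0.465, 0.052], 0.76), ([0.626, -0.002, 0.027], 0.2)]
eraser [([0.554, 0.423, 0.015], 0.49)]
marker [([0.437, -0.471, 0.012], 0.51), ([0.624, -0.007, 0.026], 0.43)]
ruler [([0.396, -0.152, 0.005], 0.82)]
done_box_in [([0.62, -0.313, 0.008], 0.71)]
```

View pics/top0.png

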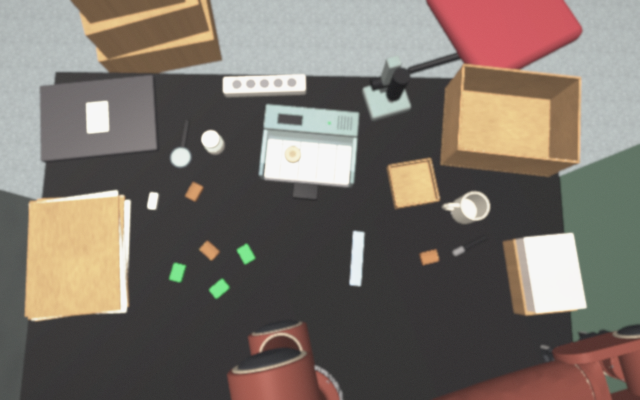

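View pics/scene0.png

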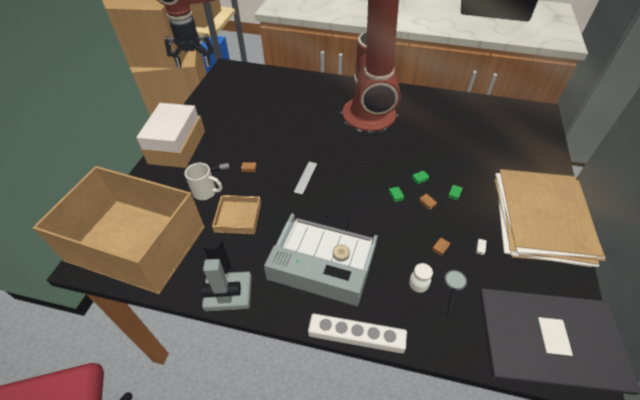

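The top view shows 3 brown samples at (194,191), (209,250) and (429,257). There are three green decoys, the reader at about (308,150) with its pad at (305,190), the slice at (292,154) and the box at (413,183). Next I'll measure these precisely.

```bash
python3 - <<'E'
from h import *
im=snap('top','crop1.png',(240,90,380,210),5.5)
hsv=cv2.cvtColor(im,cv2.COLOR_RGB2HSV)
for (u,v) in[(194,191),(209,250),(429,257)]:
    m=((hsv[...,0]<20)&(hsv[...,1]>90)&(hsv[...,2]>70)).astype(np.uint8)
    n,l=cv2.connectedComponents(m)
    print('brown',(u,v),l[v,u],blob('top',l==l[v,u],.016),(l==l[v,u]).sum())
for q,z in[('done_box_in',.03),('tray',.033),('reader',.06)]:
    for r in regions_of('top',q)[:1]:print(q,round(r['score'],2),r['pixels'].sum(),blob('top',r['pixels'],z),[x.tolist()for x in (np.argwhere(r['pixels']).min(0),np.argwhere(r['pixels']).max(0))])
E
```

```text
brown (194, 191) 14 [  0.5858   0.3117  49.3627  38.7636 -25.8533] 236
brown (209, 250) 23 [ 0.4196  0.2605 51.8943 36.7735 49.9255] 245
brown (429, 257) 25 [  0.4065  -0.3538  53.467   37.5315 -75.7843] 252
done_box_in 0.88 1984 [  0.613   -0.3092 130.8221 127.3266 -79.924 ] [[159, 387], [208, 438]]
tray 0.56 1804 [ 6.08600e-01 -4.80000e-03  2.36432e+02  9.33743e+01  8.54122e+01] [[164, 264], [200, 348]]
reader 0.83 7557 [ 6.891000e-01 -1.080000e-02  2.693893e+02  2.681021e+02  8.528350e+01] [[104, 259], [201, 359]]
```

View pics/crop1.png

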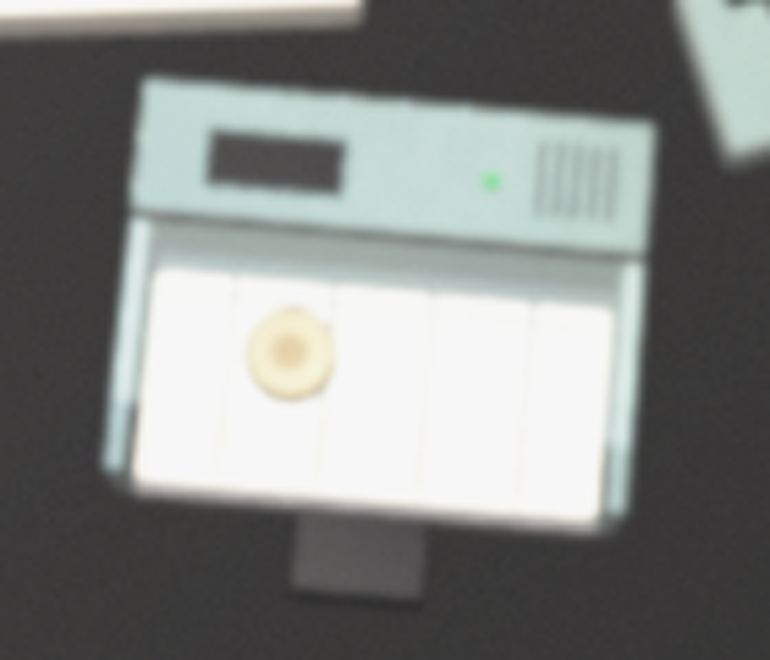

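The crop shows the reader block's top corners at about (144,78), (655,122), (648,255) and (130,213). The pad's front edge runs from (292,590) to (422,600), and the slice is at (290,352) in crop pixels.

```bash
python3 - <<'E'
from h import *
f=lambda u,v,z:onz('top',240+(u+.5)/5.5-.5,90+(v+.5)/5.5-.5,z)[:2]
W=np.array([f(144,78,.076),f(655,122,.076),f(648,255,.076),f(130,213,.076)])
L=np.array([[.105,.131],[.105,-.131],[.035,-.131],[.035,.131]])
c=W.mean(0);l=L.mean(0);H=(L-l).T@(W-c);U,S,V=np.linalg.svd(H);Rm=(U@V).T
o=c-Rm@l;yaw=np.arctan2(Rm[1,0],Rm[0,0]);print('fit',o,np.degrees(yaw),np.round((L@Rm.T+o-W)*1000,1))
for n,p in dict(padL=f(292,590,.033),padR=f(422,600,.033),slice=f(290,352,.041),fL=f(108,470,.058),fR=f(622,515,.058)).items():
    print(n,p,'local',Rm.T@(p-o))
p,r,s=pose();print(p,r.as_matrix().round(3),s['time'])
E
```

```text
fit [ 0.71124096 -0.0148586 ] -4.08753621022952 [[-1.1 -0.1]
 [-0.3 -0.4]
 [ 0.5  0.7]
 [ 0.9 -0.2]]
padL [0.56958894 0.03007223] local [-0.14449439  0.03471952]
padR [ 0.56517284 -0.03640218] local [-0.14416094 -0.03190059]
slice [0.69276681 0.03301914] local [-0.02183991  0.0464391 ]
fL [0.62558709 0.12275235] local [-0.09524497  0.13115546]
fR [ 0.60562059 -0.1367008 ] local [-0.09666674 -0.12906094]
[ 0.20656026 -0.58987458  0.21742534] [[ 0.944  0.331 -0.   ]
 [ 0.331 -0.944 -0.   ]
 [-0.     0.    -1.   ]] 0.9
```

Request:
apply_moves --targets '[{"translation": [0, 0, 0], "twist": 1, "hand": 0}, {"translation": [0, 0, 0], "twist": 1, "hand": 0}, {"translation": [0, 0, 0], "twist": 1, "hand": 0}, {"translation": [0, 0, 0], "twist": 1, "hand": 0}, {"translation": [0, 0, 0], "twist": 0.085, "hand": 0}, {"translation": [0.187, -0.435, 0], "twist": 0, "hand": 0}, {"translation": [0.187, -0.435, 0], "twist": 0, "hand": 0}, {"translation": [0.187, -0.435, 0], "twist": 0, "hand": 0}]'

```text
time: 1.7
tool_pos: [0.2722, -0.4625, 0.2173]
tool_rot: [-0.0, 0.999, -0.035, 0.0]
contact_force: [0.6, -0.5, 0.1]
gripper_width: 0.0
grasp_force: 0.0
```

Request:
apply_moves --targets '[{"translation": [0.187, -0.435, 0], "twist": 0, "hand": 0}, {"translation": [0.187, -0.435, 0], "twist": 0, "hand": 0}, {"translation": [0.187, -0.435, 0], "twist": 0, "hand": 0}, {"translation": [0.187, -0.435, 0], "twist": 0, "hand": 0}, {"translation": [0.187, -0.435, 0], "twist": 0, "hand": 0}, {"translation": [0.187, -0.435, 0], "twist": 0, "hand": 0}, {"translation": [0.187, -0.435, 0], "twist": 0, "hand": 0}, {"translation": [0.187, -0.435, 0], "twist": 0, "hand": 0}]'

```text
time: 2.5
tool_pos: [0.4466, -0.1255, 0.2178]
tool_rot: [0.0, 0.999, -0.035, 0.001]
contact_force: [0.4, -0.6, -0.5]
gripper_width: -0.001
grasp_force: 0.0
```

Request:
apply_moves --targets '[{"translation": [0.187, -0.435, 0], "twist": 0, "hand": 0}, {"translation": [0.187, -0.435, 0], "twist": 0, "hand": 0}, {"translation": [0.187, -0.435, 0], "twist": 0, "hand": 0}, {"translation": [0, 0, 0], "twist": 0, "hand": 0}, {"translation": [0, 0, 0], "twist": 0, "hand": 0}]'

```text
time: 3.0
tool_pos: [0.5114, -0.0003, 0.2173]
tool_rot: [0.0, 0.999, -0.034, -0.0]
contact_force: [-0.2, 0.1, 0.2]
gripper_width: 0.0
grasp_force: 0.0
```

```bash
cat >> h.py <<'E'
O=np.array([.7112,-.0149]);Y=np.radians(-4.09)
def RY(a):return np.array([[np.cos(a),-np.sin(a)],[np.sin(a),np.cos(a)]])
def W(x,y):return O+RY(Y)@[x,y]
def loc(p):return RY(Y).T@(np.array(p[:2])-O)
def rep(tgt=None,yaw=None):
    "print pose; and tool-axis shift (units of 100 mm) after twist (units .1 rad) to target"
    p,r,s=pose();m=r.as_matrix();t=np.arctan2(m[1,0],m[0,0])
    print('t',round(s['time'],2),'tcp',p.round(4),'yaw',round(np.degrees(t),2),'loc',loc(p).round(4),'tilt',m[2].round(3),'F',np.round(s['contact_force'],1),'w',round(s['gripper_width'],3),'gf',round(s['grasp_force'],1),'j6',round(s['joint_pos'][5],2))
    if tgt is not None:
        yw=t if yaw is None else yaw
        d=np.array(tgt)-p;tw=-(yw-t);tw=(tw+np.pi/2)%np.pi-np.pi/2 if yaw is not None else 0
        yn=t-tw;x=RY(yn).T@d[:2]
        print('  twist',round(tw*10,2),'shift',np.round([x[0]*10,-x[1]*10,-d[2]*10],3))
E
python3 - <<'E'
from h import *
rep((*W(-.2,0),.034),Y)
E
```

```text
t 3.0 tcp [ 5.114e-01 -3.000e-04  2.173e-01] yaw -3.88 loc [-0.2003  0.0003] tilt [-0.  0. -1.] F [-0.2  0.1  0.2] w 0.0 gf 0.0 j6 1.49
  twist 0.04 shift [0.003 0.003 1.833]
```

Request:
apply_moves --targets '[{"translation": [0, 0, 0.45], "twist": 0, "hand": 0}, {"translation": [0, 0, 0.45], "twist": 0, "hand": 0}, {"translation": [0, 0, 0.45], "twist": 0, "hand": 0}, {"translation": [0, 0, 0.48], "twist": 0, "hand": 0}, {"translation": [0.15, 0, 0], "twist": 0, "hand": 0}, {"translation": [0.15, 0, 0], "twist": 0, "hand": 0}, {"translation": [0.04, 0, 0], "twist": 0, "hand": 0}, {"translation": [0.04, 0, 0], "twist": 0, "hand": 0}]'

```text
time: 3.8
tool_pos: [0.5493, -0.0051, 0.0348]
tool_rot: [0.0, 0.999, -0.036, 0.0]
contact_force: [-0.2, 0.2, 0.0]
gripper_width: -0.002
grasp_force: 0.0
```

Request:
apply_moves --targets '[{"translation": [0.03, 0, 0], "twist": 0, "hand": 0}, {"translation": [0.03, 0, 0], "twist": 0, "hand": 0}, {"translation": [0.03, 0, 0], "twist": 0, "hand": 0}, {"translation": [0.03, 0, 0], "twist": 0, "hand": 0}, {"translation": [0.03, 0, 0], "twist": 0, "hand": 0}]'

```text
time: 4.3
tool_pos: [0.5643, -0.0049, 0.0345]
tool_rot: [0.0, 0.999, -0.036, 0.0]
contact_force: [-0.2, -0.5, -0.1]
gripper_width: 0.003
grasp_force: 0.0
```

Request:
apply_moves --targets '[{"translation": [0.03, 0, 0], "twist": 0, "hand": 0}, {"translation": [0.03, 0, 0], "twist": 0, "hand": 0}]'

```text
time: 4.5
tool_pos: [0.5704, -0.0054, 0.0344]
tool_rot: [-0.0, 0.999, -0.036, 0.0]
contact_force: [0.2, 0.0, 0.3]
gripper_width: 0.002
grasp_force: 0.0
```

```bash
python3 - <<'E'
from h import *
rep()
snap('wrist','w1.png')
E
```

```text
t 4.5 tcp [ 0.5704 -0.0054  0.0344] yaw -4.1 loc [-0.1411 -0.0005] tilt [ 0. -0. -1.] F [0.2 0.  0.3] w 0.002 gf 0.0 j6 1.5
```

View pics/w1.png

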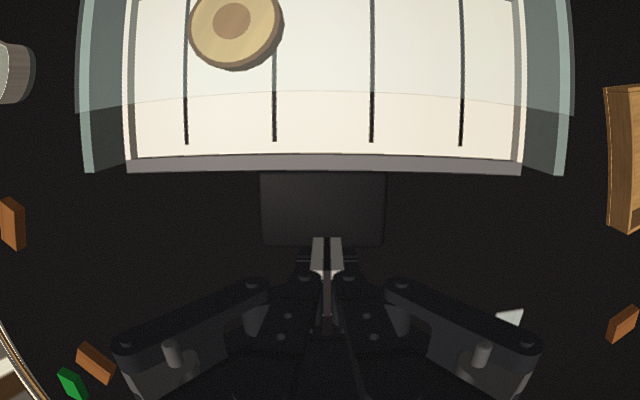

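The wrist view shows the tray still home with its front panel at row 165. The push block spans columns 260–385, and the fingertips are just reaching its front edge at (325,240). I'll keep going slowly.

Request:
apply_moves --targets '[{"translation": [0.02, 0, 0], "twist": 0, "hand": 0}, {"translation": [0.02, 0, 0], "twist": 0, "hand": 0}]'

```text
time: 4.75
tool_pos: [0.5742, -0.0057, 0.0343]
tool_rot: [-0.0, 0.999, -0.036, -0.0]
contact_force: [-0.1, -0.7, 0.7]
gripper_width: 0.0
grasp_force: 0.0
```

```bash
python3 - <<'E'
from h import *
for u,v in[(262,246),(384,246),(262,172),(384,172),(130,174),(520,176)]:print(u,v,loc(onz('wrist',u,v,.033)).round(4))
E
```

```text
262 246 [-0.1396  0.0352]
384 246 [-0.1395 -0.0336]
262 172 [-0.0974  0.0326]
384 172 [-0.0974 -0.0313]
130 174 [-0.0965  0.1164]
520 176 [-0.0977 -0.1166]
```

```bash
python3 - <<'E'
from h import *
rep()
snap('wrist','w2.png',(220,140,430,300),3.8)
E
```

```text
t 4.75 tcp [ 0.5742 -0.0057  0.0343] yaw -4.11 loc [-0.1373 -0.0006] tilt [-0. -0. -1.] F [-0.1 -0.7  0.7] w 0.0 gf 0.0 j6 1.5
```

View pics/w2.png

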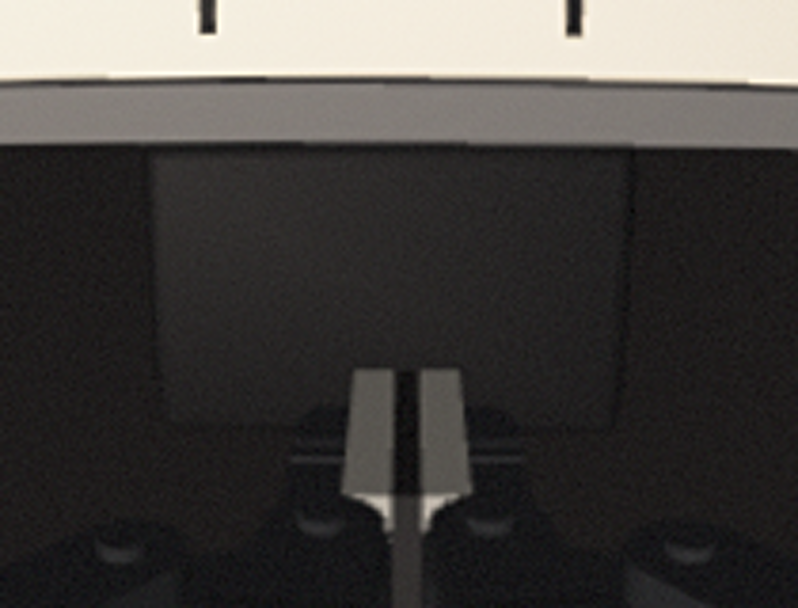

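```bash
python3 - <<'E'
from h import *
c=get_calibration('wrist');print(np.round(c['pose'],3).tolist(),loc(np.array(c['pose'])[:2,3]))
for z in(.0,.012,.033,.04,.05,.06):print(z,loc(onz('wrist',326.6,237.4,z)),loc(onz('wrist',326,252,z)),'back',loc(onz('wrist',326,270,z)))
k=get_calibration('top');K=np.array(k['camera_matrix']);T=np.array(k['pose'])
s=snap('scene','s1.png',(240,170,420,320),4.4)
E
```

```text
[[-0.071, 0.96, 0.271, 0.643], [-0.997, -0.069, -0.019, -0.011], [0.0, -0.271, 0.963, 0.191], [0.0, 0.0, 0.0, 1.0]] [-0.06784287 -0.00124946]
0.0 [-0.14750999 -0.00132569] [-0.15828713 -0.00092045] back [-0.17226234 -0.00091197]
0.012 [-0.1424955  -0.00132089] [-0.1525943  -0.00094116] back [-0.16568987 -0.00093321]
0.033 [-0.13372016 -0.0013125 ] [-0.14263185 -0.0009774 ] back [-0.15418805 -0.00097039]
0.04 [-0.13079505 -0.0013097 ] [-0.13931104 -0.00098948] back [-0.15035412 -0.00098278]
0.05 [-0.12661631 -0.0013057 ] [-0.13456702 -0.00100673] back [-0.14487706 -0.00100048]
0.06 [-0.12243758 -0.0013017 ] [-0.12982299 -0.00102399] back [-0.1394     -0.00101818]
```

View pics/s1.png

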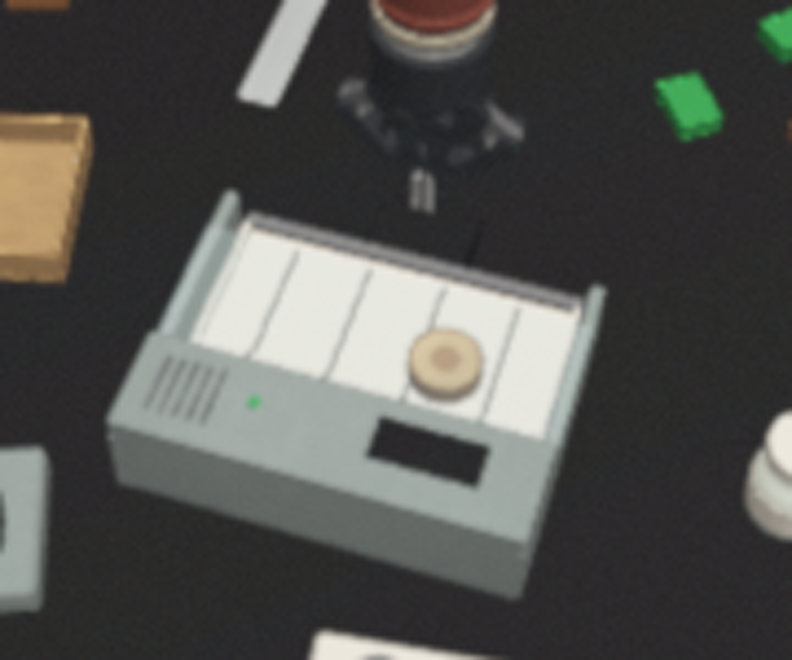

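The scene view shows the fingertips at (422,195), in front of or above the block. In the wrist view the tips overlay the block's top, so they may be higher than I assumed. I'll back off and find the true tip height by touching the bench gently.

Request:
apply_moves --targets '[{"translation": [-0.3, 0, 0], "twist": 0, "hand": 0}, {"translation": [-0.3, 0, 0], "twist": 0, "hand": 0}, {"translation": [0, 0, 0.05], "twist": 0, "hand": 0}, {"translation": [0, 0, 0.04], "twist": 0, "hand": 0}, {"translation": [0, 0, 0.02], "twist": 0, "hand": 0}, {"translation": [0, 0, 0.01], "twist": 0, "hand": 0}]'

```text
time: 5.45
tool_pos: [0.5151, -0.0015, 0.0224]
tool_rot: [-0.0, 0.999, -0.036, 0.0]
contact_force: [-0.1, -0.4, 0.8]
gripper_width: -0.001
grasp_force: 0.0
```

```bash
python3 - <<'E'
from h import *
rep()
snap('wrist','w3.png',(220,140,430,300),3.8)
E
```

```text
t 5.45 tcp [ 0.5151 -0.0015  0.0224] yaw -4.11 loc [-0.1965 -0.0007] tilt [ 0. -0. -1.] F [-0.1 -0.4  0.8] w -0.001 gf 0.0 j6 1.49
```

View pics/w3.png

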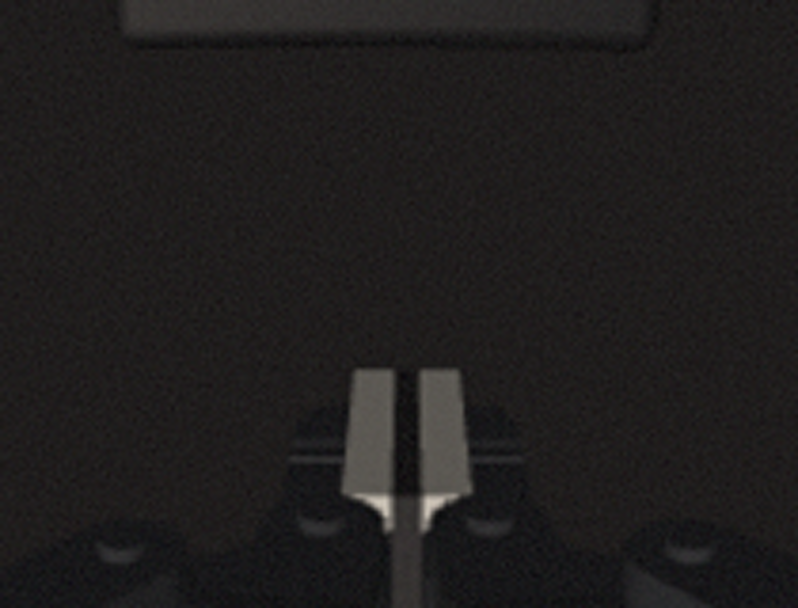

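The crop shows open bench under the tips at (405,370) and the block's front edge at row 40. Nothing is in contact yet, so I'll keep descending in small steps.

Request:
apply_moves --targets '[{"translation": [0, 0, 0.02], "twist": 0, "hand": 0}, {"translation": [0, 0, 0.02], "twist": 0, "hand": 0}, {"translation": [0, 0, 0], "twist": 0, "hand": 0}]'

```text
time: 5.8
tool_pos: [0.5142, -0.0014, 0.0181]
tool_rot: [-0.0, 0.999, -0.036, -0.0]
contact_force: [0.4, 0.1, 0.1]
gripper_width: 0.001
grasp_force: 0.0
```

Request:
apply_moves --targets '[{"translation": [0, 0, 0.02], "twist": 0, "hand": 0}, {"translation": [0, 0, 0.02], "twist": 0, "hand": 0}, {"translation": [0, 0, 0], "twist": 0, "hand": 0}]'

```text
time: 6.1
tool_pos: [0.514, -0.0013, 0.014]
tool_rot: [-0.0, 0.999, -0.036, -0.0]
contact_force: [0.1, 0.8, -0.6]
gripper_width: 0.0
grasp_force: 0.0
```

Request:
apply_moves --targets '[{"translation": [0, 0, 0.02], "twist": 0, "hand": 0}, {"translation": [0, 0, 0.02], "twist": 0, "hand": 0}, {"translation": [0, 0, 0], "twist": 0, "hand": 0}]'

```text
time: 6.4
tool_pos: [0.514, -0.0013, 0.01]
tool_rot: [-0.0, 0.999, -0.036, -0.0]
contact_force: [1.0, 0.3, 0.5]
gripper_width: 0.001
grasp_force: 0.0
```

Request:
apply_moves --targets '[{"translation": [0, 0, 0.02], "twist": 0, "hand": 0}, {"translation": [0, 0, 0.02], "twist": 0, "hand": 0}, {"translation": [0, 0, 0], "twist": 0, "hand": 0}]'

```text
time: 6.7
tool_pos: [0.514, -0.0014, 0.006]
tool_rot: [-0.0, 0.999, -0.036, -0.0]
contact_force: [0.1, -0.3, 0.7]
gripper_width: 0.001
grasp_force: 0.0
```

Request:
apply_moves --targets '[{"translation": [0, 0, 0.02], "twist": 0, "hand": 0}, {"translation": [0, 0, 0.01], "twist": 0, "hand": 0}, {"translation": [0, 0, 0], "twist": 0, "hand": 0}]'

```text
time: 7.0
tool_pos: [0.5141, -0.0014, 0.0032]
tool_rot: [-0.0, 0.999, -0.036, -0.0]
contact_force: [-1.3, 0.3, -0.9]
gripper_width: 0.001
grasp_force: 0.0
```

Request:
apply_moves --targets '[{"translation": [0, 0, 0.02], "twist": 0, "hand": 0}, {"translation": [0, 0, 0.01], "twist": 0, "hand": 0}, {"translation": [0, 0, 0], "twist": 0, "hand": 0}]'

```text
time: 7.3
tool_pos: [0.5141, -0.0014, 0.0001]
tool_rot: [-0.0, 0.999, -0.036, -0.0]
contact_force: [-0.3, -0.6, -0.1]
gripper_width: -0.001
grasp_force: 0.0
```

Request:
apply_moves --targets '[{"translation": [0, 0, 0.02], "twist": 0, "hand": 0}, {"translation": [0, 0, 0.02], "twist": 0, "hand": 0}, {"translation": [0, 0, 0], "twist": 0, "hand": 0}]'

```text
time: 7.6
tool_pos: [0.514, -0.0014, -0.004]
tool_rot: [-0.0, 0.999, -0.036, -0.0]
contact_force: [0.2, -0.7, 0.2]
gripper_width: 0.003
grasp_force: 0.0
```

Request:
apply_moves --targets '[{"translation": [0, 0, 0.02], "twist": 0, "hand": 0}, {"translation": [0, 0, 0.01], "twist": 0, "hand": 0}, {"translation": [0, 0, 0], "twist": 0, "hand": 0}]'

```text
time: 7.9
tool_pos: [0.5141, -0.0014, -0.0068]
tool_rot: [-0.0, 0.999, -0.036, -0.0]
contact_force: [0.9, 0.3, 0.4]
gripper_width: -0.002
grasp_force: 0.0
```

```bash
python3 - <<'E'
from h import *
rep();print(get_calibration('wrist')['pose'][2][3])
a=snap('wrist','w4.png',(220,140,430,300),3.8)
snap('scene','s2.png',(300,150,400,240),6)
E
```

```text
t 7.9 tcp [ 0.5141 -0.0014 -0.0068] yaw -4.11 loc [-0.1976 -0.0006] tilt [-0. -0. -1.] F [0.9 0.3 0.4] w -0.002 gf 0.0 j6 1.49
0.14932497232269373
```

View pics/s2.png

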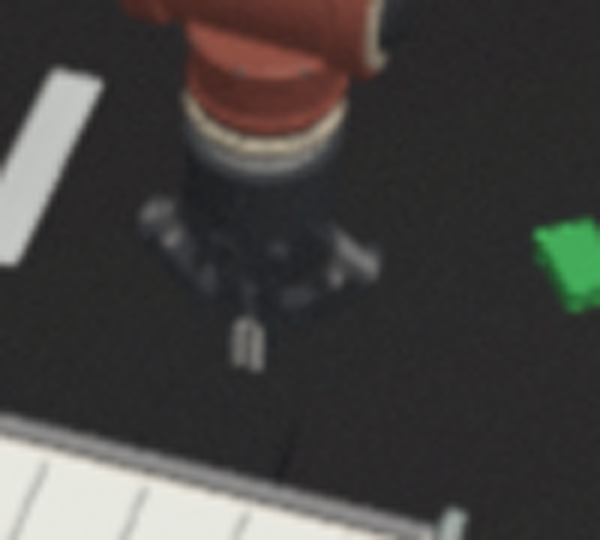

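The scene crop shows the fingertips' lower end at (247,370), still above the bench. I'll triangulate its height.

```bash
python3 - <<'E'
from h import *
for z in(0,.01,.015,.02,.03,.04):print(z,'scene',onz('scene',341,211.6,z)[:2].round(4),'wrist',onz('wrist',326.6,237.4,z)[:2].round(4))
E
```

```text
0 scene [0.5187 0.001 ] wrist [ 0.5209 -0.0026]
0.01 scene [0.5267 0.0024] wrist [ 0.525  -0.0029]
0.015 scene [0.5306 0.003 ] wrist [ 0.5271 -0.003 ]
0.02 scene [0.5346 0.0037] wrist [ 0.5292 -0.0032]
0.03 scene [0.5426 0.0051] wrist [ 0.5334 -0.0034]
0.04 scene [0.5506 0.0064] wrist [ 0.5375 -0.0037]
```

Both cameras put the tip about 9 mm above the bench, so the tips sit roughly 16 mm above the reported TCP and not 22 mm below it. I'll confirm by touching down.

Request:
apply_moves --targets '[{"translation": [0, 0, 0.02], "twist": 0, "hand": 0}, {"translation": [0, 0, 0.02], "twist": 0, "hand": 0}, {"translation": [0, 0, 0], "twist": 0, "hand": 0}]'

```text
time: 8.3
tool_pos: [0.5139, -0.0014, -0.011]
tool_rot: [-0.0, 0.999, -0.036, -0.0]
contact_force: [-0.3, -0.9, 0.4]
gripper_width: 0.0
grasp_force: 0.0
```

Request:
apply_moves --targets '[{"translation": [0, 0, 0.015], "twist": 0, "hand": 0}, {"translation": [0, 0, 0.015], "twist": 0, "hand": 0}, {"translation": [0, 0, 0], "twist": 0, "hand": 0}]'

```text
time: 8.6
tool_pos: [0.5143, -0.0014, -0.0137]
tool_rot: [-0.0, 0.999, -0.036, -0.0]
contact_force: [-0.4, -0.5, -0.8]
gripper_width: 0.0
grasp_force: 0.0
```

Request:
apply_moves --targets '[{"translation": [0, 0, 0.01], "twist": 0, "hand": 0}, {"translation": [0, 0, 0.01], "twist": 0, "hand": 0}, {"translation": [0, 0, 0], "twist": 0, "hand": 0}]'

```text
time: 8.9
tool_pos: [0.5144, -0.0014, -0.0139]
tool_rot: [0.0, 0.999, -0.036, -0.001]
contact_force: [-5.6, 0.1, 12.9]
gripper_width: 0.001
grasp_force: 6.4
```

Contact is at a TCP reading of z = -0.014, so when closed the tip height is TCP z + 0.014. Next I raise and push the block.

Request:
apply_moves --targets '[{"translation": [0, 0, -0.18], "twist": 0, "hand": 0}, {"translation": [0.15, 0, 0], "twist": 0, "hand": 0}, {"translation": [0.15, 0, 0], "twist": 0, "hand": 0}, {"translation": [0.04, 0, 0], "twist": 0, "hand": 0}, {"translation": [0.04, 0, 0], "twist": 0, "hand": 0}, {"translation": [0, 0, 0], "twist": 0, "hand": 0}]'

```text
time: 9.5
tool_pos: [0.552, -0.0041, 0.0021]
tool_rot: [-0.0, 0.999, -0.036, -0.0]
contact_force: [-0.9, 0.3, -0.0]
gripper_width: -0.002
grasp_force: 0.0
```

Request:
apply_moves --targets '[{"translation": [0.03, 0, 0], "twist": 0, "hand": 0}, {"translation": [0.03, 0, 0], "twist": 0, "hand": 0}, {"translation": [0.03, 0, 0], "twist": 0, "hand": 0}]'

```text
time: 9.8
tool_pos: [0.558, -0.0045, 0.0018]
tool_rot: [-0.0, 0.999, -0.036, -0.004]
contact_force: [-10.5, 1.1, 7.3]
gripper_width: 0.002
grasp_force: 5.2
```

Request:
apply_moves --targets '[{"translation": [0.03, 0, 0], "twist": 0, "hand": 0}, {"translation": [0.03, 0, 0], "twist": 0, "hand": 0}, {"translation": [0.03, 0, 0], "twist": 0, "hand": 0}]'

```text
time: 10.1
tool_pos: [0.566, -0.0051, 0.0018]
tool_rot: [-0.0, 0.999, -0.036, -0.005]
contact_force: [-15.1, -0.5, 11.6]
gripper_width: 0.002
grasp_force: 7.4
```

Request:
apply_moves --targets '[{"translation": [0.03, 0, 0], "twist": 0, "hand": 0}, {"translation": [0.015, 0, 0], "twist": 0, "hand": 0}]'

```text
time: 10.3
tool_pos: [0.5696, -0.0054, 0.0017]
tool_rot: [-0.0, 0.999, -0.036, -0.007]
contact_force: [-20.0, 1.1, 16.3]
gripper_width: -0.001
grasp_force: 10.0
```

Request:
apply_moves --targets '[{"translation": [0.01, 0, 0], "twist": 0, "hand": 0}, {"translation": [-0.4, 0, 0], "twist": 0, "hand": 0}, {"translation": [-0.45, 0, 0], "twist": 0, "hand": 0}, {"translation": [-0.4, 0, -0.25], "twist": 0, "hand": 0}, {"translation": [-0.2, 0, -0.4], "twist": 0, "hand": 0.5}, {"translation": [0, 0, -0.45], "twist": 0, "hand": 1}, {"translation": [0, 0, -0.45], "twist": 0, "hand": 1}, {"translation": [0, 0, 0], "twist": 0, "hand": 1}]'

```text
time: 11.1
tool_pos: [0.4352, 0.0039, 0.1654]
tool_rot: [0.001, 0.999, -0.036, 0.007]
contact_force: [1.2, -1.1, 0.6]
gripper_width: 0.677
grasp_force: 0.0
```

Request:
apply_moves --targets '[{"translation": [0, 0, 0], "twist": 0, "hand": 1}, {"translation": [0, 0, 0], "twist": 0, "hand": 1}, {"translation": [0, 0, 0], "twist": 0, "hand": 1}, {"translation": [0, 0, 0], "twist": 0, "hand": 1}, {"translation": [0, 0, 0], "twist": 0, "hand": 1}, {"translation": [0, 0, 0], "twist": 0, "hand": 1}]'

```text
time: 11.7
tool_pos: [0.4308, 0.0046, 0.1568]
tool_rot: [-0.0, 0.999, -0.036, -0.001]
contact_force: [-0.3, 0.3, -0.4]
gripper_width: 0.997
grasp_force: 0.0
```

```bash
python3 - <<'E'
from h import *
rep()
im=snap('top','t2.png',(160,90,460,290),2.66)
for c in('top','wrist'):
    if c=='wrist':grab_frame(c)
    print(c,'slice',[(np.round(r['point'],3).tolist(),round(r['score'],2),loc(r['point']).round(3)) for r in recognise(c,'slice')])
    for r in regions_of(c,'slice')[:1]:print(blob(c,r['pixels'],.041))
E
```

```text
t 11.7 tcp [0.4308 0.0046 0.1568] yaw -4.11 loc [-0.2811 -0.0006] tilt [-0.001 -0.    -1.   ] F [-0.3  0.3 -0.4] w 0.997 gf 0.0 j6 1.48
top slice [([0.588, 0.052, 0.042], 0.57, array([-0.128,  0.058]))]
[5.86900e-01 4.25000e-02 4.20889e+01 3.99348e+01 4.63146e+01]
wrist slice [([0.57, 0.042, 0.04], 0.65, array([-0.144,  0.046])), ([0.54, -0.002, 0.028], 0.26, array([-0.171,  0.   ]))]
[5.72000e-01 4.10000e-02 5.19188e+01 4.77773e+01 3.74337e+01]
```

View pics/t2.png

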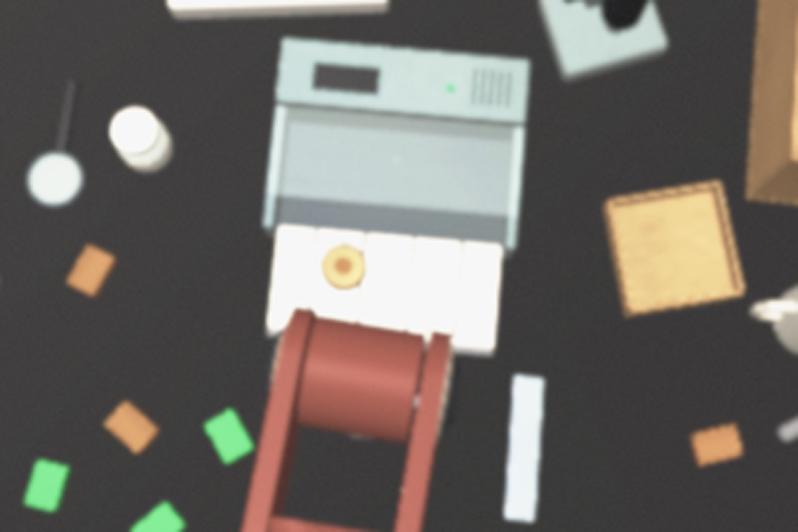

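The tray is out. The slice is at (343,267) in the crop, local (-0.142, 0.046), where I expected it, and the samples are undisturbed. Now to grasp the slice.

Request:
apply_moves --targets '[{"translation": [0.4, -0.15, 0], "twist": 0, "hand": 1}, {"translation": [0.4, -0.15, 0], "twist": 0, "hand": 1}, {"translation": [0.4, -0.15, 0], "twist": 0, "hand": 1}, {"translation": [0.19, -0.02, 0], "twist": 0, "hand": 1}, {"translation": [0, 0, 0.45], "twist": 0, "hand": 1}, {"translation": [0, 0, 0.45], "twist": 0, "hand": 1}, {"translation": [0, 0, 0], "twist": 0, "hand": 1}, {"translation": [0, 0, 0], "twist": 0, "hand": 1}]'

```text
time: 12.8
tool_pos: [0.5724, 0.0415, 0.0671]
tool_rot: [-0.0, 0.999, -0.036, -0.001]
contact_force: [0.7, -0.5, 0.9]
gripper_width: 1.003
grasp_force: 0.0
```

```bash
python3 - <<'E'
from h import *
grab_frame('wrist')
for r in regions_of('wrist','slice')[:1]:b=blob('wrist',r['pixels'],.041);print(b,loc(b[:2]))
rep((*W(-.1418,.0464),.012),Y)
E
```

```text
[ 5.76900e-01  4.16000e-02  5.16713e+01  5.02981e+01 -4.13260e+00] [-0.13798774  0.04677738]
t 12.9 tcp [0.575  0.0414 0.0705] yaw -4.11 loc [-0.1399  0.0464] tilt [ 0.005 -0.    -1.   ] F [-0.2 -0.   0.2] w 1.006 gf 0.0 j6 1.59
  twist -0.0 shift [-0.019  0.     0.585]
```

Request:
apply_moves --targets '[{"translation": [0, 0, 0.25], "twist": 0, "hand": 1}, {"translation": [0, 0, 0.2], "twist": 0, "hand": 1}, {"translation": [0, 0, 0.08], "twist": 0, "hand": 1}, {"translation": [0, 0, 0], "twist": 0, "hand": 1}, {"translation": [0, 0, 0], "twist": 0, "hand": 1}]'

```text
time: 13.4
tool_pos: [0.5745, 0.0414, 0.0165]
tool_rot: [0.0, 0.999, -0.036, 0.002]
contact_force: [0.3, 0.7, 1.0]
gripper_width: 0.998
grasp_force: 0.0
```

```bash
python3 - <<'E'
from h import *
rep((*W(-.1418,.0464),.012),Y)
E
```

```text
t 13.4 tcp [0.5745 0.0414 0.0165] yaw -4.11 loc [-0.1403  0.0464] tilt [ 0.003 -0.    -1.   ] F [0.3 0.7 1. ] w 0.998 gf 0.0 j6 1.59
  twist -0.0 shift [-0.015  0.     0.045]
```

Request:
apply_moves --targets '[{"translation": [0, 0, 0.02], "twist": 0, "hand": 1}, {"translation": [0, 0, 0], "twist": 0, "hand": 0}, {"translation": [0, 0, 0], "twist": 0, "hand": 0}, {"translation": [0, 0, 0], "twist": 0, "hand": 0}, {"translation": [0, 0, 0], "twist": 0, "hand": 0}, {"translation": [0, 0, 0], "twist": 0, "hand": 0}]'

```text
time: 14.0
tool_pos: [0.5739, 0.0415, 0.0134]
tool_rot: [0.0, 0.999, -0.036, 0.001]
contact_force: [-0.6, -0.5, 5.7]
gripper_width: 0.558
grasp_force: 61.9
```

Request:
apply_moves --targets '[{"translation": [0, 0, -0.3], "twist": 0, "hand": 0}, {"translation": [0, 0, -0.4], "twist": 0, "hand": 0}, {"translation": [0, 0, -0.3], "twist": 0, "hand": 0}, {"translation": [0, 0, 0], "twist": 0, "hand": 0}, {"translation": [0, 0, 0], "twist": 0, "hand": 0}]'

```text
time: 14.5
tool_pos: [0.5731, 0.0415, 0.1126]
tool_rot: [0.0, 0.999, -0.036, 0.0]
contact_force: [-0.1, -1.2, -1.0]
gripper_width: 0.557
grasp_force: 61.8
```

```bash
python3 - <<'E'
from h import *
rep((.613,-.309,.1),Y)
E
```

```text
t 14.5 tcp [0.5731 0.0415 0.1126] yaw -4.11 loc [-0.1418  0.0464] tilt [ 0.001  0.    -1.   ] F [-0.1 -1.2 -1. ] w 0.557 gf 61.8 j6 1.59
  twist -0.0 shift [0.648 3.467 0.126]
```

Request:
apply_moves --targets '[{"translation": [0.084, 0.434, 0], "twist": 0, "hand": 0}, {"translation": [0.084, 0.434, 0], "twist": 0, "hand": 0}, {"translation": [0.084, 0.434, 0], "twist": 0, "hand": 0}, {"translation": [0.084, 0.434, 0], "twist": 0, "hand": 0}, {"translation": [0.084, 0.434, 0], "twist": 0, "hand": 0}, {"translation": [0.084, 0.434, 0], "twist": 0, "hand": 0}, {"translation": [0.084, 0.434, 0], "twist": 0, "hand": 0}, {"translation": [0.084, 0.434, 0], "twist": 0, "hand": 0}]'

```text
time: 15.3
tool_pos: [0.6136, -0.3105, 0.109]
tool_rot: [-0.001, 0.999, -0.036, -0.002]
contact_force: [0.9, 0.1, -0.7]
gripper_width: 0.56
grasp_force: 61.8
```

Request:
apply_moves --targets '[{"translation": [0, 0, 0], "twist": 0, "hand": 0}, {"translation": [0, 0, 0.3], "twist": 0, "hand": 0}, {"translation": [0, 0, 0.3], "twist": 0, "hand": 0}, {"translation": [0, 0, 0.25], "twist": 0, "hand": 0}, {"translation": [0, 0, 0.15], "twist": 0, "hand": 0}, {"translation": [0, 0, 0], "twist": 0, "hand": 0}, {"translation": [0, 0, 0], "twist": 0, "hand": 0}]'

```text
time: 16.0
tool_pos: [0.6151, -0.3092, 0.0122]
tool_rot: [-0.0, 0.999, -0.036, -0.0]
contact_force: [-0.9, 0.1, -0.1]
gripper_width: 0.558
grasp_force: 61.9
```

```bash
python3 - <<'E'
from h import *
rep((.615,-.310,-.003),Y)
E
```

```text
t 16.0 tcp [ 0.6151 -0.3092  0.0122] yaw -4.09 loc [-0.0749 -0.3004] tilt [-0.001 -0.    -1.   ] F [-0.9  0.1 -0.1] w 0.558 gf 61.9 j6 1.07
  twist 0.0 shift [-0.001  0.008  0.152]
```

Request:
apply_moves --targets '[{"translation": [0, 0, 0.06], "twist": 0, "hand": 0}, {"translation": [0, 0, 0.05], "twist": 0, "hand": 0}, {"translation": [0, 0, 0.02], "twist": 0, "hand": 0}, {"translation": [0, 0, 0], "twist": 0, "hand": 0}]'

```text
time: 16.4
tool_pos: [0.615, -0.3095, -0.0008]
tool_rot: [-0.0, 0.999, -0.036, -0.0]
contact_force: [-0.7, -0.4, 0.0]
gripper_width: 0.556
grasp_force: 61.9
```

Request:
apply_moves --targets '[{"translation": [0, 0, 0.02], "twist": 0, "hand": 0}, {"translation": [0, 0, 0.02], "twist": 0, "hand": 0}, {"translation": [0, 0, 0], "twist": 0, "hand": 0}]'

```text
time: 16.7
tool_pos: [0.6149, -0.3095, -0.0049]
tool_rot: [-0.0, 0.999, -0.036, -0.0]
contact_force: [-1.0, -0.2, -1.2]
gripper_width: 0.55
grasp_force: 61.9
```

Request:
apply_moves --targets '[{"translation": [0, 0, 0], "twist": 0, "hand": 0.72}, {"translation": [0, 0, 0], "twist": 0, "hand": 0.72}, {"translation": [0, 0, 0], "twist": 0, "hand": 0.72}, {"translation": [0, 0, -0.2], "twist": 0, "hand": 0.72}, {"translation": [0, 0, -0.4], "twist": 0, "hand": 0.72}, {"translation": [0, 0, -0.4], "twist": 0, "hand": 0.72}, {"translation": [0, 0, -0.4], "twist": 0, "hand": 0.72}, {"translation": [-0.4, 0, -0.1], "twist": 0, "hand": 1}]'

```text
time: 17.5
tool_pos: [0.5804, -0.309, 0.1532]
tool_rot: [0.003, 0.999, -0.035, 0.006]
contact_force: [-1.1, 0.2, 0.5]
gripper_width: 0.873
grasp_force: 0.0
```

Request:
apply_moves --targets '[{"translation": [-0.4, 0, 0], "twist": -1, "hand": 1}, {"translation": [0, 0, 0], "twist": -1, "hand": 1}, {"translation": [0, 0, 0], "twist": -1, "hand": 1}, {"translation": [0, 0, 0], "twist": -1, "hand": 1}, {"translation": [0, 0, 0], "twist": -1, "hand": 1}, {"translation": [0, 0, 0], "twist": -1, "hand": 1}, {"translation": [0, 0, 0], "twist": -1, "hand": 1}, {"translation": [0, 0, 0], "twist": -1, "hand": 1}]'

```text
time: 18.3
tool_pos: [0.5354, -0.3039, 0.1456]
tool_rot: [0.0, 0.934, 0.358, 0.0]
contact_force: [0.8, -0.3, 0.5]
gripper_width: 1.002
grasp_force: 0.0
```

Request:
apply_moves --targets '[{"translation": [0, 0, 0], "twist": -1, "hand": 1}, {"translation": [0, 0, 0], "twist": -1, "hand": 1}, {"translation": [0, 0, 0], "twist": -1, "hand": 1}, {"translation": [0, 0, 0], "twist": -1, "hand": 1}, {"translation": [0, 0, 0], "twist": -1, "hand": 1}, {"translation": [0, 0, 0], "twist": -1, "hand": 1}, {"translation": [0, 0, 0], "twist": -1, "hand": 1}, {"translation": [0, 0, 0], "twist": -1, "hand": 1}]'

```text
time: 19.1
tool_pos: [0.5354, -0.3039, 0.1456]
tool_rot: [0.0, 0.721, 0.693, 0.0]
contact_force: [-0.1, 0.1, 0.7]
gripper_width: 1.002
grasp_force: 0.0
```

```bash
cat >> h.py <<'E'
def brown(cam,z=.016,smax=(55,46)):
    im=grab_frame(cam);h=cv2.cvtColor(im,cv2.COLOR_RGB2HSV)
    m=((h[...,0]<20)&(h[...,1]>90)&(h[...,2]>60)).astype(np.uint8)
    n,l,st,_=cv2.connectedComponentsWithStats(m)
    for i in range(1,n):
        if st[i,4]>80:
            try:b=blob(cam,l==i,z)
            except Exception:continue
            if 38<b[2]<62 and 25<b[3]<48 and np.hypot(b[0],b[1])<.8:print(cam,'brown',b,st[i].tolist(),'loc',loc(b[:2]).round(4))
    return im
E
python3 - <<'E'
from h import *
rep((.4065,-.3538,.1),np.radians(104.2))
brown('wrist');brown('top')
grab_frame('top')
for r in regions_of('top','slice')[:1]:print('slice',blob('top',r['pixels'],.02),r['score'])
E
```

```text
t 19.1 tcp [ 0.5354 -0.3039  0.1456] yaw 87.8 loc [-0.1548 -0.3008] tilt [-0.  0. -1.] F [-0.1  0.1  0.7] w 1.002 gf 0.0 j6 -0.6
  twist -2.86 shift [-0.168 -1.372  0.456]
wrist brown [  0.4091  -0.3524  48.2542  40.2346 -75.775 ] [186, 212, 44, 49, 1290] loc [-0.2773 -0.3582]
top brown [  0.5858   0.3117  49.3627  38.7636 -25.8533] [185, 182, 19, 20, 236] loc [-0.1484  0.3168]
top brown [ 0.4195  0.2607 52.3192 36.8408 49.7747] [199, 241, 21, 20, 246] loc [-0.3106  0.2541]
slice [5.287000e-01 5.000000e-04 2.414967e+02 1.683721e+02 8.563090e+01] 0.55
```

Request:
apply_moves --targets '[{"translation": [0, 0, 0], "twist": -1, "hand": 1}, {"translation": [0, 0, 0], "twist": -1, "hand": 1}, {"translation": [0, 0, 0], "twist": -0.86, "hand": 1}, {"translation": [-0.06, -0.45, 0], "twist": 0, "hand": 1}, {"translation": [-0.06, -0.46, 0], "twist": 0, "hand": 1}, {"translation": [-0.05, -0.46, 0], "twist": 0, "hand": 1}, {"translation": [0, 0, 0.3], "twist": 0, "hand": 1}, {"translation": [0, 0, 0], "twist": 0, "hand": 1}]'

```text
time: 20.1
tool_pos: [0.4038, -0.3519, 0.112]
tool_rot: [-0.003, 0.617, 0.787, 0.001]
contact_force: [-0.1, 1.0, -1.1]
gripper_width: 1.0
grasp_force: 0.0
```

Request:
apply_moves --targets '[{"translation": [0, 0, 0], "twist": 0, "hand": 1}, {"translation": [0, 0, 0], "twist": 0, "hand": 1}]'

```text
time: 20.3
tool_pos: [0.4076, -0.3536, 0.1166]
tool_rot: [0.001, 0.616, 0.788, -0.0]
contact_force: [-0.2, 0.0, -0.2]
gripper_width: 0.999
grasp_force: 0.0
```

```bash
cat >> h.py <<'E'
def fit(cam,guess,z0=0,mask=None):
    "fit 46x32x16 box (x,y,yaw) to the brown mask by matching the silhouette hull; guess (x,y,yaw deg)"
    from scipy.optimize import minimize
    im=grab_frame(cam);c=get_calibration(cam);K=np.array(c['camera_matrix']);T=np.array(c['pose'])
    def proj(P):
        q=(P-T[:3,3])@T[:3,:3];x,y,z=q[:,0],-q[:,1],-q[:,2]
        if cam=='wrist':
            r=np.hypot(x,y);th=np.arctan2(r,z)/np.maximum(r,1e-9);x,y=x*th,y*th
        else:x,y=x/z,y/z
        return np.c_[K[0,0]*x+K[0,2],K[1,1]*y+K[1,2]]
    h=cv2.cvtColor(im,cv2.COLOR_RGB2HSV)
    m=((h[...,0]<20)&(h[...,1]>90)&(h[...,2]>50)).astype(np.uint8)
    u,v=proj(np.array([[guess[0],guess[1],z0+.016]]))[0].round().astype(int)
    n,l,st,_=cv2.connectedComponentsWithStats(m)
    u=min(max(u,0),639);v=min(max(v,0),399)
    k=l[max(0,v-12):v+13,max(0,u-12):u+13];k=k[k>0]
    if not len(k):print('no blob at',u,v);return
    t=(l==np.bincount(k).argmax()).astype(np.uint8)
    S=4;tb=cv2.resize(t*255,None,fx=1,fy=1).astype(float)/255
    b=np.array([[sx*.023,sy*.016,zz] for sx in(-1,1) for sy in(-1,1) for zz in(0,.016)])
    def cost(p):
        a=np.radians(p[2]*10);P=b.copy();P[:,:2]=b[:,:2]@RY(a).T+[p[0]/100,p[1]/100];P[:,2]+=z0
        hl=cv2.convexHull((proj(P)*16).astype(np.int32))
        o=np.zeros((400,640),np.uint8);cv2.fillConvexPoly(o,hl,255,cv2.LINE_AA,4)
        return np.abs(o/255.-tb).sum()
    best=None
    for dy in(0,8,-8):
        x0=np.array([guess[0]*100,guess[1]*100,(guess[2]+dy)/10])
        r=minimize(cost,x0,method='Nelder-Mead',options=dict(initial_simplex=x0+np.array([[0,0,0],[.6,0,0],[0,.6,0],[0,0,.6]]),xatol=.005,fatol=.2))
        if best is None or r.fun<best.fun:best=r
    p=best.x;w=np.array([p[0]/100,p[1]/100])
    print(cam,'fit',w.round(4),'yaw',round(p[2]*10,1),'cost',round(best.fun,1),'area',int(t.sum()),'loc',loc(w).round(4));return w,p[2]*10
E
python3 - <<'E'
from h import *
w,y=fit('wrist',(.408,-.353,-75.8))
rep((*w,-.009),np.radians(y))
E
```

```text
wrist fit [ 0.4065 -0.3555] yaw -75.8 cost 993.3 area 1199 loc [-0.2796 -0.3614]
t 20.35 tcp [ 0.4077 -0.3537  0.1168] yaw 104.0 loc [-0.2785 -0.3596] tilt [-0.002  0.001 -1.   ] F [0.1 0.2 0.7] w 0.999 gf 0.0 j6 -1.1
  twist -0.04 shift [-0.014 -0.016  1.258]
```

```bash
python3 - <<'E'
from h import *
im=grab_frame('wrist');c=get_calibration('wrist')
h=cv2.cvtColor(im,cv2.COLOR_RGB2HSV);m=((h[...,0]<20)&(h[...,1]>90)&(h[...,2]>50)).astype(np.uint8)
n,l,st,_=cv2.connectedComponentsWithStats(m)
for i in range(1,n):
    if st[i,4]>150:print(st[i],_[i], onz('wrist',*_[i],.012).round(3))
print(np.round(c['camera_matrix'],1).tolist())
K=np.array(c['camera_matrix']);T=np.array(c['pose'])
for z in(0,.016):
  q=T[:3,:3].T@(np.array([.4076,-.3536,z])-T[:3,3]);x,y,zz=q[0],-q[1],-q[2];r=np.hypot(x,y);t=np.arctan2(r,zz)/r;print(K[0,0]*x*t+K[0,2],K[1,1]*y*t+K[1,2])
cv2.imwrite('pics/w5.png',im[...,::-1])
E
```

```text
[ 465  136  126  132 2136] [489.90449438 195.48876404] [ 0.561 -0.317  0.012]
[ 482  156  106  108 2240] [553.83839286 223.21785714] [ 0.66  -0.324  0.012]
[ 305  167   39   55 1232] [327.13474026 193.54383117] [ 0.409 -0.354  0.012]
[509 177  44  50 651] [523.51152074 197.64208909] [ 0.603 -0.308  0.012]
[529 195  14  18 180] [535.25555556 203.9       ] [ 0.621 -0.311  0.012]
[ 527  271  113  129 6754] [598.34942256 335.4700918 ] [ 0.899 -0.475  0.012]
[   0  309   72   91 3813] [ 27.1007081  364.67925518] [-0.127 -0.874  0.012]
[ 148  344   49   45 1270] [173.33307087 366.11259843] [ 0.269 -0.629  0.012]
[ 470  346   41   54 1043] [491.1936721  378.20613615] [ 0.697 -0.555  0.012]
[[309.7, 0.0, 326.6], [0.0, 309.7, 199.9], [0.0, 0.0, 1.0]]
326.1171434067251 190.07076876460337
326.0914299927578 194.5774580463493
```

View pics/w5.png

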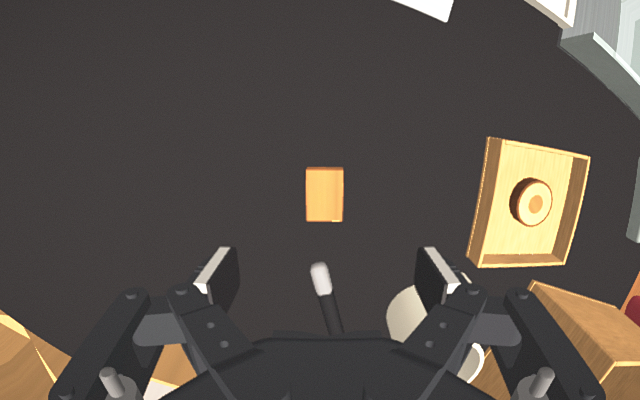

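The wrist view shows the slice lying flat in the box at (535,203). The sample is unobstructed at (325,194), between the open fingers.

```bash
python3 - <<'E'
import numpy as np,cv2
h=np.array([[300,170],[340,170],[340,220],[300,220]])
for lt in (cv2.LINE_AA,8):
  o=np.zeros((400,640),np.uint8);cv2.fillConvexPoly(o,cv2.convexHull((h*16).astype(np.int32)),255,lt,4);print((o/255.).sum())
E
python3 - <<'E'
s=open('h.py').read()
s=s.replace("cv2.fillConvexPoly(o,hl,255,cv2.LINE_AA,4)","cv2.fillConvexPoly(o,hl,255,lineType=cv2.LINE_AA,shift=4)")
open('h.py','w').write(s)
E
python3 - <<'E'
from h import *
w,y=fit('wrist',(.408,-.353,-75.8))
rep((*w,-.009),np.radians(y))
E
```

```text
2130.2000000000003
2091.0
wrist fit [ 0.4061 -0.3554] yaw -76.1 cost 959.7 area 1237 loc [-0.28   -0.3614]
t 20.45 tcp [ 0.4076 -0.3537  0.1166] yaw 104.01 loc [-0.2786 -0.3595] tilt [-0.002  0.001 -1.   ] F [-0.1  0.5  0.7] w 1.0 gf 0.0 j6 -1.1
  twist 0.02 shift [-0.013 -0.019  1.256]
```

```bash
python3 - <<'E'
s=open('h.py').read()
s=s.replace("    S=4;tb=","    pp=cv2.findNonZero(t);cv2.fillConvexPoly(t,cv2.convexHull(pp),1)\n    tb=")
s=s.replace("(h[...,0]<20)&(h[...,1]>90)&(h[...,2]>50)","(h[...,0]<24)&(h[...,1]>80)&(h[...,2]>50)")
open('h.py','w').write(s)
E
python3 - <<'E'
from h import *
w,y=fit('wrist',(.408,-.353,-75.8))
rep((*w,-.009),np.radians(y))
E
```

```text
wrist fit [ 0.4062 -0.3556] yaw -76.8 cost 79.4 area 2177 loc [-0.28   -0.3616]
t 20.5 tcp [ 0.4075 -0.3536  0.1164] yaw 104.01 loc [-0.2788 -0.3595] tilt [-0.001  0.001 -1.   ] F [-0.1 -0.6 -0.2] w 1.001 gf 0.0 j6 -1.1
  twist 0.14 shift [-0.016 -0.017  1.254]
```

Request:
apply_moves --targets '[{"translation": [-0.015, -0.017, 0.3], "twist": 0.14, "hand": 1}, {"translation": [0, 0, 0.4], "twist": 0, "hand": 1}, {"translation": [0, 0, 0.35], "twist": 0, "hand": 1}, {"translation": [0, 0, 0.15], "twist": 0, "hand": 1}, {"translation": [0, 0, 0.05], "twist": 0, "hand": 1}, {"translation": [0, 0, 0], "twist": 0, "hand": 1}, {"translation": [0, 0, 0], "twist": 0, "hand": 1}]'

```text
time: 21.2
tool_pos: [0.4065, -0.3566, -0.0075]
tool_rot: [0.002, 0.621, 0.783, -0.0]
contact_force: [-0.1, -0.1, -0.2]
gripper_width: 0.998
grasp_force: 0.0
```

```bash
python3 - <<'E'
from h import *
rep((.4062,-.3556,-.0105))
E
```

```text
t 21.2 tcp [ 0.4065 -0.3566 -0.0075] yaw 103.16 loc [-0.2795 -0.3626] tilt [-0.003  0.002 -1.   ] F [-0.1 -0.1 -0.2] w 0.998 gf 0.0 j6 -1.09
  twist 0 shift [ 0.011 -0.001  0.03 ]
```

Close, lift, then rotate to the place yaw (85.9°, about +3.0 twist).

Request:
apply_moves --targets '[{"translation": [0.01, 0, 0.01], "twist": 0, "hand": 1}, {"translation": [0, 0, 0], "twist": 0, "hand": 0}, {"translation": [0, 0, 0], "twist": 0, "hand": 0}, {"translation": [0, 0, 0], "twist": 0, "hand": 0}, {"translation": [0, 0, 0], "twist": 0, "hand": 0}, {"translation": [0, 0, 0], "twist": 0, "hand": 0}, {"translation": [0, 0, 0], "twist": 0, "hand": 0}, {"translation": [0, 0, 0], "twist": 0, "hand": 0}]'

```text
time: 22.0
tool_pos: [0.4053, -0.3547, -0.0101]
tool_rot: [0.0, 0.621, 0.783, -0.0]
contact_force: [-0.6, 0.0, 3.7]
gripper_width: 0.353
grasp_force: 59.8
```

Request:
apply_moves --targets '[{"translation": [0, 0, -0.2], "twist": 0, "hand": 0}, {"translation": [0, 0, -0.4], "twist": 0, "hand": 0}, {"translation": [0, 0, -0.4], "twist": 0, "hand": 0}, {"translation": [0, 0, -0.2], "twist": 0, "hand": 0}, {"translation": [0, 0, 0], "twist": 1, "hand": 0}, {"translation": [0, 0, 0], "twist": 1, "hand": 0}, {"translation": [0, 0, 0], "twist": 1, "hand": 0}, {"translation": [0, 0, 0], "twist": 0, "hand": 0}]'

```text
time: 22.8
tool_pos: [0.4046, -0.3539, 0.1087]
tool_rot: [-0.001, 0.732, 0.682, 0.0]
contact_force: [0.5, 0.2, 0.6]
gripper_width: 0.353
grasp_force: 59.4
```

```bash
python3 - <<'E'
from h import *
rep((*W(.008-.12-.045,.078),.1),Y+np.pi/2)
E
```

```text
t 22.8 tcp [ 0.4046 -0.3539  0.1087] yaw 85.97 loc [-0.2816 -0.36  ] tilt [ 0.001 -0.001 -1.   ] F [0.5 0.2 0.6] w 0.353 gf 59.4 j6 -0.79
  twist 0.01 shift [4.38  1.246 0.087]
```

Request:
apply_moves --targets '[{"translation": [0.43, 0.12, 0], "twist": 0, "hand": 0}, {"translation": [0.43, 0.12, 0], "twist": 0, "hand": 0}, {"translation": [0.43, 0.12, 0], "twist": 0, "hand": 0}, {"translation": [0.43, 0.12, 0], "twist": 0, "hand": 0}, {"translation": [0.43, 0.12, 0], "twist": 0, "hand": 0}, {"translation": [0.43, 0.12, 0], "twist": 0, "hand": 0}, {"translation": [0.43, 0.12, 0], "twist": 0, "hand": 0}, {"translation": [0.43, 0.12, 0], "twist": 0, "hand": 0}]'

```text
time: 23.6
tool_pos: [0.525, -0.016, 0.109]
tool_rot: [-0.0, 0.731, 0.683, -0.0]
contact_force: [0.1, 0.3, 0.6]
gripper_width: 0.357
grasp_force: 59.4
```

Request:
apply_moves --targets '[{"translation": [0.43, 0.12, 0], "twist": 0, "hand": 0}, {"translation": [0.3, 0.12, 0], "twist": 0, "hand": 0}, {"translation": [0.22, 0.04, 0], "twist": 0, "hand": 0}, {"translation": [0, 0, 0], "twist": 0, "hand": 0}, {"translation": [0, 0, 0], "twist": 0, "hand": 0}, {"translation": [0, 0, 0], "twist": 0, "hand": 0}, {"translation": [0, 0, 0], "twist": 0, "hand": 0}]'

```text
time: 24.3
tool_pos: [0.5593, 0.0738, 0.1093]
tool_rot: [-0.0, 0.732, 0.681, -0.0]
contact_force: [0.7, 0.3, 1.0]
gripper_width: 0.355
grasp_force: 59.4
```

```bash
python3 - <<'E'
from h import *
rep((*W(-.157,.079),.0165),Y+np.pi/2)
im=snap('wrist','w6.png',(120,100,640,400),1.5)
E
```

```text
t 24.3 tcp [0.5593 0.0738 0.1093] yaw 85.91 loc [-0.1578  0.0777] tilt [-0. -0. -1.] F [0.7 0.3 1. ] w 0.355 gf 59.4 j6 0.07
  twist -0.0 shift [0.013 0.008 0.928]
```

View pics/w6.png

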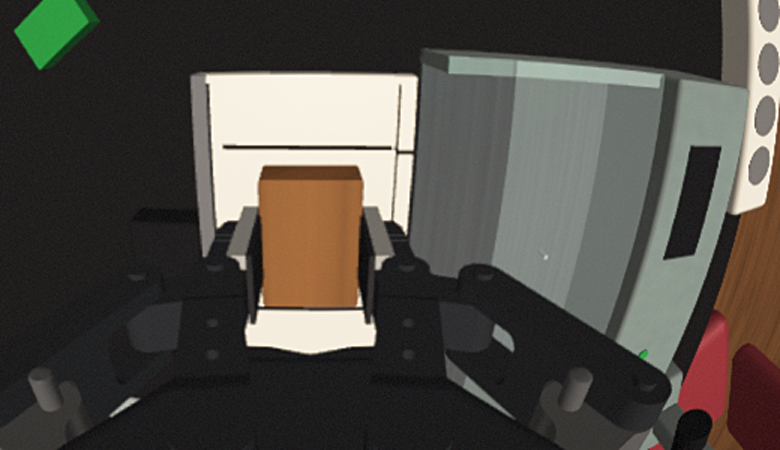

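The crop shows the sample held square at (310,240), the mark1 line at row 148, the side wall at row 73 and the fence at about column 405.

```bash
python3 - <<'E'
from h import *
f=lambda u,v,z:loc(onz('wrist',120+u/1.5,100+v/1.5,z)).round(4)
print('line',f(230,147,.025),f(385,149,.025),'wall in',f(300,76,.033),'fence floor',f(396,180,.025),f(402,90,.025),'fence top',f(415,90,.033))
E
```

```text
line [-0.2006  0.0796] [-0.1166  0.0785] wall in [-0.1623  0.1187] fence floor [-0.1095  0.0606] [-0.1086  0.1109] fence top [-0.1034  0.1122]
```

Request:
apply_moves --targets '[{"translation": [0.013, 0.008, 0.3], "twist": 0, "hand": 0}, {"translation": [0, 0, 0.3], "twist": 0, "hand": 0}, {"translation": [0, 0, 0.2], "twist": 0, "hand": 0}, {"translation": [0, 0, 0.08], "twist": 0, "hand": 0}, {"translation": [0, 0, 0.04], "twist": 0, "hand": 0}, {"translation": [0, 0, 0], "twist": 0, "hand": 0}, {"translation": [0, 0, 0], "twist": 0, "hand": 0}]'

```text
time: 25.05
tool_pos: [0.5616, 0.076, 0.0188]
tool_rot: [0.001, 0.732, 0.682, 0.001]
contact_force: [0.4, -0.0, -0.0]
gripper_width: 0.356
grasp_force: 59.4
```

Request:
apply_moves --targets '[{"translation": [0, 0, 0.015], "twist": 0, "hand": 0}, {"translation": [0, 0, 0], "twist": 0, "hand": 0}, {"translation": [0, 0, 0], "twist": 0, "hand": 0}]'

```text
time: 25.35
tool_pos: [0.5608, 0.0761, 0.0164]
tool_rot: [0.0, 0.732, 0.682, 0.0]
contact_force: [-0.6, 0.4, -0.4]
gripper_width: 0.351
grasp_force: 59.4
```

Request:
apply_moves --targets '[{"translation": [0, 0, 0], "twist": 0, "hand": 0.52}, {"translation": [0, 0, 0], "twist": 0, "hand": 0.52}, {"translation": [0, 0, 0], "twist": 0, "hand": 0.52}, {"translation": [0, 0, -0.2], "twist": 0, "hand": 0.52}, {"translation": [0, 0, -0.3], "twist": 0, "hand": 0.52}, {"translation": [0, 0, -0.4], "twist": 0, "hand": 0.52}, {"translation": [0, 0, 0], "twist": 0, "hand": 0}, {"translation": [0, 0, 0], "twist": 0, "hand": 0}]'

```text
time: 26.15
tool_pos: [0.5615, 0.0761, 0.1075]
tool_rot: [0.001, 0.732, 0.682, 0.001]
contact_force: [-0.2, 0.3, 0.0]
gripper_width: 0.191
grasp_force: 0.0
```

```bash
python3 - <<'E'
from h import *
rep()
w,y=fit('wrist',(*W(-.157,.078),86),z0=.025)
rep((*W(-.2,.078),.0165),Y+np.pi/2)
E
```

```text
t 26.15 tcp [0.5615 0.0761 0.1075] yaw 85.96 loc [-0.1558  0.0801] tilt [ 0.     0.003 -1.   ] F [-0.2  0.3  0. ] w 0.191 gf 0.0 j6 0.07
wrist fit [0.5594 0.0747] yaw 86.4 cost 249.1 area 2566 loc [-0.1578  0.0786]
t 26.2 tcp [0.5603 0.0761 0.1057] yaw 85.96 loc [-0.157  0.08 ] tilt [-0. -0. -1.] F [-0.3  0.1 -1.3] w 0.105 gf 0.0 j6 0.07
  twist 0.01 shift [-0.02  -0.43   0.892]
```

Request:
apply_moves --targets '[{"translation": [-0.015, -0.42, 0], "twist": 0, "hand": 0}, {"translation": [0, 0, 0.4], "twist": 0, "hand": 0}, {"translation": [0, 0, 0.3], "twist": 0, "hand": 0}, {"translation": [0, 0, 0.15], "twist": 0, "hand": 0}, {"translation": [0, 0, 0], "twist": 0, "hand": 0}, {"translation": [0, 0, 0], "twist": 0, "hand": 0}]'

```text
time: 26.8
tool_pos: [0.5186, 0.0775, 0.0208]
tool_rot: [-0.0, 0.732, 0.682, -0.0]
contact_force: [1.5, -0.5, 1.2]
gripper_width: 0.001
grasp_force: 0.0
```

```bash
python3 - <<'E'
from h import *
rep((*W(-.165,.078),.020),Y+np.pi/2)
E
```

```text
t 26.8 tcp [0.5186 0.0775 0.0208] yaw 85.96 loc [-0.1987  0.0785] tilt [-0.    -0.001 -1.   ] F [ 1.5 -0.5  1.2] w 0.001 gf 0.0 j6 0.08
  twist 0.01 shift [-0.005  0.337  0.008]
```

Request:
apply_moves --targets '[{"translation": [0, 0.08, 0], "twist": 0, "hand": 0}, {"translation": [0, 0.08, 0], "twist": 0, "hand": 0}, {"translation": [0, 0.08, 0], "twist": 0, "hand": 0}, {"translation": [0, 0.06, 0], "twist": 0, "hand": 0}, {"translation": [0, 0.04, 0], "twist": 0, "hand": 0}, {"translation": [0, 0.03, 0], "twist": 0, "hand": 0}, {"translation": [0, 0.02, 0], "twist": 0, "hand": 0}]'

```text
time: 27.5
tool_pos: [0.5575, 0.0748, 0.0208]
tool_rot: [-0.0, 0.732, 0.682, -0.0]
contact_force: [-0.9, -0.8, 0.7]
gripper_width: -0.003
grasp_force: 0.1
```

Request:
apply_moves --targets '[{"translation": [0, 0.02, 0], "twist": 0, "hand": 0}, {"translation": [0, 0.02, 0], "twist": 0, "hand": 0}]'

```text
time: 27.7
tool_pos: [0.5613, 0.0746, 0.0208]
tool_rot: [-0.0, 0.732, 0.682, -0.0]
contact_force: [-0.5, 0.9, 0.1]
gripper_width: 0.001
grasp_force: 0.0
```

Request:
apply_moves --targets '[{"translation": [0, 0.02, 0], "twist": 0, "hand": 0}, {"translation": [0, 0, 0], "twist": 0, "hand": 0}]'

```text
time: 27.9
tool_pos: [0.5636, 0.0744, 0.021]
tool_rot: [0.0, 0.732, 0.682, 0.0]
contact_force: [0.1, 0.4, -0.2]
gripper_width: 0.004
grasp_force: 0.0
```

Request:
apply_moves --targets '[{"translation": [0, 0.02, 0], "twist": 0, "hand": 0}, {"translation": [0, 0, 0], "twist": 0, "hand": 0}]'

```text
time: 28.1
tool_pos: [0.5656, 0.0743, 0.021]
tool_rot: [0.0, 0.732, 0.682, 0.0]
contact_force: [0.6, 0.3, 0.6]
gripper_width: -0.002
grasp_force: 0.0
```

Request:
apply_moves --targets '[{"translation": [0, 0.015, 0], "twist": 0, "hand": 0}, {"translation": [0, 0, 0], "twist": 0, "hand": 0}]'

```text
time: 28.3
tool_pos: [0.5669, 0.0742, 0.0209]
tool_rot: [-0.0, 0.732, 0.682, -0.0]
contact_force: [0.1, 1.1, -1.2]
gripper_width: 0.0
grasp_force: 0.2
```

```bash
python3 - <<'E'
from h import *
rep()
im=snap('wrist','w7.png',(150,80,470,320),2.4)
w,y=fit('wrist',(*W(-.13,.078),86),z0=.025)
E
```

```text
t 28.3 tcp [0.5669 0.0742 0.0209] yaw 85.96 loc [-0.1503  0.0786] tilt [ 0. -0. -1.] F [ 0.1  1.1 -1.2] w 0.0 gf 0.2 j6 0.07
wrist fit [0.5912 0.0734] yaw 91.3 cost 1564.8 area 4631 loc [-0.126   0.0796]
```

View pics/w7.png

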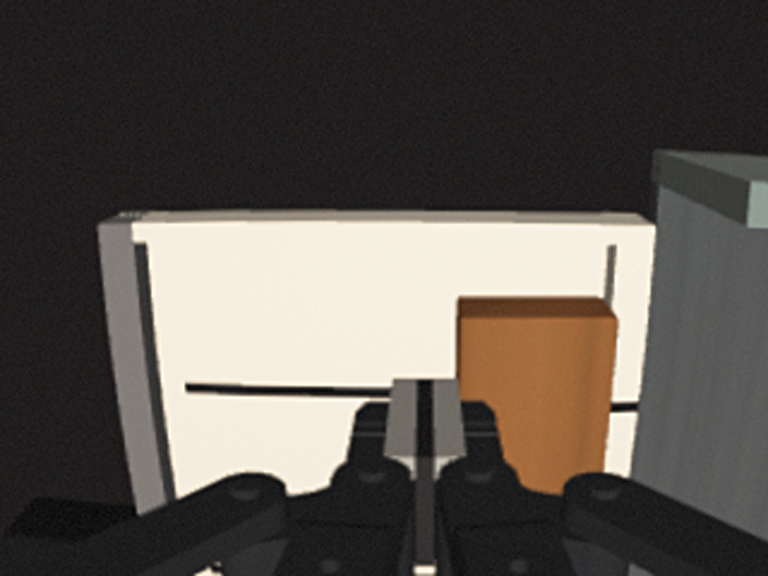

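The crop shows the sample with its fence-side top edge at about column 615, next to the fence-base shadow at column 612. I'll work out the remaining gap.

```bash
python3 - <<'E'
from h import *
f=lambda u,v,z:loc(onz('wrist',150+u/2.4,80+v/2.4,z)).round(4)
print('sample top far corners',f(616,317,.041),f(460,317,.041),f(608,470,.041),'bottom',f(603,298,.025),f(458,298,.025),'fencebase',f(608,255,.025),f(615,255,.025),'fence top',f(637,224,.033),f(655,228,.033),'front in',f(150,250,.025),'line',f(190,388,.025),f(630,407,.033))
E
```

```text
sample top far corners [-0.112   0.1023] [-0.1429  0.1024] [-0.1104  0.0679] bottom [-0.1109  0.1015] [-0.1425  0.1015] fencebase [-0.1104  0.1111] [-0.1088  0.1111] fence top [-0.1067  0.1194] [-0.1028  0.1187] front in [-0.21    0.1122] line [-0.2037  0.0796] [-0.1047  0.079 ]
```

Request:
apply_moves --targets '[{"translation": [0, 0.015, 0], "twist": 0, "hand": 0}, {"translation": [0, 0, 0], "twist": 0, "hand": 0}]'

```text
time: 28.6
tool_pos: [0.567, 0.0743, 0.0207]
tool_rot: [-0.001, 0.732, 0.682, -0.001]
contact_force: [-5.2, 0.4, 2.7]
gripper_width: 0.004
grasp_force: 2.6
```

Request:
apply_moves --targets '[{"translation": [0, 0.015, 0], "twist": 0, "hand": 0}, {"translation": [0, 0, 0], "twist": 0, "hand": 0}]'

```text
time: 28.8
tool_pos: [0.5682, 0.0742, 0.0206]
tool_rot: [-0.002, 0.732, 0.682, -0.001]
contact_force: [-6.1, 0.7, 4.0]
gripper_width: -0.0
grasp_force: 3.6
```

Request:
apply_moves --targets '[{"translation": [0, 0.01, 0], "twist": 0, "hand": 0}, {"translation": [0, 0, 0], "twist": 0, "hand": 0}]'

```text
time: 29.0
tool_pos: [0.5692, 0.0741, 0.0206]
tool_rot: [-0.002, 0.732, 0.682, -0.002]
contact_force: [-5.9, 0.8, 4.4]
gripper_width: -0.0
grasp_force: 3.7
```

Request:
apply_moves --targets '[{"translation": [0, -0.02, 0], "twist": 0, "hand": 0}, {"translation": [0, -0.03, 0], "twist": 0, "hand": 0}, {"translation": [0, -0.1, 0], "twist": 0, "hand": 0}, {"translation": [0, -0.15, 0], "twist": 0, "hand": 0}, {"translation": [0, 0, -0.45], "twist": 0, "hand": 0}, {"translation": [0, 0, -0.45], "twist": 0, "hand": 1}, {"translation": [0, 0, 0], "twist": 1, "hand": 1}, {"translation": [0, 0, 0], "twist": 1, "hand": 1}]'

```text
time: 29.8
tool_pos: [0.5425, 0.0759, 0.1137]
tool_rot: [0.002, 0.797, 0.604, 0.002]
contact_force: [0.4, -0.1, -0.1]
gripper_width: 0.51
grasp_force: 0.0
```

Request:
apply_moves --targets '[{"translation": [0, 0, 0], "twist": 1, "hand": 1}, {"translation": [0, 0, 0], "twist": 1, "hand": 1}, {"translation": [0, 0, 0], "twist": 1, "hand": 1}, {"translation": [0, 0, 0], "twist": 1, "hand": 1}, {"translation": [0, 0, 0], "twist": 0.3, "hand": 1}, {"translation": [0, 0, 0], "twist": 0, "hand": 1}]'

```text
time: 30.4
tool_pos: [0.5408, 0.0759, 0.1109]
tool_rot: [0.0, 0.907, 0.422, 0.0]
contact_force: [-0.0, 0.3, 1.1]
gripper_width: 1.001
grasp_force: 0.0
```

```bash
python3 - <<'E'
from h import *
fit('top',(.4196,.2605,50));w,y=fit('top',(.5858,.3117,-26))
rep((.4196,.2605,.115))
E
```

```text
top fit [0.4202 0.2619] yaw 48.4 cost 24.2 area 268 loc [-0.31    0.2553]
top fit [0.5861 0.3137] yaw -26.2 cost 23.1 area 256 loc [-0.1482  0.3189]
t 30.5 tcp [0.5408 0.0759 0.1109] yaw 49.9 loc [-0.1764  0.0784] tilt [ 0.     0.001 -1.   ] F [-0.2  0.6 -0.8] w 0.998 gf 0.0 j6 0.7
  twist 0 shift [ 0.631 -2.116 -0.041]
```

Request:
apply_moves --targets '[{"translation": [0.126, -0.423, 0], "twist": 0, "hand": 0.65}, {"translation": [0.126, -0.423, 0], "twist": 0, "hand": 0.65}, {"translation": [0.126, -0.423, 0], "twist": 0, "hand": 0.65}, {"translation": [0.126, -0.423, 0], "twist": 0, "hand": 0.65}, {"translation": [0.126, -0.423, 0], "twist": 0, "hand": 0.65}, {"translation": [0, 0, 0], "twist": 0, "hand": 0.65}, {"translation": [0, 0, 0], "twist": 0, "hand": 0.65}, {"translation": [0, 0, 0], "twist": 0, "hand": 0.65}]'

```text
time: 31.3
tool_pos: [0.4204, 0.2598, 0.111]
tool_rot: [0.0, 0.907, 0.421, 0.0]
contact_force: [1.0, 0.3, -0.3]
gripper_width: 0.645
grasp_force: 0.0
```

```bash
python3 - <<'E'
from h import *
w,y=fit('wrist',(.4202,.2615,48.4))
rep((*w,-.0105),np.radians(y))
E
```

```text
wrist fit [0.4197 0.2607] yaw 49.6 cost 78.4 area 2299 loc [-0.3104  0.2541]
t 31.35 tcp [0.4206 0.2596 0.111 ] yaw 49.79 loc [-0.3094  0.2531] tilt [ 0.  0. -1.] F [-0.2 -0.7  0.1] w 0.652 gf 0.0 j6 1.1
  twist 0.03 shift [ 0.002 -0.014  1.215]
```

Request:
apply_moves --targets '[{"translation": [0, -0.014, 0.4], "twist": 0, "hand": 0.65}, {"translation": [0, 0, 0.4], "twist": 0, "hand": 0.65}, {"translation": [0, 0, 0.25], "twist": 0, "hand": 0.65}, {"translation": [0, 0, 0.12], "twist": 0, "hand": 0.65}, {"translation": [0, 0, 0.04], "twist": 0, "hand": 0.65}, {"translation": [0, 0, 0], "twist": 0, "hand": 0.65}, {"translation": [0, 0, 0], "twist": 0, "hand": 0.65}, {"translation": [0, 0, 0], "twist": 0, "hand": 0.65}]'

```text
time: 32.15
tool_pos: [0.4202, 0.2619, -0.0084]
tool_rot: [0.0, 0.907, 0.422, 0.002]
contact_force: [0.3, 0.5, 0.9]
gripper_width: 0.653
grasp_force: 0.0
```

```bash
python3 - <<'E'
from h import *
rep((.4197,.2607,-.0105))
E
```

```text
t 32.15 tcp [ 0.4202  0.2619 -0.0084] yaw 49.86 loc [-0.31    0.2554] tilt [ 0.003  0.001 -1.   ] F [0.3 0.5 0.9] w 0.653 gf 0.0 j6 1.11
  twist 0 shift [-0.013  0.004  0.021]
```

Request:
apply_moves --targets '[{"translation": [0, 0, 0], "twist": 0, "hand": 0}, {"translation": [0, 0, 0], "twist": 0, "hand": 0}, {"translation": [0, 0, 0], "twist": 0, "hand": 0}, {"translation": [0, 0, 0], "twist": 0, "hand": 0}, {"translation": [0, 0, 0], "twist": 0, "hand": 0}, {"translation": [0, 0, 0], "twist": 0, "hand": 0}]'

```text
time: 32.75
tool_pos: [0.4197, 0.2619, -0.0089]
tool_rot: [-0.0, 0.907, 0.422, 0.001]
contact_force: [-1.4, -1.1, 6.5]
gripper_width: 0.355
grasp_force: 60.7
```

Request:
apply_moves --targets '[{"translation": [0, 0, -0.2], "twist": 0, "hand": 0}, {"translation": [0, 0, -0.4], "twist": 0, "hand": 0}, {"translation": [0, 0, -0.4], "twist": 0, "hand": 0}, {"translation": [0, 0, -0.2], "twist": 0, "hand": 0}, {"translation": [0, 0, 0], "twist": -1, "hand": 0}, {"translation": [0, 0, 0], "twist": -1, "hand": 0}, {"translation": [0, 0, 0], "twist": -1, "hand": 0}, {"translation": [0, 0, 0], "twist": -1, "hand": 0}]'

```text
time: 33.55
tool_pos: [0.4183, 0.2612, 0.1094]
tool_rot: [-0.0, 0.804, 0.595, -0.0]
contact_force: [0.1, -0.8, -0.7]
gripper_width: 0.357
grasp_force: 59.9
```

Request:
apply_moves --targets '[{"translation": [0, 0, 0], "twist": -1, "hand": 0}, {"translation": [0, 0, 0], "twist": -1, "hand": 0}, {"translation": [0, 0, 0], "twist": -0.3, "hand": 0}, {"translation": [0, 0, 0], "twist": 0, "hand": 0}, {"translation": [0, 0, 0], "twist": 0, "hand": 0}]'

```text
time: 34.05
tool_pos: [0.4186, 0.2613, 0.1097]
tool_rot: [-0.0, 0.732, 0.681, -0.0]
contact_force: [-0.6, 0.8, 0.3]
gripper_width: 0.352
grasp_force: 59.9
```

```bash
python3 - <<'E'
from h import *
rep((*W(-.157,.027),.1),Y+np.pi/2)
E
```

```text
t 34.05 tcp [0.4186 0.2613 0.1097] yaw 85.89 loc [-0.3115  0.2547] tilt [-0. -0. -1.] F [-0.6  0.8  0.3] w 0.352 gf 59.9 j6 0.48
  twist -0.0 shift [-2.277  1.545  0.097]
```

Request:
apply_moves --targets '[{"translation": [-0.378, 0.257, 0], "twist": 0, "hand": 0}, {"translation": [-0.378, 0.257, 0], "twist": 0, "hand": 0}, {"translation": [-0.378, 0.257, 0], "twist": 0, "hand": 0}, {"translation": [-0.378, 0.257, 0], "twist": 0, "hand": 0}, {"translation": [-0.378, 0.257, 0], "twist": 0, "hand": 0}, {"translation": [-0.378, 0.257, 0], "twist": 0, "hand": 0}, {"translation": [0, 0, 0], "twist": 0, "hand": 0}, {"translation": [0, 0, 0], "twist": 0, "hand": 0}]'

```text
time: 34.85
tool_pos: [0.5567, 0.0235, 0.1097]
tool_rot: [-0.0, 0.733, 0.681, -0.0]
contact_force: [-0.6, 0.3, -0.4]
gripper_width: 0.356
grasp_force: 59.9
```

Request:
apply_moves --targets '[{"translation": [0, 0, 0], "twist": 0, "hand": 0}, {"translation": [0, 0, 0.35], "twist": 0, "hand": 0}, {"translation": [0, 0, 0.3], "twist": 0, "hand": 0}, {"translation": [0, 0, 0.15], "twist": 0, "hand": 0}, {"translation": [0, 0, 0], "twist": 0, "hand": 0}, {"translation": [0, 0, 0], "twist": 0, "hand": 0}, {"translation": [0, 0, 0], "twist": 0, "hand": 0}]'

```text
time: 35.55
tool_pos: [0.5581, 0.0245, 0.0319]
tool_rot: [0.001, 0.731, 0.682, 0.001]
contact_force: [0.3, 0.4, -0.5]
gripper_width: 0.356
grasp_force: 59.9
```

```bash
python3 - <<'E'
from h import *
rep((*W(-.157,.0279),.0165),Y+np.pi/2)
E
```

```text
t 35.55 tcp [0.5581 0.0245 0.0319] yaw 85.99 loc [-0.1555  0.0284] tilt [-0.     0.003 -1.   ] F [ 0.3  0.4 -0.5] w 0.356 gf 59.9 j6 -0.02
  twist 0.01 shift [-0.005 -0.015  0.154]
```

Request:
apply_moves --targets '[{"translation": [0, -0.015, 0.08], "twist": 0, "hand": 0}, {"translation": [0, 0, 0.06], "twist": 0, "hand": 0}, {"translation": [0, 0, 0], "twist": 0, "hand": 0}, {"translation": [0, 0, 0], "twist": 0, "hand": 0}]'

```text
time: 35.95
tool_pos: [0.5555, 0.0243, 0.0161]
tool_rot: [0.0, 0.732, 0.682, 0.0]
contact_force: [0.4, 0.1, 0.3]
gripper_width: 0.354
grasp_force: 60.1
```

Request:
apply_moves --targets '[{"translation": [0, 0, 0], "twist": 0, "hand": 0.52}, {"translation": [0, 0, 0], "twist": 0, "hand": 0.52}, {"translation": [0, 0, 0], "twist": 0, "hand": 0.52}, {"translation": [0, 0, -0.2], "twist": 0, "hand": 0.52}, {"translation": [0, 0, -0.3], "twist": 0, "hand": 0.52}, {"translation": [0, 0, -0.4], "twist": 0, "hand": 0.52}, {"translation": [0, 0, 0], "twist": 0, "hand": 0}, {"translation": [0, 0, 0], "twist": 0, "hand": 0}]'

```text
time: 36.75
tool_pos: [0.556, 0.0243, 0.1073]
tool_rot: [0.001, 0.732, 0.682, 0.001]
contact_force: [-0.3, -0.9, -1.3]
gripper_width: 0.186
grasp_force: 0.0
```

```bash
python3 - <<'E'
from h import *
w,y=fit('wrist',(*W(-.157,.027),86),z0=.025)
rep((*W(-.2,.027),.020),Y+np.pi/2)
E
```

```text
wrist fit [0.5543 0.0237] yaw 84.8 cost 211.8 area 2614 loc [-0.1592  0.0273]
t 36.8 tcp [0.5548 0.0244 0.1056] yaw 85.96 loc [-0.1588  0.0281] tilt [ 0. -0. -1.] F [-0.2  0.3 -0.3] w 0.101 gf 0.0 j6 -0.02
  twist 0.01 shift [-0.011 -0.412  0.856]
```

Request:
apply_moves --targets '[{"translation": [-0.01, -0.4, 0], "twist": 0, "hand": 0}, {"translation": [0, 0, 0.4], "twist": 0, "hand": 0}, {"translation": [0, 0, 0.3], "twist": 0, "hand": 0}, {"translation": [0, 0, 0.15], "twist": 0, "hand": 0}, {"translation": [0, 0, 0], "twist": 0, "hand": 0}, {"translation": [0, 0, 0], "twist": 0, "hand": 0}, {"translation": [0, 0, 0], "twist": 0, "hand": 0}]'

```text
time: 37.5
tool_pos: [0.5166, 0.0261, 0.0223]
tool_rot: [0.001, 0.732, 0.682, 0.001]
contact_force: [0.3, 0.1, -0.0]
gripper_width: -0.001
grasp_force: 0.0
```

Request:
apply_moves --targets '[{"translation": [0, 0.08, 0], "twist": 0, "hand": 0}, {"translation": [0, 0.08, 0], "twist": 0, "hand": 0}, {"translation": [0, 0.08, 0], "twist": 0, "hand": 0}, {"translation": [0, 0.08, 0], "twist": 0, "hand": 0}, {"translation": [0, 0.06, 0], "twist": 0, "hand": 0}, {"translation": [0, 0.04, 0], "twist": 0, "hand": 0}, {"translation": [0, 0.03, 0], "twist": 0, "hand": 0}, {"translation": [0, 0, 0], "twist": 0, "hand": 0}]'

```text
time: 38.3
tool_pos: [0.5603, 0.023, 0.0208]
tool_rot: [0.0, 0.732, 0.682, 0.0]
contact_force: [-0.5, 0.8, 0.8]
gripper_width: 0.0
grasp_force: 0.0
```

```bash
python3 - <<'E'
from h import *
rep((*W(-.1502,.027),.020),Y+np.pi/2)
E
```

```text
t 38.3 tcp [0.5603 0.023  0.0208] yaw 85.96 loc [-0.1532  0.0271] tilt [-0.  0. -1.] F [-0.5  0.8  0.8] w 0.0 gf 0.0 j6 -0.02
  twist 0.01 shift [-0.001  0.03   0.008]
```

Request:
apply_moves --targets '[{"translation": [0, 0.02, 0], "twist": 0, "hand": 0}, {"translation": [0, 0.01, 0], "twist": 0, "hand": 0}, {"translation": [0, 0, 0], "twist": 0, "hand": 0}]'

```text
time: 38.6
tool_pos: [0.5628, 0.0229, 0.0208]
tool_rot: [-0.0, 0.732, 0.682, -0.0]
contact_force: [-0.8, 1.0, -0.5]
gripper_width: -0.0
grasp_force: 0.3
```

Request:
apply_moves --targets '[{"translation": [0, 0.015, 0], "twist": 0, "hand": 0}, {"translation": [0, 0, 0], "twist": 0, "hand": 0}, {"translation": [0, 0, 0], "twist": 0, "hand": 0}]'

```text
time: 38.9
tool_pos: [0.563, 0.023, 0.0207]
tool_rot: [-0.002, 0.732, 0.682, -0.001]
contact_force: [-5.1, 0.7, 3.6]
gripper_width: -0.001
grasp_force: 3.2
```

Request:
apply_moves --targets '[{"translation": [0, -0.02, 0], "twist": 0, "hand": 0}, {"translation": [0, -0.1, 0], "twist": 0, "hand": 0}, {"translation": [0, -0.15, 0], "twist": 0, "hand": 0}, {"translation": [0, 0, -0.45], "twist": 0, "hand": 0}, {"translation": [0, 0, -0.45], "twist": -1, "hand": 0.65}, {"translation": [0, 0, 0], "twist": -1, "hand": 0.65}, {"translation": [0, 0, 0], "twist": -1, "hand": 0.65}, {"translation": [0, 0, 0], "twist": -1, "hand": 0.65}]'

```text
time: 39.7
tool_pos: [0.5376, 0.0245, 0.1116]
tool_rot: [0.001, 0.58, 0.815, 0.0]
contact_force: [-0.1, 0.1, 0.5]
gripper_width: 0.646
grasp_force: 0.0
```

Request:
apply_moves --targets '[{"translation": [0, 0, 0], "twist": -1, "hand": 0.65}, {"translation": [0, 0, 0], "twist": -1, "hand": 0.65}, {"translation": [0, 0, 0], "twist": -1, "hand": 0.65}, {"translation": [0, 0, 0], "twist": -1, "hand": 0.65}, {"translation": [0, 0, 0], "twist": -1, "hand": 0.65}, {"translation": [0, 0, 0], "twist": -1, "hand": 0.65}, {"translation": [0, 0, 0], "twist": -1, "hand": 0.65}, {"translation": [0, 0, 0], "twist": -0.83, "hand": 0.65}]'

```text
time: 40.5
tool_pos: [0.5373, 0.0246, 0.1108]
tool_rot: [0.0, 0.225, 0.974, -0.0]
contact_force: [-0.0, -0.4, 0.3]
gripper_width: 0.653
grasp_force: 0.0
```

```bash
python3 - <<'E'
from h import *
w,y=fit('top',(.5858,.3117,-26));rep((.5859,.3125,.11))
E
```

```text
top fit [0.5862 0.3135] yaw -26.3 cost 23.4 area 257 loc [-0.1481  0.3186]
t 40.55 tcp [0.5373 0.0246 0.1109] yaw 154.06 loc [-0.1763  0.027 ] tilt [-0.001  0.    -1.   ] F [ 0.3 -0.2 -1.4] w 0.649 gf 0.0 j6 -1.21
  twist 0 shift [0.822 2.802 0.009]
```

Request:
apply_moves --targets '[{"translation": [0.137, 0.467, 0], "twist": 0, "hand": 0.65}, {"translation": [0.137, 0.467, 0], "twist": 0, "hand": 0.65}, {"translation": [0.137, 0.467, 0], "twist": 0, "hand": 0.65}, {"translation": [0.137, 0.467, 0], "twist": 0, "hand": 0.65}, {"translation": [0.137, 0.467, 0], "twist": 0, "hand": 0.65}, {"translation": [0.137, 0.467, 0], "twist": 0, "hand": 0.65}, {"translation": [0, 0, 0], "twist": 0, "hand": 0.65}, {"translation": [0, 0, 0], "twist": 0, "hand": 0.65}]'

```text
time: 41.35
tool_pos: [0.5874, 0.3131, 0.1105]
tool_rot: [-0.0, 0.227, 0.974, -0.0]
contact_force: [-0.2, -1.1, -0.1]
gripper_width: 0.653
grasp_force: 0.0
```

```bash
python3 - <<'E'
from h import *
w,y=fit('wrist',(.586,.3127,-26.3))
rep((*w,-.0105),np.radians(y))
E
```

```text
wrist fit [0.5863 0.3112] yaw -26.1 cost 58.8 area 2233 loc [-0.1478  0.3163]
t 41.4 tcp [0.5874 0.312  0.1105] yaw 153.72 loc [-0.1468  0.3172] tilt [ 0.    -0.001 -1.   ] F [-0.5 -0.   0.3] w 0.648 gf 0.0 j6 -0.74
  twist -0.03 shift [ 0.006 -0.013  1.21 ]
```

Request:
apply_moves --targets '[{"translation": [0, -0.01, 0.4], "twist": 0, "hand": 0.65}, {"translation": [0, 0, 0.4], "twist": 0, "hand": 0.65}, {"translation": [0, 0, 0.25], "twist": 0, "hand": 0.65}, {"translation": [0, 0, 0.12], "twist": 0, "hand": 0.65}, {"translation": [0, 0, 0.04], "twist": 0, "hand": 0.65}, {"translation": [0, 0, 0], "twist": 0, "hand": 0.65}, {"translation": [0, 0, 0], "twist": 0, "hand": 0.65}, {"translation": [0, 0, 0], "twist": 0, "hand": 0.65}]'

```text
time: 42.2
tool_pos: [0.5889, 0.3119, -0.0079]
tool_rot: [0.001, 0.227, 0.974, 0.001]
contact_force: [1.1, 0.1, -0.5]
gripper_width: 0.651
grasp_force: 0.0
```

Request:
apply_moves --targets '[{"translation": [0, 0, 0], "twist": 0, "hand": 0}, {"translation": [0, 0, 0], "twist": 0, "hand": 0}, {"translation": [0, 0, 0], "twist": 0, "hand": 0}, {"translation": [0, 0, 0], "twist": 0, "hand": 0}, {"translation": [0, 0, 0], "twist": 0, "hand": 0}, {"translation": [0, 0, 0], "twist": 0, "hand": 0}]'

```text
time: 42.8
tool_pos: [0.5884, 0.3118, -0.0088]
tool_rot: [0.001, 0.227, 0.974, 0.001]
contact_force: [-0.1, 0.8, 5.8]
gripper_width: 0.355
grasp_force: 61.7
```

Request:
apply_moves --targets '[{"translation": [0, 0, -0.2], "twist": 0, "hand": 0}, {"translation": [0, 0, -0.4], "twist": 0, "hand": 0}, {"translation": [0, 0, -0.4], "twist": 0, "hand": 0}, {"translation": [0, 0, -0.2], "twist": 0, "hand": 0}, {"translation": [0, 0, 0], "twist": 1, "hand": 0}, {"translation": [0, 0, 0], "twist": 1, "hand": 0}, {"translation": [0, 0, 0], "twist": 1, "hand": 0}, {"translation": [0, 0, 0], "twist": 1, "hand": 0}]'

```text
time: 43.6
tool_pos: [0.5868, 0.3112, 0.1091]
tool_rot: [-0.0, 0.418, 0.908, -0.001]
contact_force: [0.1, 0.1, -0.3]
gripper_width: 0.357
grasp_force: 61.0
```

Request:
apply_moves --targets '[{"translation": [0, 0, 0], "twist": 1, "hand": 0}, {"translation": [0, 0, 0], "twist": 1, "hand": 0}, {"translation": [0, 0, 0], "twist": 1, "hand": 0}, {"translation": [0, 0, 0], "twist": 1, "hand": 0}, {"translation": [0, 0, 0], "twist": 1, "hand": 0}, {"translation": [0, 0, 0], "twist": 1, "hand": 0}, {"translation": [0, 0, 0], "twist": 1, "hand": 0}, {"translation": [0, 0, 0], "twist": 0.85, "hand": 0}]'

```text
time: 44.4
tool_pos: [0.5868, 0.3112, 0.109]
tool_rot: [-0.0, 0.734, 0.68, -0.001]
contact_force: [0.2, -0.3, 1.0]
gripper_width: 0.355
grasp_force: 61.0
```

```bash
python3 - <<'E'
from h import *
rep((*W(-.157,-.025),.1),Y+np.pi/2)
E
```

```text
t 44.4 tcp [0.5868 0.3112 0.109 ] yaw 85.63 loc [-0.1473  0.3164] tilt [-0.001 -0.001 -1.   ] F [ 0.2 -0.3  1. ] w 0.355 gf 61.0 j6 0.45
  twist -0.05 shift [-3.414 -0.097  0.09 ]
```

Request:
apply_moves --targets '[{"translation": [-0.429, -0.012, 0], "twist": -0.05, "hand": 0}, {"translation": [-0.429, -0.012, 0], "twist": 0, "hand": 0}, {"translation": [-0.429, -0.012, 0], "twist": 0, "hand": 0}, {"translation": [-0.429, -0.012, 0], "twist": 0, "hand": 0}, {"translation": [-0.429, -0.012, 0], "twist": 0, "hand": 0}, {"translation": [-0.429, -0.012, 0], "twist": 0, "hand": 0}, {"translation": [-0.429, -0.012, 0], "twist": 0, "hand": 0}, {"translation": [-0.429, -0.012, 0], "twist": 0, "hand": 0}]'

```text
time: 45.2
tool_pos: [0.5535, -0.0319, 0.1093]
tool_rot: [-0.0, 0.73, 0.683, -0.0]
contact_force: [0.4, 0.6, -1.1]
gripper_width: 0.355
grasp_force: 61.0
```

Request:
apply_moves --targets '[{"translation": [0, 0, 0], "twist": 0, "hand": 0}, {"translation": [0, 0, 0], "twist": 0, "hand": 0}, {"translation": [0, 0, 0.35], "twist": 0, "hand": 0}, {"translation": [0, 0, 0.3], "twist": 0, "hand": 0}, {"translation": [0, 0, 0.15], "twist": 0, "hand": 0}, {"translation": [0, 0, 0], "twist": 0, "hand": 0}, {"translation": [0, 0, 0], "twist": 0, "hand": 0}, {"translation": [0, 0, 0], "twist": 0, "hand": 0}]'

```text
time: 46.0
tool_pos: [0.556, -0.0302, 0.0318]
tool_rot: [0.001, 0.73, 0.683, 0.001]
contact_force: [-0.4, -0.7, 0.8]
gripper_width: 0.353
grasp_force: 61.0
```

```bash
python3 - <<'E'
from h import *
rep((*W(-.157,-.0266),.0165),Y+np.pi/2)
E
```

```text
t 46.0 tcp [ 0.556  -0.0302  0.0318] yaw 86.17 loc [-0.1537 -0.0263] tilt [-0.     0.003 -1.   ] F [-0.4 -0.7  0.8] w 0.353 gf 61.0 j6 -0.12
  twist 0.05 shift [-0.003 -0.033  0.153]
```

Request:
apply_moves --targets '[{"translation": [-0.003, -0.03, 0.08], "twist": 0.04, "hand": 0}, {"translation": [0, 0, 0.06], "twist": 0, "hand": 0}, {"translation": [0, 0, 0], "twist": 0, "hand": 0}, {"translation": [0, 0, 0], "twist": 0, "hand": 0}]'

```text
time: 46.4
tool_pos: [0.5519, -0.0306, 0.0162]
tool_rot: [0.0, 0.732, 0.681, 0.0]
contact_force: [-0.0, 0.2, 2.4]
gripper_width: 0.357
grasp_force: 61.3
```

Request:
apply_moves --targets '[{"translation": [0, 0, 0], "twist": 0, "hand": 0.52}, {"translation": [0, 0, 0], "twist": 0, "hand": 0.52}, {"translation": [0, 0, 0], "twist": 0, "hand": 0.52}, {"translation": [0, 0, -0.2], "twist": 0, "hand": 0.52}, {"translation": [0, 0, -0.3], "twist": 0, "hand": 0.52}, {"translation": [0, 0, -0.4], "twist": 0, "hand": 0.52}, {"translation": [0, 0, 0], "twist": 0, "hand": 0}, {"translation": [0, 0, 0], "twist": 0, "hand": 0}]'

```text
time: 47.2
tool_pos: [0.5523, -0.0306, 0.1072]
tool_rot: [0.001, 0.732, 0.681, 0.001]
contact_force: [-0.4, 0.4, -0.8]
gripper_width: 0.193
grasp_force: 0.0
```

```bash
python3 - <<'E'
from h import *
w,y=fit('wrist',(*W(-.157,-.025),86),z0=.025)
rep((*W(-.2,-.025),.020),Y+np.pi/2)
E
```

```text
wrist fit [ 0.551  -0.0281] yaw 84.8 cost 231.2 area 2615 loc [-0.1589 -0.0246]
t 47.25 tcp [ 0.5511 -0.0304  0.1055] yaw 85.9 loc [-0.1585 -0.0269] tilt [ 0. -0. -1.] F [ 0.1  0.4 -0.3] w 0.106 gf 0.0 j6 -0.12
  twist -0.0 shift [ 0.019 -0.415  0.855]
```

Request:
apply_moves --targets '[{"translation": [0.02, -0.4, 0], "twist": 0, "hand": 0}, {"translation": [0, 0, 0.4], "twist": 0, "hand": 0}, {"translation": [0, 0, 0.3], "twist": 0, "hand": 0}, {"translation": [0, 0, 0.15], "twist": 0, "hand": 0}, {"translation": [0, 0, 0], "twist": 0, "hand": 0}, {"translation": [0, 0, 0], "twist": 0, "hand": 0}, {"translation": [0, 0, 0], "twist": 0, "hand": 0}]'

```text
time: 47.95
tool_pos: [0.5132, -0.0259, 0.0223]
tool_rot: [0.001, 0.732, 0.681, 0.001]
contact_force: [0.2, 0.0, 0.2]
gripper_width: 0.002
grasp_force: 0.0
```

Request:
apply_moves --targets '[{"translation": [0, 0.08, 0], "twist": 0, "hand": 0}, {"translation": [0, 0.08, 0], "twist": 0, "hand": 0}, {"translation": [0, 0.08, 0], "twist": 0, "hand": 0}, {"translation": [0, 0.08, 0], "twist": 0, "hand": 0}, {"translation": [0, 0.06, 0], "twist": 0, "hand": 0}, {"translation": [0, 0.04, 0], "twist": 0, "hand": 0}, {"translation": [0, 0.03, 0], "twist": 0, "hand": 0}, {"translation": [0, 0, 0], "twist": 0, "hand": 0}]'

```text
time: 48.75
tool_pos: [0.5569, -0.0289, 0.0208]
tool_rot: [0.0, 0.732, 0.681, 0.0]
contact_force: [-0.1, 0.3, -0.5]
gripper_width: -0.001
grasp_force: 0.0
```

```bash
python3 - <<'E'
from h import *
rep((*W(-.1502,-.025),.020),Y+np.pi/2)
E
```

```text
t 48.75 tcp [ 0.5569 -0.0289  0.0208] yaw 85.91 loc [-0.153  -0.0249] tilt [-0.  0. -1.] F [-0.1  0.3 -0.5] w -0.001 gf 0.0 j6 -0.11
  twist -0.0 shift [-0.001  0.028  0.008]
```

Request:
apply_moves --targets '[{"translation": [0, 0.02, 0], "twist": 0, "hand": 0}, {"translation": [0, 0.01, 0], "twist": 0, "hand": 0}, {"translation": [0, 0, 0], "twist": 0, "hand": 0}]'

```text
time: 49.05
tool_pos: [0.5589, -0.0288, 0.0207]
tool_rot: [-0.001, 0.732, 0.681, -0.0]
contact_force: [-1.7, 1.3, 1.3]
gripper_width: -0.007
grasp_force: 1.3
```

Request:
apply_moves --targets '[{"translation": [0, 0.015, 0], "twist": 0, "hand": 0}, {"translation": [0, 0, 0], "twist": 0, "hand": 0}, {"translation": [0, 0, 0], "twist": 0, "hand": 0}]'

```text
time: 49.35
tool_pos: [0.5597, -0.0289, 0.0207]
tool_rot: [-0.001, 0.732, 0.681, -0.001]
contact_force: [-6.2, 0.4, 4.4]
gripper_width: -0.001
grasp_force: 3.2
```

Request:
apply_moves --targets '[{"translation": [0, -0.02, 0], "twist": 0, "hand": 0}, {"translation": [0, -0.1, 0], "twist": 0, "hand": 0}, {"translation": [0, -0.15, 0], "twist": 0, "hand": 0}, {"translation": [0, 0, -0.45], "twist": 0, "hand": 0}, {"translation": [0, 0, -0.45], "twist": 0, "hand": 0}, {"translation": [0, -0.4, 0], "twist": 0, "hand": 0}, {"translation": [0, -0.4, 0], "twist": 0, "hand": 0}, {"translation": [0, -0.4, 0], "twist": 0, "hand": 0}]'

```text
time: 50.15
tool_pos: [0.4134, -0.0187, 0.1112]
tool_rot: [0.001, 0.732, 0.681, 0.0]
contact_force: [-1.1, 0.0, 1.1]
gripper_width: -0.001
grasp_force: 0.0
```

Request:
apply_moves --targets '[{"translation": [0, 0, 0], "twist": 1, "hand": 0}, {"translation": [0, 0, 0], "twist": 1, "hand": 0}, {"translation": [0, 0, 0], "twist": 1, "hand": 0}, {"translation": [0, 0, 0], "twist": 1, "hand": 0}, {"translation": [0, 0, 0], "twist": 1, "hand": 0}, {"translation": [0, 0, 0], "twist": 1, "hand": 0}, {"translation": [0, 0, 0], "twist": 1, "hand": 0}, {"translation": [0, 0, 0], "twist": 1, "hand": 0}]'

```text
time: 50.95
tool_pos: [0.4144, -0.0187, 0.1109]
tool_rot: [0.0, 0.94, 0.341, 0.001]
contact_force: [-0.3, -0.2, 0.1]
gripper_width: 0.006
grasp_force: 0.0
```

Request:
apply_moves --targets '[{"translation": [0, 0, 0], "twist": 1, "hand": 0}, {"translation": [0, 0, 0], "twist": 1, "hand": 0}, {"translation": [0, 0, 0], "twist": 1, "hand": 0}, {"translation": [0, 0, 0], "twist": 1, "hand": 0}, {"translation": [0, 0, 0], "twist": 1, "hand": 0}, {"translation": [0, 0, 0], "twist": 1, "hand": 0}, {"translation": [0, 0, 0], "twist": 1, "hand": 0}, {"translation": [0, 0, 0], "twist": 0.7, "hand": 0}]'

```text
time: 51.75
tool_pos: [0.4144, -0.0188, 0.1109]
tool_rot: [0.0, 0.999, -0.037, 0.001]
contact_force: [0.1, 0.4, -0.3]
gripper_width: -0.001
grasp_force: 0.0
```

```bash
python3 - <<'E'
from h import *
rep((*W(-.30,0),.003),Y)
for l in(.079,.027,-.025):fit('wrist',(*W(-.128,l),86),z0=.025)
snap('wrist','w8.png',(120,0,540,260),1.9)
grab_frame('top')
print([(np.round(r['point'],3).tolist(),round(r['score'],2)) for r in recognise('top','sample1')],[(np.round(r['point'],3).tolist(),round(r['score'],2)) for r in recognise('top','slice')])
E
```

```text
t 51.75 tcp [ 0.4144 -0.0188  0.1109] yaw -4.25 loc [-0.2958 -0.025 ] tilt [ 0.002  0.    -1.   ] F [ 0.1  0.4 -0.3] w -0.001 gf 0.0 j6 1.42
  twist -0.03 shift [-0.042 -0.25   1.079]
wrist fit [0.5915 0.073 ] yaw 85.1 cost 71.0 area 1312 loc [-0.1257  0.0792]
wrist fit [0.5873 0.0225] yaw 83.4 cost 54.3 area 938 loc [-0.1262  0.0285]
wrist fit [ 0.5835 -0.0305] yaw 86.0 cost 30.4 area 788 loc [-0.1262 -0.0247]
[([0.313, 0.231, 0.012], 0.69), ([0.586, 0.025, 0.038], 0.67), ([0.579, -0.03, 0.038], 0.62), ([0.697, 0.353, 0.008], 0.57), ([0.357, 0.344, 0.015], 0.53), ([0.588, 0.076, 0.039], 0.52)] [([0.615, -0.301, 0.022], 0.58)]
```

View pics/w8.png

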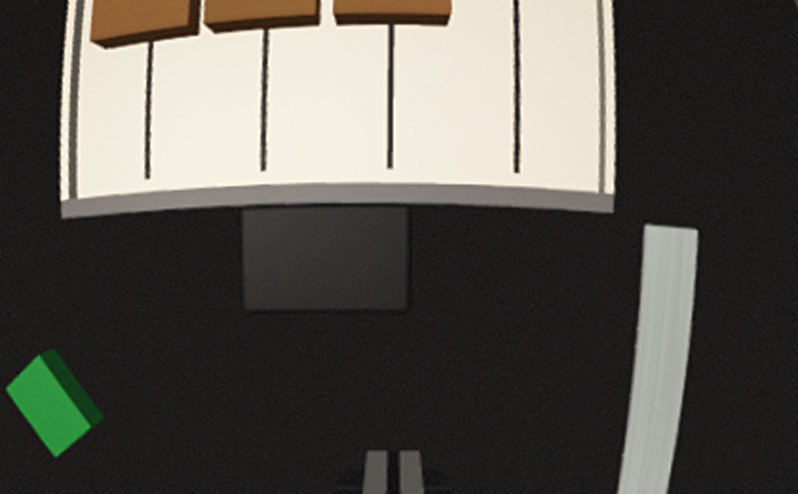

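The crop shows the three samples at the fence, on lines 1–3 (columns 150, 265, 391). The tray is out and the push block is at (325,260). I'll check their yaw from a better vantage before pushing.

Request:
apply_moves --targets '[{"translation": [0, -0.25, -0.3], "twist": 0, "hand": 0}, {"translation": [0.35, 0, -0.2], "twist": 0, "hand": 0}, {"translation": [0.35, 0, 0], "twist": 0, "hand": 0}, {"translation": [0, 0, 0], "twist": 0, "hand": 0}, {"translation": [0, 0, 0], "twist": 0, "hand": 0}, {"translation": [0, 0, 0], "twist": 0, "hand": 0}]'

```text
time: 52.7
tool_pos: [0.4851, 0.0014, 0.1603]
tool_rot: [-0.0, 0.999, -0.035, -0.001]
contact_force: [0.6, 0.1, 0.1]
gripper_width: 0.003
grasp_force: 0.0
```

```bash
python3 - <<'E'
from h import *
rep((*W(-.30,0),.003),Y)
for l in(.079,.027,-.025):fit('wrist',(*W(-.128,l),86),z0=.025)
snap('wrist','w9.png',(100,60,540,340),1.8)
E
```

```text
t 52.7 tcp [0.4851 0.0014 0.1603] yaw -4.04 loc [-2.267e-01  2.000e-04] tilt [-0.001 -0.    -1.   ] F [0.6 0.1 0.1] w 0.003 gf 0.0 j6 1.49
  twist 0.01 shift [-0.733  0.002  1.573]
wrist fit [0.5903 0.0746] yaw 84.0 cost 196.8 area 1746 loc [-0.1269  0.0807]
wrist fit [0.5861 0.0217] yaw 85.4 cost 139.8 area 1867 loc [-0.1274  0.0276]
wrist fit [ 0.5824 -0.0308] yaw 86.5 cost 167.5 area 1833 loc [-0.1273 -0.025 ]
```

View pics/w9.png

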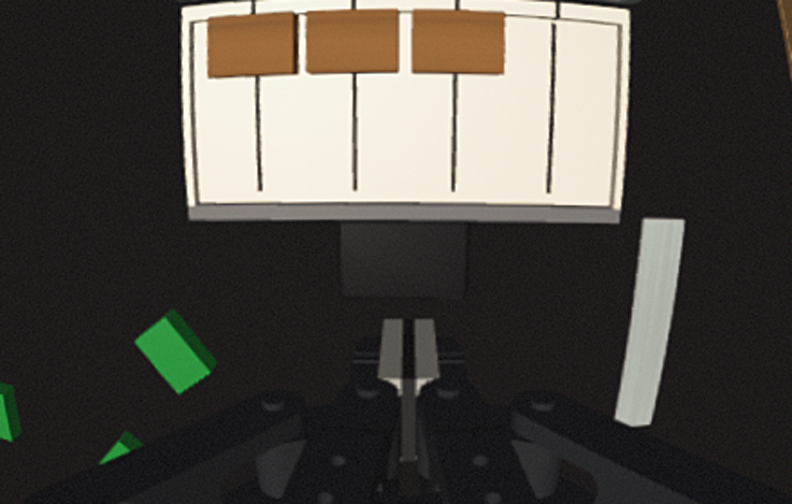

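The crop shows a straight, even row on lines 1–3 (sample centres at columns 250, 352 and 458), flush at the fence. Line 4 is empty and nothing else has moved. Now I push the tray home.

Request:
apply_moves --targets '[{"translation": [-0.37, 0, 0], "twist": 0, "hand": 0}, {"translation": [-0.37, 0, 0], "twist": 0, "hand": 0}, {"translation": [0, 0, 0.4], "twist": 0, "hand": 0}, {"translation": [0, 0, 0.4], "twist": 0, "hand": 0}, {"translation": [0, 0, 0.4], "twist": 0, "hand": 0}, {"translation": [0, 0, 0.25], "twist": 0, "hand": 0}, {"translation": [0, 0, 0.12], "twist": 0, "hand": 0}, {"translation": [0, 0, 0], "twist": 0, "hand": 0}]'

```text
time: 53.7
tool_pos: [0.4107, 0.0068, 0.0026]
tool_rot: [-0.0, 0.999, -0.035, -0.002]
contact_force: [0.8, 1.0, 0.5]
gripper_width: 0.004
grasp_force: 0.0
```

Request:
apply_moves --targets '[{"translation": [0, 0, 0], "twist": 0, "hand": 0}, {"translation": [0.06, 0, 0], "twist": 0, "hand": 0}, {"translation": [0.06, 0, 0], "twist": 0, "hand": 0}, {"translation": [0.06, 0, 0], "twist": 0, "hand": 0}, {"translation": [0.02, 0, 0], "twist": 0, "hand": 0}, {"translation": [0.02, 0, 0], "twist": 0, "hand": 0}, {"translation": [0.02, 0, 0], "twist": 0, "hand": 0}]'

```text
time: 54.4
tool_pos: [0.4357, 0.0049, 0.0038]
tool_rot: [-0.0, 0.999, -0.035, -0.001]
contact_force: [-5.8, 0.1, 4.5]
gripper_width: -0.004
grasp_force: 2.8
```

```bash
python3 - <<'E'
from h import *
rep((*W(-.1402,0),.002),Y)
E
```

```text
t 54.4 tcp [0.4357 0.0049 0.0038] yaw -4.04 loc [-2.762e-01  1.000e-04] tilt [-0.002  0.    -1.   ] F [-5.8  0.1  4.5] w -0.004 gf 2.8 j6 1.48
  twist 0.01 shift [1.36e+00 1.00e-03 1.80e-02]
```

Request:
apply_moves --targets '[{"translation": [0.02, 0, 0], "twist": 0, "hand": 0}, {"translation": [0.03, 0, 0], "twist": 0, "hand": 0}, {"translation": [0.035, 0, 0], "twist": 0, "hand": 0}, {"translation": [0.035, 0, 0], "twist": 0, "hand": 0}, {"translation": [0.035, 0, 0], "twist": 0, "hand": 0}, {"translation": [0.035, 0, 0], "twist": 0, "hand": 0}, {"translation": [0.035, 0, 0], "twist": 0, "hand": 0}, {"translation": [0.035, 0, 0], "twist": 0, "hand": 0}]'

```text
time: 55.2
tool_pos: [0.4595, 0.0031, 0.0033]
tool_rot: [0.0, 0.999, -0.035, -0.004]
contact_force: [-8.8, -1.2, 7.7]
gripper_width: 0.0
grasp_force: 4.4
```

Request:
apply_moves --targets '[{"translation": [0.035, 0, 0], "twist": 0, "hand": 0}, {"translation": [0.035, 0, 0], "twist": 0, "hand": 0}, {"translation": [0.035, 0, 0], "twist": 0, "hand": 0}, {"translation": [0.035, 0, 0], "twist": 0, "hand": 0}, {"translation": [0.035, 0, 0], "twist": 0, "hand": 0}, {"translation": [0.035, 0, 0], "twist": 0, "hand": 0}, {"translation": [0.035, 0, 0], "twist": 0, "hand": 0}, {"translation": [0.035, 0, 0], "twist": 0, "hand": 0}]'

```text
time: 56.0
tool_pos: [0.4873, 0.0009, 0.0033]
tool_rot: [0.0, 0.999, -0.035, -0.004]
contact_force: [-10.3, -1.2, 6.3]
gripper_width: -0.0
grasp_force: 4.7
```

Request:
apply_moves --targets '[{"translation": [0.035, 0, 0], "twist": 0, "hand": 0}, {"translation": [0.035, 0, 0], "twist": 0, "hand": 0}, {"translation": [0.035, 0, 0], "twist": 0, "hand": 0}, {"translation": [0.035, 0, 0], "twist": 0, "hand": 0}, {"translation": [0.035, 0, 0], "twist": 0, "hand": 0}, {"translation": [0.035, 0, 0], "twist": 0, "hand": 0}, {"translation": [0.035, 0, 0], "twist": 0, "hand": 0}, {"translation": [0.035, 0, 0], "twist": 0, "hand": 0}]'

```text
time: 56.8
tool_pos: [0.515, -0.0013, 0.0032]
tool_rot: [0.001, 0.999, -0.035, -0.004]
contact_force: [-10.6, -1.7, 8.0]
gripper_width: 0.001
grasp_force: 5.0
```

Request:
apply_moves --targets '[{"translation": [0.035, 0, 0], "twist": 0, "hand": 0}, {"translation": [0.035, 0, 0], "twist": 0, "hand": 0}, {"translation": [0.035, 0, 0], "twist": 0, "hand": 0}, {"translation": [0.035, 0, 0], "twist": 0, "hand": 0}, {"translation": [0.035, 0, 0], "twist": 0, "hand": 0}, {"translation": [0.035, 0, 0], "twist": 0, "hand": 0}, {"translation": [0.035, 0, 0], "twist": 0, "hand": 0}]'

```text
time: 57.5
tool_pos: [0.5333, -0.0026, 0.0027]
tool_rot: [0.0, 0.999, -0.035, -0.012]
contact_force: [-36.6, -1.1, 30.4]
gripper_width: -0.001
grasp_force: 18.7
```

```bash
python3 - <<'E'
from h import *
rep((*W(-.1402,0),.002),Y)
E
```

```text
t 57.5 tcp [ 0.5333 -0.0026  0.0027] yaw -3.99 loc [-0.1783 -0.0004] tilt [-0.025  0.002 -1.   ] F [-36.6  -1.1  30.4] w -0.001 gf 18.7 j6 1.5
  twist 0.02 shift [ 0.381 -0.004  0.007]
```

Blocked early, at about 24 mm out. I'll back off and investigate.

Request:
apply_moves --targets '[{"translation": [-0.06, 0, 0], "twist": 0, "hand": 0}, {"translation": [-0.06, 0, 0], "twist": 0, "hand": 0}, {"translation": [0, 0, 0], "twist": 0, "hand": 0}]'

```text
time: 57.8
tool_pos: [0.5269, -0.002, 0.0027]
tool_rot: [0.0, 0.999, -0.035, -0.004]
contact_force: [-8.2, -1.7, 4.2]
gripper_width: 0.003
grasp_force: 4.1
```

```bash
python3 - <<'E'
from h import *
rep()
for cam in('wrist','top','scene'):
    im=grab_frame(cam)
    for q in('sample1','pad_face','tray'):
        print(cam,q,[(np.round(r['point'],3).tolist(),round(r['score'],2),loc(r['point']).round(3).tolist()) for r in recognise(cam,q) if r['score']>.3])
    cv2.imwrite(f'pics/dbg_{cam}.png',im[...,::-1])
im=cv2.imread('pics/dbg_wrist.png');h=cv2.cvtColor(im,cv2.COLOR_BGR2HSV)
for cam in('wrist','top','scene'):
    h=cv2.cvtColor(cv2.imread(f'pics/dbg_{cam}.png'),cv2.COLOR_BGR2HSV)
    m=((h[...,0]<24)&(h[...,1]>70)&(h[...,2]>40)).astype(np.uint8)
    n,l,st,ce=cv2.connectedComponentsWithStats(m)
    for i in range(1,n):
        if st[i,4]>60:
            p=onz(cam,*ce[i],.041)
            if abs(loc(p)[0]+.05)<.25 and abs(loc(p)[1])<.15:print(cam,st[i].tolist(),loc(p).round(4),blob(cam,l==i,.041))
E
```

```text
t 57.8 tcp [ 0.5269 -0.002   0.0027] yaw -4.03 loc [-0.1847 -0.0003] tilt [-0.008  0.001 -1.   ] F [-8.2 -1.7  4.2] w 0.003 gf 4.1 j6 1.5
wrist sample1 [([0.366, 0.338, 0.014], 0.96, [-0.369, 0.327]), ([0.422, 0.177, 0.02], 0.44, [-0.302, 0.171]), ([0.664, 0.084, 0.03], 0.39, [-0.054, 0.095])]
wrist pad_face [([0.611, -0.004, 0.03], 0.69, [-0.101, 0.004])]
wrist tray [([0.615, -0.006, 0.028], 0.56, [-0.097, 0.003])]
top sample1 [([0.314, 0.231, 0.015], 0.6, [-0.414, 0.217]), ([0.41, 0.157, 0.02], 0.56, [-0.312, 0.15]), ([0.359, 0.346, 0.019], 0.48, [-0.377, 0.335])]
top pad_face [([0.637, -0.025, 0.028], 0.71, [-0.074, -0.015]), ([0.696, 0.351, 0.006], 0.7, [-0.041, 0.364])]
top tray [([0.632, -0.022, 0.022], 0.92, [-0.079, -0.012])]
scene sample1 [([0.322, 0.227, 0.011], 0.47, [-0.406, 0.214])]
scene pad_face [([0.596, 0.001, 0.025], 0.58, [-0.116, 0.007])]
scene tray [([0.592, 0.0, 0.025], 0.92, [-0.12, 0.007])]
wrist [114, 0, 27, 5, 74] [-0.0568  0.088 ] [ 0.6604  0.0768 16.0314  2.0127 70.9073]
scene [312, 237, 14, 10, 78] [-0.0371 -0.0211] [ 6.73300e-01 -3.33000e-02  3.63622e+01  2.27898e+01  8.36728e+01]
scene [329, 242, 15, 9, 80] [-0.036   0.0306] [6.77900e-01 1.84000e-02 3.72502e+01 2.30959e+01 8.64103e+01]
scene [347, 247, 14, 9, 76] [-0.0356  0.0828] [6.82400e-01 6.96000e-02 3.49002e+01 2.28090e+01 8.65815e+01]
```

The samples are still in an even 52 mm row (seen through the hood in the scene camera). I'll push again more slowly and watch the force.

Request:
apply_moves --targets '[{"translation": [0.02, 0, 0], "twist": 0, "hand": 0}, {"translation": [0.02, 0, 0], "twist": 0, "hand": 0}, {"translation": [0, 0, 0], "twist": 0, "hand": 0}]'

```text
time: 58.7
tool_pos: [0.5313, -0.0023, 0.0027]
tool_rot: [0.0, 0.999, -0.035, -0.004]
contact_force: [-7.9, -2.1, 3.4]
gripper_width: 0.001
grasp_force: 4.0
```

Request:
apply_moves --targets '[{"translation": [0.02, 0, 0], "twist": 0, "hand": 0}, {"translation": [0, 0, 0], "twist": 0, "hand": 0}]'

```text
time: 58.9
tool_pos: [0.5328, -0.0024, 0.0026]
tool_rot: [0.0, 0.999, -0.035, -0.005]
contact_force: [-9.1, -1.8, 5.1]
gripper_width: -0.001
grasp_force: 4.8
```

```bash
python3 - <<'E'
from h import *
rep()
im=grab_frame('scene');h=cv2.cvtColor(im,cv2.COLOR_RGB2HSV)
m=((h[...,0]<24)&(h[...,1]>70)&(h[...,2]>40)).astype(np.uint8)
n,l,st,ce=cv2.connectedComponentsWithStats(m)
for i in range(1,n):
    p=onz('scene',*ce[i],.041)
    if st[i,4]>40 and abs(loc(p)[0]+.05)<.25 and abs(loc(p)[1])<.15:print(st[i].tolist(),loc(p).round(4),blob('scene',l==i,.041))
# anything dark/odd: print coarse row of reader interior in the scene view
E
```

```text
t 58.9 tcp [ 0.5328 -0.0024  0.0026] yaw -4.03 loc [-0.1788 -0.0003] tilt [-0.009  0.001 -1.   ] F [-9.1 -1.8  5.1] w -0.001 gf 4.8 j6 1.5
[311, 239, 14, 8, 75] [-0.0315 -0.0216] [ 6.78900e-01 -3.40000e-02  3.60265e+01  2.22115e+01  8.91835e+01]
[329, 243, 14, 10, 82] [-0.0306  0.0313] [6.83600e-01 1.81000e-02 3.72655e+01 2.29219e+01 8.66186e+01]
[346, 248, 14, 10, 80] [-0.0301  0.0825] [6.87800e-01 6.93000e-02 3.65761e+01 2.24856e+01 8.53994e+01]
```

Request:
apply_moves --targets '[{"translation": [0.015, 0, 0], "twist": 0, "hand": 0}, {"translation": [0, 0, 0], "twist": 0, "hand": 0}]'

```text
time: 59.15
tool_pos: [0.5335, -0.0025, 0.0026]
tool_rot: [0.0, 0.999, -0.035, -0.006]
contact_force: [-12.0, -1.3, 9.0]
gripper_width: 0.003
grasp_force: 6.2
```

Request:
apply_moves --targets '[{"translation": [0.01, 0, 0], "twist": 0, "hand": 0}, {"translation": [0, 0, 0], "twist": 0, "hand": 0}, {"translation": [0, 0, 0], "twist": 0, "hand": 0}]'

```text
time: 59.45
tool_pos: [0.5345, -0.0026, 0.0026]
tool_rot: [0.0, 0.999, -0.035, -0.006]
contact_force: [-12.2, -1.4, 7.2]
gripper_width: 0.002
grasp_force: 6.1
```

```bash
python3 - <<'E'
from h import *
rep();s=state();print(np.round(s['joint_pos'],3),np.round(s['joint_efforts'],1),np.round(s['ft_torque'],2))
im=grab_frame('wrist');c=get_calibration('wrist')
# panel front edge and pad edges along column 326 / others
g=cv2.cvtColor(im,cv2.COLOR_RGB2GRAY).astype(int)
for u in(150,220,275,326,380,430,500):
    col=g[:,u];e=[v for v in range(1,260) if abs(col[v+1]-col[v-1])>25]
    print(u,[(v,loc(onz('wrist',u,v,.033,c)).round(3).tolist()[0],col[v-2],col[v+2]) for v in e][:14])
E
```

```text
t 59.45 tcp [ 0.5345 -0.0026  0.0026] yaw -4.02 loc [-0.1771 -0.0003] tilt [-0.011  0.001 -1.   ] F [-12.2  -1.4   7.2] w 0.002 gf 6.1 j6 1.5
[-0.143  0.085  1.967 -0.002  1.101  1.499] [  1.  -32.7 -34.3   0.8  -3.1  -0. ] [-0.37  1.92 -0.03]
150 [(2, -0.05, np.int64(189), np.int64(228)), (3, -0.05, np.int64(186), np.int64(227)), (132, -0.111, np.int64(236), np.int64(114)), (133, -0.112, np.int64(240), np.int64(124)), (150, -0.119, np.int64(127), np.int64(28)), (151, -0.12, np.int64(126), np.int64(20)), (152, -0.12, np.int64(130), np.int64(31))]
220 [(127, -0.111, np.int64(239), np.int64(110)), (128, -0.112, np.int64(241), np.int64(129)), (129, -0.112, np.int64(238), np.int64(133)), (147, -0.12, np.int64(132), np.int64(29)), (148, -0.12, np.int64(131), np.int64(25)), (149, -0.121, np.int64(116), np.int64(27))]
275 [(125, -0.111, np.int64(238), np.int64(100)), (126, -0.112, np.int64(240), np.int64(126)), (127, -0.112, np.int64(231), np.int64(132)), (128, -0.113, np.int64(183), np.int64(130)), (146, -0.12, np.int64(130), np.int64(18)), (147, -0.12, np.int64(134), np.int64(30))]
326 [(
[... 761 characters left out ...]
.int64(234), np.int64(198)), (66, -0.087, np.int64(198), np.int64(173))]
430 [(129, -0.112, np.int64(232), np.int64(108)), (130, -0.113, np.int64(238), np.int64(123)), (131, -0.113, np.int64(234), np.int64(120)), (149, -0.121, np.int64(120), np.int64(23)), (150, -0.121, np.int64(124), np.int64(25))]
500 [(1, -0.049, np.int64(44), np.int64(178)), (4, -0.051, np.int64(179), np.int64(223)), (5, -0.051, np.int64(178), np.int64(221)), (134, -0.112, np.int64(228), np.int64(101)), (135, -0.113, np.int64(232), np.int64(115)), (136, -0.113, np.int64(233), np.int64(120)), (153, -0.121, np.int64(116), np.int64(24)), (154, -0.121, np.int64(121), np.int64(25)), (155, -0.122, np.int64(101), np.int64(28))]
```

It is moving now, past the earlier stall point and at only 12 N. I'll continue slowly.

Request:
apply_moves --targets '[{"translation": [0.015, 0, 0], "twist": 0, "hand": 0}, {"translation": [0.015, 0, 0], "twist": 0, "hand": 0}, {"translation": [0, 0, 0], "twist": 0, "hand": 0}]'

```text
time: 59.8
tool_pos: [0.5379, -0.0028, 0.0025]
tool_rot: [0.0, 0.999, -0.035, -0.005]
contact_force: [-8.7, -2.1, 4.4]
gripper_width: -0.001
grasp_force: 4.4
```

Request:
apply_moves --targets '[{"translation": [0.01, 0, 0], "twist": 0, "hand": 0}, {"translation": [0, 0, 0], "twist": 0, "hand": 0}, {"translation": [0, 0, 0], "twist": 0, "hand": 0}]'

```text
time: 60.1
tool_pos: [0.5395, -0.0029, 0.0025]
tool_rot: [0.0, 0.999, -0.035, -0.004]
contact_force: [-9.4, -2.2, 4.4]
gripper_width: 0.002
grasp_force: 4.3
```

Request:
apply_moves --targets '[{"translation": [0.02, 0, 0], "twist": 0, "hand": 0}, {"translation": [0.02, 0, 0], "twist": 0, "hand": 0}, {"translation": [0.02, 0, 0], "twist": 0, "hand": 0}, {"translation": [0.02, 0, 0], "twist": 0, "hand": 0}]'

```text
time: 60.5
tool_pos: [0.5472, -0.0035, 0.0026]
tool_rot: [0.0, 0.999, -0.035, -0.005]
contact_force: [-10.2, -2.6, 5.9]
gripper_width: -0.0
grasp_force: 4.9
```

Request:
apply_moves --targets '[{"translation": [0.02, 0, 0], "twist": 0, "hand": 0}, {"translation": [0.02, 0, 0], "twist": 0, "hand": 0}, {"translation": [0.02, 0, 0], "twist": 0, "hand": 0}, {"translation": [0.02, 0, 0], "twist": 0, "hand": 0}]'

```text
time: 60.9
tool_pos: [0.5551, -0.0041, 0.0025]
tool_rot: [0.0, 0.999, -0.035, -0.005]
contact_force: [-11.6, -1.5, 4.7]
gripper_width: 0.002
grasp_force: 5.0
```

Request:
apply_moves --targets '[{"translation": [0.02, 0, 0], "twist": 0, "hand": 0}, {"translation": [0.02, 0, 0], "twist": 0, "hand": 0}, {"translation": [0.02, 0, 0], "twist": 0, "hand": 0}, {"translation": [0.02, 0, 0], "twist": 0, "hand": 0}]'

```text
time: 61.3
tool_pos: [0.5631, -0.0048, 0.0025]
tool_rot: [0.001, 0.999, -0.035, -0.005]
contact_force: [-10.3, -1.9, 5.1]
gripper_width: -0.0
grasp_force: 5.0
```

Request:
apply_moves --targets '[{"translation": [0.02, 0, 0], "twist": 0, "hand": 0}, {"translation": [0.02, 0, 0], "twist": 0, "hand": 0}, {"translation": [0.015, 0, 0], "twist": 0, "hand": 0}]'

```text
time: 61.6
tool_pos: [0.5682, -0.0051, 0.0025]
tool_rot: [0.001, 0.999, -0.035, -0.005]
contact_force: [-11.4, -2.2, 7.6]
gripper_width: 0.002
grasp_force: 5.8
```

Request:
apply_moves --targets '[{"translation": [0.015, 0, 0], "twist": 0, "hand": 0}, {"translation": [0.01, 0, 0], "twist": 0, "hand": 0}, {"translation": [0, 0, 0], "twist": 0, "hand": 0}]'

```text
time: 61.9
tool_pos: [0.5695, -0.0052, 0.0025]
tool_rot: [0.001, 0.999, -0.035, -0.007]
contact_force: [-15.5, -1.5, 10.1]
gripper_width: -0.002
grasp_force: 7.8
```

Request:
apply_moves --targets '[{"translation": [0.005, 0, 0], "twist": 0, "hand": 0}, {"translation": [-0.04, 0, 0], "twist": 0, "hand": 0}, {"translation": [-0.05, 0, 0], "twist": 0, "hand": 0}, {"translation": [-0.07, 0, 0], "twist": 0, "hand": 0}, {"translation": [-0.1, 0, 0], "twist": 0, "hand": 0}, {"translation": [-0.1, 0, 0], "twist": 0, "hand": 0}, {"translation": [0, 0, 0], "twist": 0, "hand": 0}]'

```text
time: 62.6
tool_pos: [0.5383, -0.0021, 0.0037]
tool_rot: [-0.0, 0.999, -0.035, -0.0]
contact_force: [0.9, 0.3, -0.7]
gripper_width: -0.002
grasp_force: 0.0
```

Request:
apply_moves --targets '[{"translation": [-0.3, 0, 0], "twist": 0, "hand": 0}, {"translation": [-0.4, 0, 0], "twist": 0, "hand": 0}, {"translation": [-0.4, 0, -0.2], "twist": 0, "hand": 0}, {"translation": [0, 0, -0.45], "twist": 0, "hand": 0}, {"translation": [0, 0, -0.45], "twist": 0, "hand": 0}, {"translation": [0, 0, 0], "twist": 0, "hand": 0}, {"translation": [0, 0, 0], "twist": 0, "hand": 0}]'

```text
time: 63.3
tool_pos: [0.4313, 0.0052, 0.1161]
tool_rot: [0.0, 0.999, -0.035, 0.003]
contact_force: [-0.6, 0.3, -0.8]
gripper_width: 0.0
grasp_force: 0.0
```

```bash
python3 - <<'E'
from h import *
rep()
for cam in('top','scene'):
    im=grab_frame(cam);c=get_calibration(cam);h=cv2.cvtColor(im,cv2.COLOR_RGB2HSV)
    m=((h[...,0]<24)&(h[...,1]>60)&(h[...,2]>40)).astype(np.uint8)
    n,l,st,ce=cv2.connectedComponentsWithStats(m)
    for i in range(1,n):
        p=onz(cam,*ce[i],.041)
        if 40<st[i,4]<600 and abs(loc(p)[0]+.05)<.25 and abs(loc(p)[1])<.15:print(cam,st[i].tolist(),loc(p).round(4),blob(cam,l==i,.041))
    print(cam,'pad',[(loc(r['point']).round(3),round(r['score'],2)) for r in recognise(cam,'pad_face')][:2],'slice',[(np.round(r['point'],3),round(r['score'],2)) for r in recognise(cam,'slice')][:2])
im=grab_frame('wrist');c=get_calibration('wrist');g=cv2.cvtColor(im,cv2.COLOR_RGB2GRAY).astype(int)
for u in(200,260,326,390,450):
    col=g[:,u];e=[v for v in range(1,300) if abs(col[v+1]-col[v-1])>25]
    print(u,[(v,loc(onz('wrist',u,v,.033,c)).round(3)[0],int(col[v-2]),int(col[v+2])) for v in e][-6:])
E
```

```text
t 63.3 tcp [0.4313 0.0052 0.1161] yaw -4.04 loc [-2.806e-01  1.000e-04] tilt [ 0.005  0.    -1.   ] F [-0.6  0.3 -0.8] w 0.0 gf 0.0 j6 1.48
top pad [(array([-0.086,  0.007]), 0.74), (array([-0.018,  0.272]), 0.49)] slice [(array([ 0.61 , -0.302,  0.022]), 0.54), (array([ 0.622, -0.003,  0.027]), 0.24)]
scene [308, 244, 48, 20, 409] [-0.0076  0.0279] [7.055000e-01 1.130000e-02 1.365401e+02 2.938610e+01 8.551710e+01]
scene pad [(array([-0.1  ,  0.005]), 0.76)] slice [(array([ 0.624, -0.306,  0.019]), 0.57)]
200 []
260 []
326 [(25, np.float64(-0.144), 109, 42), (26, np.float64(-0.145), 95, 31), (33, np.float64(-0.15), 32, 63), (269, np.float64(-0.342), 48, 102), (270, np.float64(-0.343), 46, 108), (271, np.float64(-0.344), 48, 105)]
390 [(290, np.float64(-0.365), 54, 89), (291, np.float64(-0.366), 54, 89)]
450 []
```

```bash
python3 - <<'E'
from h import *
a=cv2.imread('pics/scene0.png')
for cam,ss in(('scene',(70,80,90)),('top',(25,35,45,60))):
    im=grab_frame(cam);h=cv2.cvtColor(im,cv2.COLOR_RGB2HSV)
    for s in ss:
        m=((h[...,0]<24)&(h[...,1]>s)&(h[...,2]>40)).astype(np.uint8)
        n,l,st,ce=cv2.connectedComponentsWithStats(m)
        for i in range(1,n):
            p=onz(cam,*ce[i],.041)
            if 40<st[i,4]<600 and abs(loc(p)[0]+.05)<.25 and abs(loc(p)[1])<.15:print(cam,s,st[i].tolist(),loc(p).round(4),blob(cam,l==i,.041))
    print(cam,[(loc(r['point']).round(3),round(r['score'],2)) for r in recognise(cam,'sample1')])
E
```

```text
scene 70 [308, 245, 15, 9, 82] [-0.0092 -0.0224] [ 7.01000e-01 -3.60000e-02  3.83099e+01  2.31735e+01  8.48235e+01]
scene 70 [325, 249, 31, 14, 186] [-0.009   0.0509] [7.07000e-01 3.49000e-02 8.58500e+01 2.31220e+01 8.57687e+01]
scene []
top 25 [277, 144, 32, 12, 314] [-0.0098  0.0466] [7.04700e-01 3.24000e-02 8.73540e+01 3.03623e+01 8.70871e+01]
top 25 [311, 147, 15, 11, 152] [-0.0105 -0.0252] [ 6.98500e-01 -3.98000e-02  3.98508e+01  2.93540e+01 -8.93321e+01]
top 35 [278, 144, 31, 12, 292] [-0.01    0.0467] [7.04500e-01 3.23000e-02 8.54663e+01 2.81365e+01 8.54264e+01]
top 35 [311, 147, 15, 11, 134] [-0.0105 -0.0249] [ 6.99200e-01 -3.92000e-02  3.89188e+01  2.84996e+01  8.42397e+01]
top 45 [278, 144, 30, 12, 269] [-0.0101  0.0464] [7.04600e-01 3.22000e-02 8.33280e+01 2.68111e+01 8.54263e+01]
top 45 [312, 147, 13, 10, 117] [-0.0103 -0.0255] [ 6.99900e-01 -3.98000e-02  3.41578e+01  2.63989e+01 -8.93526e+01]
top [(array([-0.377,  0.332]), 0.63), (array([-0.411,  0.215]), 0.51), (array([-0.31 ,  0.152]), 0.45), (array([-0.038,  0.364]), 0.34)]
```

Samples 1 and 2 now show as one merged blob, so something may have shifted. I'll take a finer numeric profile along the row.

```bash
python3 - <<'E'
from h import *
for cam in('top','scene'):
    im=np.mean([grab_frame(cam).astype(float) for _ in range(3)],0).astype(np.float32);c=get_calibration(cam);K=np.array(c['camera_matrix']);T=np.array(c['pose'])
    def px(P):
        q=T[:3,:3].T@(P-T[:3,3]);return K[0,0]*q[0]/-q[2]+K[0,2],-K[1,1]*q[1]/-q[2]*-1*-1+K[1,2]
    for x in(-.018,-.008,.0):
        ys=np.arange(.115,-.115,-.002)
        mp=np.array([px(np.array([*W(x,y),.041])) for y in ys],np.float32)
        v=cv2.remap(im,mp[:,:1].copy(),mp[:,1:].copy(),cv2.INTER_LINEAR)[:,0]
        s=v[:,0]-v[:,2]
        print(cam,x,' '.join(f'{int(1000*y)}:{int(k)}' for y,k in zip(ys,s)))
E
```

```text
top -0.018 115:0 113:0 111:0 109:0 107:0 105:0 103:0 100:0 98:0 96:0 94:1 92:4 90:20 88:35 86:47 84:51 82:52 80:53 78:53 76:53 74:53 72:53 70:53 68:53 66:53 64:53 62:53 60:53 58:52 56:52 54:52 52:52 50:53 48:54 46:54 44:54 42:54 40:54 38:54 36:55 34:55 32:55 30:56 28:55 26:55 24:55 22:55 20:54 18:55 16:55 14:54 12:54 10:54 8:54 6:51 4:45 2:29 0:18 -1:13 -3:18 -5:31 -7:44 -9:52 -11:54 -13:55 -15:55 -17:54 -19:55 -21:55 -23:56 -25:56 -27:55 -29:55 -31:55 -33:55 -35:55 -37:55 -39:54 -41:52 -43:46 -45:29 -47:12 -49:1 -51:0 -53:0 -55:0 -57:0 -59:0 -61:0 -63:0 -65:0 -67:0 -69:0 -71:0 -73:0 -75:1 -77:1 -79:0 -81:0 -83:0 -85:0 -87:0 -89:0 -91:0 -93:0 -95:0 -97:0 -99:0 -101:0 -103:0 -105:0 -107:0 -109:0 -111:0 -113:0
top -0.008 115:0 113:0 111:0 109:0 107:0 105:0 103:0 100:0 98:0 96:0 94:1 92:8 90:19 88:37 86:46 84:52 82:52 80:52 78:52 76:52 74:52 72:52 70:52 68:52 66:52 64:52 62:52 60:52 58:52 56:52 54:53 52:53 50:54 48:55 46:56 44:55 42:55 40:55 38:55 36:55 34:55 32:55 30:54 28:54 26:54 24:54 22:54 20:54 18:54 16:54 14:54 12:54 10:54 8:55 6:52 4:43 2:26 0:14 -1:11 -3:15 -5:29 -7:42 -9:52 -1
[... 2519 characters left out ...]
7 111:7 109:7 107:6 105:6 103:6 100:7 98:10 96:19 94:36 92:48 90:50 88:50 86:50 84:51 82:51 80:51 78:51 76:51 74:51 72:51 70:50 68:51 66:51 64:51 62:51 60:50 58:50 56:50 54:50 52:49 50:46 48:47 46:48 44:50 42:51 40:51 38:51 36:50 34:50 32:51 30:51 28:50 26:50 24:50 22:51 20:51 18:51 16:50 14:50 12:50 10:51 8:50 6:49 4:43 2:39 0:39 -1:45 -3:49 -5:50 -7:50 -9:51 -11:51 -13:51 -15:51 -17:50 -19:50 -21:51 -23:51 -25:51 -27:51 -29:50 -31:51 -33:51 -35:50 -37:50 -39:50 -41:49 -43:42 -45:28 -47:13 -49:8 -51:6 -53:7 -55:7 -57:7 -59:6 -61:6 -63:6 -65:6 -67:5 -69:5 -71:4 -73:5 -75:6 -77:6 -79:6 -81:6 -83:6 -85:7 -87:7 -89:7 -91:7 -93:7 -95:6 -97:6 -99:6 -101:6 -103:6 -105:6 -107:6 -109:5 -111:4 -113:1
```

Both cameras agree that sample 1 has been knocked about 7 mm right and now touches sample 2. I'll mend it: reopen the tray, grip sample 1 above the 8 mm fence, shift it left, push it flush again and close.

Request:
apply_moves --targets '[{"translation": [0.45, 0, 0.2], "twist": 0, "hand": 0}, {"translation": [0.45, 0, 0.2], "twist": 0, "hand": 0}, {"translation": [0, 0, 0.4], "twist": 0, "hand": 0}, {"translation": [0, 0, 0.3], "twist": 0, "hand": 0}, {"translation": [0, 0, 0], "twist": 0, "hand": 0}, {"translation": [0, 0, 0], "twist": 0, "hand": 0}]'

```text
time: 64.75
tool_pos: [0.5192, -0.001, 0.0039]
tool_rot: [-0.0, 0.999, -0.035, -0.0]
contact_force: [0.6, 0.2, 1.0]
gripper_width: -0.002
grasp_force: 0.0
```

```bash
python3 - <<'E'
from h import *
rep((*W(-.156,0),.003),Y)
E
```

```text
t 64.75 tcp [ 0.5192 -0.001   0.0039] yaw -4.05 loc [-0.1925  0.0002] tilt [-0.001 -0.    -1.   ] F [0.6 0.2 1. ] w -0.002 gf 0.0 j6 1.5
  twist 0.01 shift [0.365 0.002 0.009]
```

Request:
apply_moves --targets '[{"translation": [0.12, 0, 0], "twist": 0, "hand": 0}, {"translation": [0.12, 0, 0], "twist": 0, "hand": 0}, {"translation": [0.08, 0, 0], "twist": 0, "hand": 0}, {"translation": [0.03, 0, 0], "twist": 0, "hand": 0}, {"translation": [0.03, 0, 0], "twist": 0, "hand": 0}, {"translation": [0.025, 0, 0], "twist": 0, "hand": 0}, {"translation": [0.025, 0, 0], "twist": 0, "hand": 0}, {"translation": [0.025, 0, 0], "twist": 0, "hand": 0}]'

```text
time: 65.55
tool_pos: [0.5624, -0.0042, 0.0039]
tool_rot: [0.0, 0.999, -0.035, -0.004]
contact_force: [-11.6, -1.4, 8.5]
gripper_width: -0.003
grasp_force: 5.9
```

Request:
apply_moves --targets '[{"translation": [0.025, 0, 0], "twist": 0, "hand": 0}, {"translation": [0.02, 0, 0], "twist": 0, "hand": 0}, {"translation": [0.02, 0, 0], "twist": 0, "hand": 0}, {"translation": [0, 0, 0], "twist": 0, "hand": 0}]'

```text
time: 65.95
tool_pos: [0.5689, -0.0047, 0.0039]
tool_rot: [0.0, 0.999, -0.035, -0.004]
contact_force: [-10.4, 0.2, 8.2]
gripper_width: 0.0
grasp_force: 5.2
```

Request:
apply_moves --targets '[{"translation": [0.02, 0, 0], "twist": 0, "hand": 0}, {"translation": [0.01, 0, 0], "twist": 0, "hand": 0}, {"translation": [0, 0, 0], "twist": 0, "hand": 0}]'

```text
time: 66.25
tool_pos: [0.5696, -0.0048, 0.0037]
tool_rot: [0.0, 0.999, -0.035, -0.007]
contact_force: [-17.5, -1.0, 14.2]
gripper_width: -0.002
grasp_force: 9.1
```

Request:
apply_moves --targets '[{"translation": [-0.06, 0, 0], "twist": 0, "hand": 0}, {"translation": [-0.06, 0, 0], "twist": 0, "hand": 0}, {"translation": [-0.06, 0, 0], "twist": 0, "hand": 0}, {"translation": [-0.06, 0, 0], "twist": 0, "hand": 0}, {"translation": [-0.06, 0, 0], "twist": 0, "hand": 0}, {"translation": [-0.06, 0, 0], "twist": 0, "hand": 0}, {"translation": [-0.06, 0, 0], "twist": 0, "hand": 0}, {"translation": [-0.06, 0, 0], "twist": 0, "hand": 0}]'

```text
time: 67.05
tool_pos: [0.5258, -0.0013, 0.0037]
tool_rot: [-0.0, 0.999, -0.035, -0.0]
contact_force: [-3.8, 0.7, 1.3]
gripper_width: -0.002
grasp_force: 2.0
```

Request:
apply_moves --targets '[{"translation": [-0.06, 0, 0], "twist": 0, "hand": 0}, {"translation": [-0.06, 0, 0], "twist": 0, "hand": 0}, {"translation": [-0.06, 0, 0], "twist": 0, "hand": 0}, {"translation": [-0.06, 0, 0], "twist": 0, "hand": 0}, {"translation": [-0.06, 0, 0], "twist": 0, "hand": 0}, {"translation": [-0.06, 0, 0], "twist": 0, "hand": 0}, {"translation": [-0.06, 0, 0], "twist": 0, "hand": 0}, {"translation": [-0.06, 0, 0], "twist": 0, "hand": 0}]'

```text
time: 67.85
tool_pos: [0.4774, 0.002, 0.0038]
tool_rot: [-0.0, 0.999, -0.035, -0.001]
contact_force: [-2.4, 0.4, 2.6]
gripper_width: 0.004
grasp_force: 1.5
```

Request:
apply_moves --targets '[{"translation": [-0.06, 0, 0], "twist": 0, "hand": 0}, {"translation": [-0.06, 0, 0], "twist": 0, "hand": 0}, {"translation": [-0.06, 0, 0], "twist": 0, "hand": 0}, {"translation": [-0.06, 0, 0], "twist": 0, "hand": 0}, {"translation": [-0.06, 0, 0], "twist": 0, "hand": 0}, {"translation": [-0.05, 0, 0], "twist": 0, "hand": 0}, {"translation": [-0.04, 0, 0], "twist": 0, "hand": 0}, {"translation": [-0.04, 0, 0], "twist": 0, "hand": 0}]'

```text
time: 68.65
tool_pos: [0.4352, 0.0051, 0.0037]
tool_rot: [-0.0, 0.999, -0.035, -0.0]
contact_force: [-0.3, 0.2, -0.3]
gripper_width: -0.0
grasp_force: 0.0
```

Request:
apply_moves --targets '[{"translation": [-0.25, 0, 0], "twist": 0, "hand": 0}, {"translation": [0, 0, -0.45], "twist": 0, "hand": 0}, {"translation": [0, 0, -0.45], "twist": 0, "hand": 0}, {"translation": [0, 0, -0.45], "twist": 0, "hand": 0}, {"translation": [0.4, 0, -0.2], "twist": 0, "hand": 0}, {"translation": [0.35, 0, 0], "twist": 0, "hand": 0}, {"translation": [0, 0, 0], "twist": 0, "hand": 0}, {"translation": [0, 0, 0], "twist": 0, "hand": 0}]'

```text
time: 69.45
tool_pos: [0.486, 0.001, 0.1588]
tool_rot: [0.0, 0.999, -0.035, 0.0]
contact_force: [0.5, -0.4, -0.5]
gripper_width: -0.002
grasp_force: 0.0
```

```bash
cat >> h.py <<'E'
def prof(x=-.13,z=.041,y0=.115,y1=-.075):
    im=np.mean([grab_frame('wrist').astype(float) for _ in range(2)],0).astype(np.float32);c=get_calibration('wrist');K=np.array(c['camera_matrix']);T=np.array(c['pose'])
    def px(P):
        q=T[:3,:3].T@(P-T[:3,3]);a,b,d=q[0],-q[1],-q[2];r=np.hypot(a,b);t=np.arctan2(r,d)/r;return K[0,0]*a*t+K[0,2],K[1,1]*b*t+K[1,2]
    def line(P):
        mp=np.array([px(p) for p in P],np.float32);v=cv2.remap(im,mp[:,:1].copy(),mp[:,1:].copy(),cv2.INTER_LINEAR)[:,0];return v
    ys=np.arange(y0,y1,-.001)
    for xx in(x-.01,x,x+.01):
        v=line([np.array([*W(xx,y),z]) for y in ys]);g=(v[:,0]-v[:,2]);e=np.where(np.diff((g>38).astype(int)))[0]
        print('prof',xx,[(round(float(ys[i])-.0005,4)) for i in e],'min inside',)
    v=line([np.array([*W(-.19,y),.025]) for y in ys]).mean(1);print('lines y',[round(float(ys[i]),4) for i in range(2,len(ys)-2) if v[i]<v[i-2:i+3].max()-40 and v[i]==v[i-2:i+3].min()])
    for yy in(.09,.065,.03,-.02):
        xs=np.arange(-.20,-.09,.0005);v=line([np.array([*W(a,yy),z]) for a in xs]);g=v[:,0]-v[:,2];e=np.where(np.diff((g>38).astype(int)))[0];print('x at',yy,[round(float(xs[i]),4) for i in e])
E
python3 - <<'E'
from h import *
rep();prof()
E
```

```text
t 69.45 tcp [0.486  0.001  0.1588] yaw -4.06 loc [-2.258e-01 -2.000e-04] tilt [ 0.     0.001 -1.   ] F [ 0.5 -0.4 -0.5] w -0.002 gf 0.0 j6 1.49
prof -0.14 [0.0935, 0.0015, -0.0015, -0.0475] min inside
prof -0.13 [0.0935, 0.0015, -0.0015, -0.0475] min inside
prof -0.12000000000000001 [0.0935, 0.0015, -0.0015, -0.0475] min inside
lines y [0.08, 0.028, -0.024]
x at 0.09 [-0.145, -0.1125]
x at 0.065 [-0.1455, -0.113]
x at 0.03 [-0.1455, -0.113]
x at -0.02 [-0.146, -0.1135]
```

Precise reading: the lines are at y = 0.080, 0.028 and -0.024, and the samples at 0.0705, 0.0245 and -0.0245. So sample 1 needs +9.5 mm and sample 2 needs +3.5 mm.

Request:
apply_moves --targets '[{"translation": [0, 0, 0], "twist": -1, "hand": 0.55}, {"translation": [0, 0, 0], "twist": -1, "hand": 0.55}, {"translation": [0, 0, 0], "twist": -1, "hand": 0.55}, {"translation": [0, 0, 0], "twist": -1, "hand": 0.55}, {"translation": [0, 0, 0], "twist": -1, "hand": 0.55}, {"translation": [0, 0, 0], "twist": -1, "hand": 0.55}, {"translation": [0, 0, 0], "twist": -1, "hand": 0.55}, {"translation": [0, 0, 0], "twist": -1, "hand": 0.55}]'

```text
time: 70.35
tool_pos: [0.4846, 0.0014, 0.1586]
tool_rot: [0.0, 0.934, 0.359, 0.0]
contact_force: [0.3, 0.6, -0.2]
gripper_width: 0.547
grasp_force: 0.0
```

Request:
apply_moves --targets '[{"translation": [0, 0, 0], "twist": -1, "hand": 0.55}, {"translation": [0, 0, 0], "twist": -1, "hand": 0.55}, {"translation": [0, 0, 0], "twist": -1, "hand": 0.55}, {"translation": [0, 0, 0], "twist": -1, "hand": 0.55}, {"translation": [0, 0, 0], "twist": -1, "hand": 0.55}, {"translation": [0, 0, 0], "twist": -1, "hand": 0.55}, {"translation": [0, 0, 0], "twist": -1, "hand": 0.55}, {"translation": [0, 0, 0], "twist": -0.7, "hand": 0.55}]'

```text
time: 71.15
tool_pos: [0.4846, 0.0014, 0.1586]
tool_rot: [0.0, 0.731, 0.683, -0.0]
contact_force: [-0.6, 0.0, 0.2]
gripper_width: 0.551
grasp_force: 0.0
```

```bash
python3 - <<'E'
from h import *
rep((*W(-.129,.0705),.02),Y+np.pi/2)
E
```

```text
t 71.15 tcp [0.4846 0.0014 0.1586] yaw 86.1 loc [-2.272e-01  1.000e-04] tilt [-0.  0. -1.] F [-0.6  0.   0.2] w 0.551 gf 0.0 j6 -0.08
  twist 0.03 shift [0.704 0.982 1.386]
```

Request:
apply_moves --targets '[{"translation": [0.235, 0.327, 0], "twist": 0.03, "hand": 0.55}, {"translation": [0.235, 0.327, 0], "twist": 0, "hand": 0.55}, {"translation": [0.235, 0.327, 0], "twist": 0, "hand": 0.55}, {"translation": [0, 0, 0.4], "twist": 0, "hand": 0.55}, {"translation": [0, 0, 0.4], "twist": 0, "hand": 0.55}, {"translation": [0, 0, 0.3], "twist": 0, "hand": 0.55}, {"translation": [0, 0, 0], "twist": 0, "hand": 0.55}, {"translation": [0, 0, 0], "twist": 0, "hand": 0.55}]'

```text
time: 71.95
tool_pos: [0.5879, 0.0644, 0.0491]
tool_rot: [-0.0, 0.733, 0.68, -0.0]
contact_force: [-0.4, 0.0, 0.2]
gripper_width: 0.548
grasp_force: 0.0
```

Request:
apply_moves --targets '[{"translation": [0, 0, 0], "twist": 0, "hand": 0.55}, {"translation": [0, 0, 0.2], "twist": 0, "hand": 0.55}, {"translation": [0, 0, 0.05], "twist": 0, "hand": 0.55}, {"translation": [0, 0, 0], "twist": 0, "hand": 0.55}, {"translation": [0, 0, 0], "twist": 0, "hand": 0.55}]'

```text
time: 72.45
tool_pos: [0.5894, 0.0644, 0.0253]
tool_rot: [0.001, 0.733, 0.68, 0.001]
contact_force: [0.6, -0.6, 0.0]
gripper_width: 0.554
grasp_force: 0.0
```

```bash
python3 - <<'E'
from h import *
rep((*W(-.129,.0705),.0198),Y+np.pi/2)
E
```

```text
t 72.45 tcp [0.5894 0.0644 0.0253] yaw 85.73 loc [-0.1271  0.0704] tilt [ 0.     0.002 -1.   ] F [ 0.6 -0.6  0. ] w 0.554 gf 0.0 j6 0.06
  twist -0.03 shift [ 0.001 -0.019  0.055]
```

Request:
apply_moves --targets '[{"translation": [0, -0.012, 0.042], "twist": -0.03, "hand": 0.55}, {"translation": [0, 0, 0], "twist": 0, "hand": 0.55}, {"translation": [0, 0, 0], "twist": 0, "hand": 0.55}, {"translation": [0, 0, 0], "twist": 0, "hand": 0.55}]'

```text
time: 72.85
tool_pos: [0.5875, 0.0646, 0.0199]
tool_rot: [0.0, 0.732, 0.681, 0.0]
contact_force: [-0.0, 0.1, 0.0]
gripper_width: 0.548
grasp_force: 0.0
```

Request:
apply_moves --targets '[{"translation": [0, 0, 0], "twist": 0, "hand": 0}, {"translation": [0, 0, 0], "twist": 0, "hand": 0}, {"translation": [0, 0, 0], "twist": 0, "hand": 0}, {"translation": [0, 0, 0], "twist": 0, "hand": 0}]'

```text
time: 73.25
tool_pos: [0.5879, 0.0646, 0.0202]
tool_rot: [0.0, 0.732, 0.681, 0.0]
contact_force: [-0.3, 0.8, 2.5]
gripper_width: 0.352
grasp_force: 59.6
```

```bash
python3 - <<'E'
from h import *
rep((*W(-.129,.08),.0198),Y+np.pi/2)
E
```

```text
t 73.25 tcp [0.5879 0.0646 0.0202] yaw 85.9 loc [-0.1287  0.0705] tilt [ 0.     0.001 -1.   ] F [-0.3  0.8  2.5] w 0.352 gf 59.6 j6 0.06
  twist -0.0 shift [ 0.095 -0.003  0.004]
```

Request:
apply_moves --targets '[{"translation": [0, 0, -0.02], "twist": 0, "hand": 0}, {"translation": [0.03, 0, 0], "twist": 0, "hand": 0}, {"translation": [0.035, 0, 0], "twist": 0, "hand": 0}, {"translation": [0.03, 0, 0], "twist": 0, "hand": 0}, {"translation": [0, 0, 0.02], "twist": 0, "hand": 0}, {"translation": [0, 0, 0], "twist": 0, "hand": 0}, {"translation": [0, 0, 0], "twist": 0, "hand": 0}]'

```text
time: 73.95
tool_pos: [0.5883, 0.0745, 0.0202]
tool_rot: [-0.0, 0.732, 0.681, 0.0]
contact_force: [-1.4, 1.5, 3.2]
gripper_width: 0.351
grasp_force: 59.7
```

```bash
python3 - <<'E'
from h import *
rep((*W(-.129,.08),.0198),Y+np.pi/2)
E
```

```text
t 73.95 tcp [0.5883 0.0745 0.0202] yaw 85.91 loc [-0.129   0.0805] tilt [ 0.001  0.    -1.   ] F [-1.4  1.5  3.2] w 0.351 gf 59.7 j6 0.07
  twist -0.0 shift [-0.005 -0.     0.004]
```

Request:
apply_moves --targets '[{"translation": [0, 0, 0], "twist": 0, "hand": 0.55}, {"translation": [0, 0, 0], "twist": 0, "hand": 0.55}, {"translation": [0, 0, 0], "twist": 0, "hand": 0.55}, {"translation": [0, 0, -0.2], "twist": 0, "hand": 0.55}, {"translation": [-0.25, 0, -0.1], "twist": 0, "hand": 0.55}, {"translation": [-0.3, 0, 0], "twist": 0, "hand": 0.55}, {"translation": [0, 0, 0], "twist": 0, "hand": 0.55}, {"translation": [0, 0, 0], "twist": 0, "hand": 0.55}]'

```text
time: 74.75
tool_pos: [0.5839, 0.0188, 0.0495]
tool_rot: [-0.0, 0.732, 0.681, -0.0]
contact_force: [-0.6, 0.4, 0.0]
gripper_width: 0.546
grasp_force: 0.0
```

```bash
python3 - <<'E'
from h import *
rep((*W(-.129,.0245),.0198),Y+np.pi/2)
E
```

```text
t 74.75 tcp [0.5839 0.0188 0.0495] yaw 85.82 loc [-0.1294  0.0245] tilt [ 0. -0. -1.] F [-0.6  0.4  0. ] w 0.546 gf 0.0 j6 -0.02
  twist -0.02 shift [-0.     0.004  0.297]
```

Same for sample 2, shifted +3.5 mm.

Request:
apply_moves --targets '[{"translation": [0, 0.003, 0.2], "twist": -0.02, "hand": 0.55}, {"translation": [0, 0, 0.095], "twist": 0, "hand": 0.55}, {"translation": [0, 0, 0], "twist": 0, "hand": 0.55}, {"translation": [0, 0, 0], "twist": 0, "hand": 0.55}, {"translation": [0, 0, 0], "twist": 0, "hand": 0.55}, {"translation": [0, 0, 0], "twist": 0, "hand": 0.55}]'

```text
time: 75.35
tool_pos: [0.585, 0.0193, 0.021]
tool_rot: [0.001, 0.731, 0.682, 0.0]
contact_force: [0.2, 0.2, 0.3]
gripper_width: 0.549
grasp_force: 0.0
```

Request:
apply_moves --targets '[{"translation": [0, 0, 0], "twist": 0, "hand": 0}, {"translation": [0, 0, 0], "twist": 0, "hand": 0}, {"translation": [0, 0, 0], "twist": 0, "hand": 0}, {"translation": [0, 0, 0], "twist": 0, "hand": 0}]'

```text
time: 75.75
tool_pos: [0.5852, 0.0191, 0.0212]
tool_rot: [0.001, 0.731, 0.682, 0.001]
contact_force: [-0.4, 0.2, 4.6]
gripper_width: 0.345
grasp_force: 59.8
```

Request:
apply_moves --targets '[{"translation": [0, 0, -0.02], "twist": 0, "hand": 0}, {"translation": [0.02, 0, 0], "twist": 0, "hand": 0}, {"translation": [0.015, 0, 0], "twist": 0, "hand": 0}, {"translation": [0, 0, 0.02], "twist": 0, "hand": 0}, {"translation": [0, 0, 0], "twist": 0, "hand": 0}, {"translation": [0, 0, 0], "twist": 0, "hand": 0}]'

```text
time: 76.35
tool_pos: [0.5845, 0.023, 0.0212]
tool_rot: [-0.001, 0.731, 0.682, -0.0]
contact_force: [-4.2, 1.0, 8.0]
gripper_width: 0.347
grasp_force: 60.2
```

Request:
apply_moves --targets '[{"translation": [0, 0, 0], "twist": 0, "hand": 0.55}, {"translation": [0, 0, 0], "twist": 0, "hand": 0.55}, {"translation": [0, 0, 0], "twist": 0, "hand": 0.55}, {"translation": [0, 0, -0.25], "twist": 0, "hand": 0.55}, {"translation": [0, 0, -0.35], "twist": 0, "hand": 0.55}, {"translation": [0, -0.4, 0], "twist": 0, "hand": 0}, {"translation": [0, -0.3, 0], "twist": 0, "hand": 0}, {"translation": [0, 0, 0], "twist": 0, "hand": 0}]'

```text
time: 77.15
tool_pos: [0.5111, 0.028, 0.0786]
tool_rot: [-0.001, 0.731, 0.682, -0.001]
contact_force: [0.1, 0.0, -0.6]
gripper_width: 0.045
grasp_force: 0.0
```

```bash
python3 - <<'E'
from h import *
rep((*W(-.198,.08),.0198),Y+np.pi/2);prof()
E
```

```text
t 77.15 tcp [0.5111 0.028  0.0786] yaw 86.03 loc [-0.2027  0.0285] tilt [ 0.    -0.004 -1.   ] F [ 0.1  0.  -0.6] w 0.045 gf 0.0 j6 -0.02
  twist 0.02 shift [0.515 0.047 0.588]
prof -0.14 [0.1035, 0.0575, 0.0545, -0.0175] min inside
prof -0.13 [0.1035, 0.0575, 0.0545, -0.0215] min inside
prof -0.12000000000000001 [0.1035, 0.0575, 0.0545, -0.0275] min inside
lines y [0.08, 0.027, 0.007]
x at 0.09 [-0.144, -0.109]
x at 0.065 [-0.1455, -0.145, -0.144, -0.109]
x at 0.03 [-0.1455, -0.1445, -0.144, -0.109]
x at -0.02 [-0.1335, -0.109]
```

Request:
apply_moves --targets '[{"translation": [-0.01, 0.02, 0.35], "twist": 0.02, "hand": 0}, {"translation": [0, 0, 0.23], "twist": 0, "hand": 0}, {"translation": [0, 0.1, 0], "twist": 0, "hand": 0}, {"translation": [0, 0.1, 0], "twist": 0, "hand": 0}, {"translation": [0, 0.1, 0], "twist": 0, "hand": 0}, {"translation": [0, 0.08, 0], "twist": 0, "hand": 0}, {"translation": [0, 0.05, 0], "twist": 0, "hand": 0}, {"translation": [0, 0, 0], "twist": 0, "hand": 0}]'

```text
time: 78.05
tool_pos: [0.561, 0.0232, 0.0231]
tool_rot: [0.001, 0.732, 0.681, 0.001]
contact_force: [0.0, 0.2, -0.1]
gripper_width: 0.003
grasp_force: 0.0
```

```bash
python3 - <<'E'
from h import *
rep((*W(-.1502,.028),.0198),Y+np.pi/2)
E
```

```text
t 78.05 tcp [0.561  0.0232 0.0231] yaw 85.9 loc [-0.1525  0.0272] tilt [-0.     0.002 -1.   ] F [ 0.   0.2 -0.1] w 0.003 gf 0.0 j6 -0.02
  twist -0.0 shift [0.008 0.023 0.033]
```

Request:
apply_moves --targets '[{"translation": [0, 0.02, 0], "twist": 0, "hand": 0}, {"translation": [0, 0.015, 0], "twist": 0, "hand": 0}, {"translation": [0, 0.015, 0], "twist": 0, "hand": 0}, {"translation": [0, 0, 0], "twist": 0, "hand": 0}]'

```text
time: 78.45
tool_pos: [0.563, 0.0233, 0.0218]
tool_rot: [-0.002, 0.732, 0.681, -0.001]
contact_force: [-4.4, 1.8, 2.9]
gripper_width: 0.001
grasp_force: 2.3
```

Request:
apply_moves --targets '[{"translation": [0, -0.02, 0], "twist": 0, "hand": 0}, {"translation": [0, -0.1, 0], "twist": 0, "hand": 0}, {"translation": [0.26, -0.1, 0], "twist": 0, "hand": 0}, {"translation": [0.26, 0, 0], "twist": 0, "hand": 0}, {"translation": [0, 0, 0], "twist": 0, "hand": 0}, {"translation": [0, 0.1, 0], "twist": 0, "hand": 0}, {"translation": [0, 0.08, 0], "twist": 0, "hand": 0}, {"translation": [0, 0, 0], "twist": 0, "hand": 0}]'

```text
time: 79.25
tool_pos: [0.566, 0.0741, 0.0227]
tool_rot: [0.001, 0.732, 0.681, 0.001]
contact_force: [0.2, 0.3, -0.5]
gripper_width: 0.002
grasp_force: 0.0
```

```bash
python3 - <<'E'
from h import *
rep((*W(-.1502,.08),.0198),Y+np.pi/2)
E
```

```text
t 79.25 tcp [0.566  0.0741 0.0227] yaw 85.83 loc [-0.1512  0.0785] tilt [-0.     0.002 -1.   ] F [ 0.2  0.3 -0.5] w 0.002 gf 0.0 j6 0.07
  twist -0.01 shift [0.015 0.01  0.029]
```

Request:
apply_moves --targets '[{"translation": [0, 0.015, 0], "twist": 0, "hand": 0}, {"translation": [0, 0.015, 0], "twist": 0, "hand": 0}, {"translation": [0, 0.01, 0], "twist": 0, "hand": 0}, {"translation": [0, 0, 0], "twist": 0, "hand": 0}]'

```text
time: 79.65
tool_pos: [0.5671, 0.0745, 0.0217]
tool_rot: [-0.001, 0.732, 0.681, -0.001]
contact_force: [-5.2, -1.0, 2.4]
gripper_width: -0.002
grasp_force: 2.5
```

Request:
apply_moves --targets '[{"translation": [0, -0.02, 0], "twist": 0, "hand": 0}, {"translation": [0, -0.1, 0], "twist": 0, "hand": 0}, {"translation": [-0.34, -0.1, 0], "twist": 0, "hand": 0}, {"translation": [-0.34, 0, 0], "twist": 0, "hand": 0}, {"translation": [-0.36, 0, 0], "twist": 0, "hand": 0}, {"translation": [0, 0, 0], "twist": 0, "hand": 0}, {"translation": [0, 0.1, 0], "twist": 0, "hand": 0}, {"translation": [0, 0.06, 0], "twist": 0, "hand": 0}]'

```text
time: 80.45
tool_pos: [0.556, -0.0279, 0.0226]
tool_rot: [0.0, 0.732, 0.682, 0.001]
contact_force: [0.5, -0.5, -0.2]
gripper_width: 0.001
grasp_force: 0.0
```

```bash
python3 - <<'E'
from h import *
rep((*W(-.1502,-.0245),.0198),Y+np.pi/2)
E
```

```text
t 80.45 tcp [ 0.556  -0.0279  0.0226] yaw 85.93 loc [-0.1539 -0.024 ] tilt [ 0.     0.002 -1.   ] F [ 0.5 -0.5 -0.2] w 0.001 gf 0.0 j6 -0.11
  twist 0.0 shift [-0.005  0.037  0.028]
```

Request:
apply_moves --targets '[{"translation": [0, 0.02, 0], "twist": 0, "hand": 0}, {"translation": [0, 0.02, 0], "twist": 0, "hand": 0}, {"translation": [0, 0.01, 0], "twist": 0, "hand": 0}, {"translation": [0, 0, 0], "twist": 0, "hand": 0}]'

```text
time: 80.85
tool_pos: [0.559, -0.0279, 0.0217]
tool_rot: [-0.001, 0.732, 0.682, -0.001]
contact_force: [-4.7, 2.9, 2.9]
gripper_width: 0.001
grasp_force: 2.2
```

Flush. Retreat, rise, rotate back and verify.

Request:
apply_moves --targets '[{"translation": [0, -0.02, 0], "twist": 0, "hand": 0}, {"translation": [0, -0.2, 0], "twist": 0, "hand": 0}, {"translation": [0.25, 0, -0.4], "twist": 0, "hand": 0}, {"translation": [0, -0.25, -0.4], "twist": 0, "hand": 0}, {"translation": [0, -0.3, -0.4], "twist": 0, "hand": 0}, {"translation": [0, 0, -0.2], "twist": 1, "hand": 0}, {"translation": [0, 0, 0], "twist": 1, "hand": 0}, {"translation": [0, 0, 0], "twist": 1, "hand": 0}]'

```text
time: 81.65
tool_pos: [0.4861, 0.0012, 0.1641]
tool_rot: [0.002, 0.827, 0.563, 0.002]
contact_force: [-0.2, 0.8, -0.2]
gripper_width: 0.004
grasp_force: 0.0
```

Request:
apply_moves --targets '[{"translation": [0, 0, 0], "twist": 1, "hand": 0}, {"translation": [0, 0, 0], "twist": 1, "hand": 0}, {"translation": [0, 0, 0], "twist": 1, "hand": 0}, {"translation": [0, 0, 0], "twist": 1, "hand": 0}, {"translation": [0, 0, 0], "twist": 1, "hand": 0}, {"translation": [0, 0, 0], "twist": 1, "hand": 0}, {"translation": [0, 0, 0], "twist": 1, "hand": 0}, {"translation": [0, 0, 0], "twist": 1, "hand": 0}]'

```text
time: 82.45
tool_pos: [0.4854, 0.0013, 0.1624]
tool_rot: [0.001, 0.981, 0.196, 0.001]
contact_force: [-0.0, -0.1, 0.2]
gripper_width: 0.001
grasp_force: 0.0
```

Request:
apply_moves --targets '[{"translation": [0, 0, 0], "twist": 1, "hand": 0}, {"translation": [0, 0, 0], "twist": 1, "hand": 0}, {"translation": [0, 0, 0], "twist": 1, "hand": 0}, {"translation": [0, 0, 0], "twist": 1, "hand": 0}, {"translation": [0, 0, 0], "twist": 0.7, "hand": 0}, {"translation": [0, 0, 0], "twist": 0, "hand": 0}]'

```text
time: 83.05
tool_pos: [0.4853, 0.0014, 0.1624]
tool_rot: [0.0, 0.999, -0.035, 0.001]
contact_force: [-0.0, -0.9, -0.2]
gripper_width: -0.001
grasp_force: 0.0
```

```bash
python3 - <<'E'
from h import *
rep((*W(-.30,0),.003),Y);prof()
E
```

```text
t 83.05 tcp [0.4853 0.0014 0.1624] yaw -4.05 loc [-2.265e-01  1.000e-04] tilt [ 0.002  0.    -1.   ] F [-0.  -0.9 -0.2] w -0.001 gf 0.0 j6 1.49
  twist 0.01 shift [-7.350e-01  1.000e-03  1.594e+00]
prof -0.14 [0.1035, 0.0565, 0.0515, 0.0055, -0.0015, -0.0475] min inside
prof -0.13 [0.1035, 0.0565, 0.0515, 0.0055, -0.0015, -0.0475] min inside
prof -0.12000000000000001 [0.1035, 0.0565, 0.0515, 0.0055, -0.0015, -0.0475] min inside
lines y [0.08, 0.028, -0.024]
x at 0.09 [-0.144, -0.112]
x at 0.065 [-0.1445, -0.112]
x at 0.03 [-0.144, -0.1125]
x at -0.02 [-0.145, -0.1125]
```

Centres are 0.080, 0.0285 and -0.0245 against lines at 0.080, 0.028 and -0.024, all flush. Push home.

Request:
apply_moves --targets '[{"translation": [-0.37, 0, 0], "twist": 0, "hand": 0}, {"translation": [-0.37, 0, 0], "twist": 0, "hand": 0}, {"translation": [0, 0, 0.4], "twist": 0, "hand": 0}, {"translation": [0, 0, 0.4], "twist": 0, "hand": 0}, {"translation": [0, 0, 0.4], "twist": 0, "hand": 0}, {"translation": [0, 0, 0.25], "twist": 0, "hand": 0}, {"translation": [0, 0, 0.13], "twist": 0, "hand": 0}, {"translation": [0, 0, 0], "twist": 0, "hand": 0}]'

```text
time: 83.95
tool_pos: [0.409, 0.0071, 0.0019]
tool_rot: [-0.0, 0.999, -0.035, -0.002]
contact_force: [0.3, 0.3, 0.6]
gripper_width: 0.002
grasp_force: 0.0
```

Request:
apply_moves --targets '[{"translation": [0, 0, 0], "twist": 0, "hand": 0}, {"translation": [0.06, 0, 0], "twist": 0, "hand": 0}, {"translation": [0.06, 0, 0], "twist": 0, "hand": 0}, {"translation": [0.06, 0, 0], "twist": 0, "hand": 0}, {"translation": [0.02, 0, 0], "twist": 0, "hand": 0}, {"translation": [0.02, 0, 0], "twist": 0, "hand": 0}, {"translation": [0.02, 0, 0], "twist": 0, "hand": 0}, {"translation": [0.02, 0, 0], "twist": 0, "hand": 0}]'

```text
time: 84.75
tool_pos: [0.4358, 0.0051, 0.0039]
tool_rot: [-0.0, 0.999, -0.035, -0.002]
contact_force: [-5.3, 0.0, 4.4]
gripper_width: 0.002
grasp_force: 3.4
```

Request:
apply_moves --targets '[{"translation": [0.025, 0, 0], "twist": 0, "hand": 0}, {"translation": [0.025, 0, 0], "twist": 0, "hand": 0}, {"translation": [0.025, 0, 0], "twist": 0, "hand": 0}, {"translation": [0.025, 0, 0], "twist": 0, "hand": 0}, {"translation": [0.025, 0, 0], "twist": 0, "hand": 0}, {"translation": [0.025, 0, 0], "twist": 0, "hand": 0}, {"translation": [0.025, 0, 0], "twist": 0, "hand": 0}, {"translation": [0.025, 0, 0], "twist": 0, "hand": 0}]'

```text
time: 85.55
tool_pos: [0.4547, 0.0036, 0.0036]
tool_rot: [0.0, 0.999, -0.035, -0.003]
contact_force: [-7.7, -1.4, 6.9]
gripper_width: 0.001
grasp_force: 4.1
```

Request:
apply_moves --targets '[{"translation": [0.025, 0, 0], "twist": 0, "hand": 0}, {"translation": [0.025, 0, 0], "twist": 0, "hand": 0}, {"translation": [0.025, 0, 0], "twist": 0, "hand": 0}, {"translation": [0.025, 0, 0], "twist": 0, "hand": 0}, {"translation": [0.025, 0, 0], "twist": 0, "hand": 0}, {"translation": [0.025, 0, 0], "twist": 0, "hand": 0}, {"translation": [0.025, 0, 0], "twist": 0, "hand": 0}, {"translation": [0.025, 0, 0], "twist": 0, "hand": 0}]'

```text
time: 86.35
tool_pos: [0.4745, 0.002, 0.0037]
tool_rot: [0.0, 0.999, -0.035, -0.003]
contact_force: [-8.0, -0.6, 7.6]
gripper_width: -0.003
grasp_force: 4.3
```

Request:
apply_moves --targets '[{"translation": [0.025, 0, 0], "twist": 0, "hand": 0}, {"translation": [0.025, 0, 0], "twist": 0, "hand": 0}, {"translation": [0.025, 0, 0], "twist": 0, "hand": 0}, {"translation": [0.025, 0, 0], "twist": 0, "hand": 0}, {"translation": [0.025, 0, 0], "twist": 0, "hand": 0}, {"translation": [0.025, 0, 0], "twist": 0, "hand": 0}, {"translation": [0.025, 0, 0], "twist": 0, "hand": 0}, {"translation": [0.025, 0, 0], "twist": 0, "hand": 0}]'

```text
time: 87.15
tool_pos: [0.4943, 0.0005, 0.0037]
tool_rot: [0.0, 0.999, -0.035, -0.003]
contact_force: [-9.4, -2.0, 6.9]
gripper_width: -0.001
grasp_force: 4.5
```

Request:
apply_moves --targets '[{"translation": [0.025, 0, 0], "twist": 0, "hand": 0}, {"translation": [0.025, 0, 0], "twist": 0, "hand": 0}, {"translation": [0.025, 0, 0], "twist": 0, "hand": 0}, {"translation": [0.025, 0, 0], "twist": 0, "hand": 0}, {"translation": [0.025, 0, 0], "twist": 0, "hand": 0}, {"translation": [0.025, 0, 0], "twist": 0, "hand": 0}]'

```text
time: 87.75
tool_pos: [0.509, -0.0007, 0.0036]
tool_rot: [0.001, 0.999, -0.035, -0.004]
contact_force: [-10.7, -1.5, 7.5]
gripper_width: -0.007
grasp_force: 4.7
```

Request:
apply_moves --targets '[{"translation": [0.025, 0, 0], "twist": 0, "hand": 0}, {"translation": [0.025, 0, 0], "twist": 0, "hand": 0}, {"translation": [0.025, 0, 0], "twist": 0, "hand": 0}, {"translation": [0.025, 0, 0], "twist": 0, "hand": 0}, {"translation": [0.02, 0, 0], "twist": 0, "hand": 0}, {"translation": [0.02, 0, 0], "twist": 0, "hand": 0}]'

```text
time: 88.35
tool_pos: [0.5231, -0.0018, 0.0036]
tool_rot: [0.001, 0.999, -0.035, -0.004]
contact_force: [-9.9, -1.6, 7.5]
gripper_width: 0.001
grasp_force: 4.6
```

Request:
apply_moves --targets '[{"translation": [0.02, 0, 0], "twist": 0, "hand": 0}, {"translation": [0.02, 0, 0], "twist": 0, "hand": 0}, {"translation": [0.02, 0, 0], "twist": 0, "hand": 0}, {"translation": [0.02, 0, 0], "twist": 0, "hand": 0}]'

```text
time: 88.75
tool_pos: [0.531, -0.0024, 0.0036]
tool_rot: [0.001, 0.999, -0.035, -0.004]
contact_force: [-11.5, -2.3, 7.8]
gripper_width: -0.004
grasp_force: 5.6
```

Request:
apply_moves --targets '[{"translation": [0.02, 0, 0], "twist": 0, "hand": 0}, {"translation": [0.02, 0, 0], "twist": 0, "hand": 0}, {"translation": [0.02, 0, 0], "twist": 0, "hand": 0}, {"translation": [0.02, 0, 0], "twist": 0, "hand": 0}, {"translation": [0.02, 0, 0], "twist": 0, "hand": 0}, {"translation": [0.02, 0, 0], "twist": 0, "hand": 0}]'

```text
time: 89.35
tool_pos: [0.5351, -0.0025, 0.003]
tool_rot: [0.0, 0.999, -0.035, -0.014]
contact_force: [-39.5, -1.2, 32.5]
gripper_width: -0.0
grasp_force: 20.0
```

Stalled at the same spot again. I'll relieve the force and examine the row numerically.

Request:
apply_moves --targets '[{"translation": [-0.05, 0, 0], "twist": 0, "hand": 0}, {"translation": [-0.03, 0, 0], "twist": 0, "hand": 0}, {"translation": [0, 0, 0], "twist": 0, "hand": 0}]'

```text
time: 89.65
tool_pos: [0.5343, -0.0024, 0.0031]
tool_rot: [0.0, 0.999, -0.035, -0.004]
contact_force: [-8.2, -2.5, 3.7]
gripper_width: -0.003
grasp_force: 4.2
```

```bash
cat >> h.py <<'E'
def sprof(xs,z=.041,cam='scene',ch=None):
    im=np.mean([grab_frame(cam).astype(float) for _ in range(3)],0).astype(np.float32);c=get_calibration(cam);K=np.array(c['camera_matrix']);T=np.array(c['pose'])
    ys=np.arange(.118,-.07,-.001)
    for x in xs:
        P=np.array([[*W(x,y),z] for y in ys]);q=(P-T[:3,3])@T[:3,:3]
        mp=np.c_[K[0,0]*q[:,0]/-q[:,2]+K[0,2],K[1,1]*q[:,1]/q[:,2]+K[1,2]].astype(np.float32)
        v=cv2.remap(im,mp[:,:1].copy(),mp[:,1:].copy(),cv2.INTER_LINEAR)[:,0];g=v[:,0]-v[:,2]
        e=np.where(np.diff((g>30).astype(int)))[0];mn=[(round(float(ys[i]),3),int(g[i])) for i in range(4,len(g)-4) if g[i]==g[i-4:i+5].min() and 20<g[i]<g[i-4:i+5].max()-1.5]
        print(cam,x,'edges',[round(float(ys[i])-.0005,4) for i in e],'dips',mn)
E
python3 - <<'E'
from h import *
rep();x0=-.008-(-.1547-loc(pose()[0])[0])
print('j',-.1546-loc(pose()[0])[0]);j=-.1546-loc(pose()[0])[0]
sprof([-.018-j,-.008-j,.002-j])
im=grab_frame('scene');c=get_calibration('scene')
h=cv2.cvtColor(im,cv2.COLOR_RGB2HSV)
# coarse text map of hood area: classify pixels, local grid 8 mm
K=np.array(c['camera_matrix']);T=np.array(c['pose'])
for x in np.arange(.03,-.11,-.008):
    r=''
    for y in np.arange(.128,-.132,-.005):
        q=T[:3,:3].T@(np.array([*W(x,y),.041])-T[:3,3]);u=int(round(K[0,0]*q[0]/-q[2]+K[0,2]));v=int(round(K[1,1]*q[1]/q[2]+K[1,2]))
        R_,G_,B_=map(int,im[v,u]);r+='b' if R_-B_>25 else 'W' if min(R_,G_,B_)>200 else '.' if max(R_,G_,B_)<60 else 'g' if R_<120 else 'l'
    print(f'{x:.3f}',r)
E
```

```text
t 89.65 tcp [ 0.5343 -0.0024  0.0031] yaw -4.03 loc [-0.1773 -0.0002] tilt [-0.008  0.001 -1.   ] F [-8.2 -2.5  3.7] w -0.003 gf 4.2 j6 1.5
j 0.022735153357332727
scene -0.04073515335733273 edges [0.1055, 0.0615, 0.0525, 0.0095, 0.0005, -0.0445] dips [(0.078, 47), (-0.027, 49)]
scene -0.030735153357332727 edges [0.1065, 0.0605, 0.0545, 0.0085, 0.0015, -0.0445] dips []
scene -0.020735153357332725 edges [0.1055, 0.0615, 0.0545, 0.0095, 0.0015, -0.0435] dips [(-0.009, 50)]
0.030 lllllllllglllgglggglglllllllllllllllllllllllllllllll
0.022 llllllllllllllllllllllllllllllllllllllllllllllllllll
0.014 llllllllllllllllllllllllllllllllllllllllllllllllllll
0.006 llllllllllllllllllllllllllllllllllllllllllllllllllll
-0.002 llWWWWWWWlWWWWWWWWWlWWWWWWlWWWlWWWWWWWWWlWWWlWlWllll
-0.010 llWWllllblllllWllllllblllWlllllllllWWWWllWWWWWWWWlll
-0.018 llWWWbbbbbbbbblbbbbbbbbbllbbbbbbbbbWWWWllWWWWWWWWlll
-0.026 llWWlbbbbbbbbblbbbbbbbbbllbbbbbbbbbWWWWllWWWWWWWllll
-0.034 llWWlbbbbbbbbbWbbbbbbbbbllbbbbbbbbblWWWWWWWWWWWWWlll
-0.042 llWWWbbbbbbbbblbbbbbbbbbllbbbbbbbbbWWWWWlWWWWWWWWlll
-0.050 llWWWWWWWlWWWWWWWWWlWWWWWWWWWlWWWWWWWWWWWWWWWWWWllll
-0.058 lWWWWWWWWlWWWWWWWWWlWWWWWWWWWlWWWWWWWWWWWWWWWWWWWlll
-0.066 llWWWWWWWWWWWWWWWWWlWWWWWWWWWlWWWWWWWWWlWWWWWWWWllll
-0.074 lWWWWWWWWlWWWWWWWWWlWWWWWWWWWlWWWWWWWWWWWWWWWWWWWlll
-0.082 llWWWWWWWlWWWWWWWWWlWWWWWWWWWlWWWWWWWWWWWWWWWWWllgll
-0.090 llWWWWWWWlWWWWWWWWWlWWWWWWWWWlWWWWWWWWWWlWWWWWWllggl
-0.098 lWWWWWWWWWWWWWWWWWWWWWWWWWWWWWWWWWWWWWWWWWWWWWWllggl
-0.106 lllllllllllllllllllllllllllllllllllllllllllllllll.gl
```

The row is intact and no obstacle shows. Last time it passed after backing off and then pushing gently, so I'll repeat that.

Request:
apply_moves --targets '[{"translation": [-0.03, 0, 0], "twist": 0, "hand": 0}, {"translation": [0, 0, 0], "twist": 0, "hand": 0}, {"translation": [0.02, 0, 0], "twist": 0, "hand": 0}, {"translation": [0.015, 0, 0], "twist": 0, "hand": 0}, {"translation": [0, 0, 0], "twist": 0, "hand": 0}]'

```text
time: 90.35
tool_pos: [0.5349, -0.0024, 0.003]
tool_rot: [0.0, 0.999, -0.035, -0.004]
contact_force: [-9.4, -1.3, 4.3]
gripper_width: 0.001
grasp_force: 4.6
```

Request:
apply_moves --targets '[{"translation": [0.015, 0, 0], "twist": 0, "hand": 0}, {"translation": [0, 0, 0], "twist": 0, "hand": 0}]'

```text
time: 90.55
tool_pos: [0.5356, -0.0025, 0.003]
tool_rot: [0.0, 0.999, -0.035, -0.005]
contact_force: [-12.3, -2.1, 8.7]
gripper_width: 0.004
grasp_force: 6.1
```

Request:
apply_moves --targets '[{"translation": [0.015, 0, 0], "twist": 0, "hand": 0}, {"translation": [0, 0, 0], "twist": 0, "hand": 0}]'

```text
time: 90.75
tool_pos: [0.5379, -0.0026, 0.003]
tool_rot: [0.0, 0.999, -0.035, -0.004]
contact_force: [-8.1, -2.1, 4.2]
gripper_width: 0.0
grasp_force: 4.3
```

Request:
apply_moves --targets '[{"translation": [0.01, 0, 0], "twist": 0, "hand": 0}, {"translation": [0, 0, 0], "twist": 0, "hand": 0}]'

```text
time: 90.95
tool_pos: [0.539, -0.0027, 0.003]
tool_rot: [0.0, 0.999, -0.035, -0.004]
contact_force: [-8.7, -1.5, 3.9]
gripper_width: -0.001
grasp_force: 4.2
```

Past the notch. I'll check the samples, then finish.

```bash
python3 - <<'E'
from h import *
j=-.1546-loc(pose()[0])[0];print(j);sprof([-.018-j,-.008-j])
E
```

```text
0.017991650893604577
scene -0.03599165089360458 edges [0.1055, 0.0615, 0.0535, 0.0095, -0.0005, -0.0445] dips [(0.094, 46), (0.086, 47), (0.075, 47), (0.041, 49), (0.028, 48)]
scene -0.025991650893604577 edges [0.1055, 0.0605, 0.0535, 0.0085, 0.0015, -0.0445] dips []
```

Request:
apply_moves --targets '[{"translation": [0.02, 0, 0], "twist": 0, "hand": 0}, {"translation": [0.02, 0, 0], "twist": 0, "hand": 0}, {"translation": [0.02, 0, 0], "twist": 0, "hand": 0}, {"translation": [0.02, 0, 0], "twist": 0, "hand": 0}, {"translation": [0.02, 0, 0], "twist": 0, "hand": 0}, {"translation": [0.02, 0, 0], "twist": 0, "hand": 0}]'

```text
time: 91.7
tool_pos: [0.5507, -0.0036, 0.003]
tool_rot: [0.0, 0.999, -0.035, -0.005]
contact_force: [-10.4, -2.8, 6.0]
gripper_width: 0.0
grasp_force: 5.0
```

Request:
apply_moves --targets '[{"translation": [0.02, 0, 0], "twist": 0, "hand": 0}, {"translation": [0.02, 0, 0], "twist": 0, "hand": 0}, {"translation": [0.02, 0, 0], "twist": 0, "hand": 0}, {"translation": [0.02, 0, 0], "twist": 0, "hand": 0}, {"translation": [0.02, 0, 0], "twist": 0, "hand": 0}, {"translation": [0.02, 0, 0], "twist": 0, "hand": 0}]'

```text
time: 92.3
tool_pos: [0.5626, -0.0046, 0.003]
tool_rot: [0.001, 0.999, -0.035, -0.005]
contact_force: [-10.1, -1.8, 5.9]
gripper_width: 0.002
grasp_force: 5.0
```

Request:
apply_moves --targets '[{"translation": [0.02, 0, 0], "twist": 0, "hand": 0}, {"translation": [0.02, 0, 0], "twist": 0, "hand": 0}, {"translation": [0.015, 0, 0], "twist": 0, "hand": 0}, {"translation": [0.015, 0, 0], "twist": 0, "hand": 0}, {"translation": [0, 0, 0], "twist": 0, "hand": 0}]'

```text
time: 92.8
tool_pos: [0.5695, -0.0051, 0.003]
tool_rot: [0.001, 0.999, -0.035, -0.005]
contact_force: [-10.4, -2.1, 6.5]
gripper_width: -0.004
grasp_force: 5.1
```

Request:
apply_moves --targets '[{"translation": [0.015, 0, 0], "twist": 0, "hand": 0}, {"translation": [0.01, 0, 0], "twist": 0, "hand": 0}, {"translation": [0, 0, 0], "twist": 0, "hand": 0}]'

```text
time: 93.1
tool_pos: [0.5695, -0.0051, 0.0029]
tool_rot: [0.001, 0.999, -0.035, -0.008]
contact_force: [-19.2, -3.0, 14.0]
gripper_width: -0.002
grasp_force: 9.7
```

Request:
apply_moves --targets '[{"translation": [-0.04, 0, 0], "twist": 0, "hand": 0}, {"translation": [-0.05, 0, 0], "twist": 0, "hand": 0}, {"translation": [-0.07, 0, 0], "twist": 0, "hand": 0}, {"translation": [-0.1, 0, 0], "twist": 0, "hand": 0}, {"translation": [-0.2, 0, 0], "twist": 0, "hand": 0}, {"translation": [-0.4, 0, 0], "twist": 0, "hand": 0}, {"translation": [-0.3, 0, -0.3], "twist": 0, "hand": 0}, {"translation": [0, 0, -0.45], "twist": 0, "hand": 0}]'

```text
time: 93.9
tool_pos: [0.4524, 0.0048, 0.0743]
tool_rot: [-0.001, 0.999, -0.035, -0.006]
contact_force: [1.7, -0.0, 0.1]
gripper_width: -0.002
grasp_force: 0.0
```

Request:
apply_moves --targets '[{"translation": [0, 0, -0.4], "twist": 0, "hand": 0}, {"translation": [0, 0, 0], "twist": 0, "hand": 0}, {"translation": [0, 0, 0], "twist": 0, "hand": 0}, {"translation": [0, 0, 0], "twist": 0, "hand": 0}]'

```text
time: 94.3
tool_pos: [0.4592, 0.0036, 0.1181]
tool_rot: [-0.0, 0.999, -0.035, -0.001]
contact_force: [-0.2, 0.7, -0.4]
gripper_width: -0.004
grasp_force: 0.0
```

```bash
python3 - <<'E'
from h import *
rep();sprof([-.018,-.008,.0]);sprof([-.018,-.008],cam='top')
grab_frame('top')
for q in('pad_face','slice','jar','lens','eraser','mug','ruler'):print(q,[(np.round(r['point'],3).tolist(),round(r['score'],2)) for r in recognise('top',q)][:1])
E
```

```text
t 94.3 tcp [0.4592 0.0036 0.1181] yaw -4.04 loc [-0.2527  0.0005] tilt [-0.001 -0.    -1.   ] F [-0.2  0.7 -0.4] w -0.004 gf 0.0 j6 1.49
scene -0.018 edges [0.1055, 0.0605, 0.0535, 0.0085, 0.0005, -0.0445] dips []
scene -0.008 edges [0.1055, 0.0615, 0.0545, 0.0085, 0.0005, -0.0445] dips []
scene 0.0 edges [0.1055, 0.0605, 0.0535, 0.0085, 0.0015, -0.0445] dips []
top -0.018 edges [0.0995, 0.0595, 0.0475, 0.0075, -0.0055, -0.0445] dips []
top -0.008 edges [0.0995, 0.0595, 0.0475, 0.0075, -0.0055, -0.0455] dips []
pad_face [([0.631, -0.005, 0.03], 0.86)]
slice [([0.612, -0.301, 0.02], 0.82)]
jar [([0.713, 0.257, 0.079], 0.68)]
lens [([0.698, 0.354, 0.007], 0.77)]
eraser [([0.553, 0.421, 0.016], 0.67)]
mug [([0.543, -0.468, 0.053], 0.64)]
ruler [([0.399, -0.151, 0.005], 0.76)]
```

The tray is home, the row is even (spacing 52/52/53 mm), the slice is in the box and the bystanders are in place. Handing in.

```bash
python3 -c "
from plant import *
print(job_done())"
```

```text
the job is handed in; nothing more can be done
None
```

The job is handed in: the slice is in the box and all three samples sit in an even row on lines 1–3, flush with the fence. The tray is home on its catch, after I reopened it once to re-centre a sample that had shifted.

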